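# Index and load a milling carousel

### The job

Load the carousel for a milling run: turn its click-stop dial so that it stands exactly one click clockwise from its home stop (home is where the red-marked pot stands at the yellow arrow), and put all the sample vials from the rack into the pot that is then at the arrow. Then turn it exactly two clicks further clockwise, pour all the balls from the scoop into the pot now at the arrow, and set the scoop back upright on its blue mat. Last, turn the dial exactly one more click clockwise, leaving it in its click stop and the other things on the bench undisturbed.

Things in the scene. Friction and masses are not known exactly. Their poses are not given: they have to be found in the camera images.
- carousel (a joint): angle of the steel turntable (300 mm across, six open pots), turned by the black bar dial on its hub. 0 = home stop; grows CLOCKWISE seen from above, to the other stop at 5.236. Click stop every 1.0472 rad: 0, 1.047, 2.094, 3.142, 4.189, 5.236; let go between two it snaps into the nearer. About 0.25 N m overcomes a click, either way. Starts in click 2, 3 or 4.
- dial_grip (a point): on the carousel's axis, inside the dial's black bar, 77.5 mm above the bench. Bar: 56 mm long (x axis, turns with the carousel), 16 mm wide, from 58.5 to 92.5 mm above the bench: pinch it across its width from above. Within 75 mm of the axis nothing else stands higher than the bar's foot.
- load_mark (a point): near the tip of the yellow arrow plate fixed to the round dark base (316 mm across, 18 mm high) under the carousel, 200 mm from the axis, on the robot's side: the pot at this arrow is the one being loaded. The base never turns.
- pot0 (a point): the pot with a red mark on its floor and outer wall: it stands at the arrow when the carousel is at its home stop. Same size as the others.
- pot1 (a point): steel pot at the yellow arrow when the carousel is one click clockwise from home. Open box, inside 62 mm (x, radial, outward) by 84 mm (y, along the rim), walls 3 mm. Origin: centre of its underside, 23.5 mm above the bench, 112 mm from the axis; inner floor 3 mm, rim 39 mm above the origin.
- pot3 (a point): the same kind of pot, which stands at the yellow arrow when the carousel is three clicks clockwise from home. Same sizes and axes as pot1.
- mat: flat blue square mat, 130 mm, fixed on the bench: the scoop's place. Origin at its centre; it lies flush (1 mm).
- scoop: aluminium scoop with the balls. Origin on its underside; x to the spout, z up. Walls x -49 to 68 mm, 36 tall, 52 wide outside, 46 inside; flat floor x -45 to 26, 4 thick, then a ramp at 37 deg up to the open lip at x 68, z 32. Handle: black bar 14 wide, x -126 to -49, z 18 to 36 mm. 0.11 to 0.18 kg empty. Tipped 60 to 75 deg spout-down it empties. Spout faces the robot at the start.
- rack: clear rack for the vials, fixed: open box 50 mm (x) by 126 mm (y) by 30 mm tall, floor 4 mm, with three cells in a row along y, 41 mm apart. Origin: centre of its underside.
- vial1: closed sample vial, yellow with a white cap, a cylinder 24 mm across and 75 mm tall, 35 g, standing in the rack. Origin: centre of its underside, z along it to the cap. May be absent.
- vial2: closed sample vial, yellow with a white cap, a cylinder 24 mm across and 75 mm tall, 35 g, standing in the rack. Origin: centre of its underside, z along it to the cap. May be absent.
- vial3: closed sample vial, yellow with a white cap, a cylinder 24 mm across and 75 mm tall, 35 g, standing in the rack. Origin: centre of its underside, z along it to the cap. May be absent.
- ball1_center (a point): centre of a white ceramic milling ball, 20 mm across, 20 g, in the scoop at the start. May be absent.
- ball2_center (a point): centre of a white ceramic milling ball, 20 mm across, 20 g, in the scoop at the start. May be absent.
- ball3_center (a point): centre of a white ceramic milling ball, 20 mm across, 20 g, in the scoop at the start. May be absent.
- ball4_center (a point): centre of a white ceramic milling ball, 20 mm across, 20 g, in the scoop at the start. May be absent.
- ball5_center (a point): centre of a white ceramic milling ball, 20 mm across, 20 g, in the scoop at the start. May be absent.
- ball6_center (a point): centre of a white ceramic milling ball, 20 mm across, 20 g, in the scoop at the start. May be absent.
- amber_jar: bystander, not to be disturbed: amber jar with a white lid, 64 mm across, 110 mm tall. Origin: centre of its underside.
- wash_bottle: bystander, not to be disturbed: white bottle with a red cap, 60 mm across, 160 mm tall. Origin: centre of its underside.

How it is judged:
By the outcome, as a careful person would: the job done as asked, in the order asked, and still so for the second after the job is handed in, with the robot touching nothing.
Of vial1, vial2, vial3 only 1 to 3 are there at a start; the rules pass over those that are not, and their reading is None.
Of ball1, ball2, ball3, ball4, ball5, ball6 only 4 to 6 are there at a start; the rules pass over those that are not, and their reading is None.
At some moment in a run one of scoop may be knocked a few centimetres aside while the robot is not near it.
It also fails if it takes over 210 s, if anything falls off the work surface, if the arm or the gripper's body presses on something with over 40 N, if the wrist force passes 120 N, or if a joint passes its speed limit or range.

### The arm

A 6-joint arm with a two-finger parallel gripper is mounted at the origin on the work surface. World frame = base frame: x ahead of the robot, y to its left, z up, the work surface at z = 0. Lengths are in m, angles in degrees, forces in N, time in s.
With the tool pointing down it reaches from about 0.35 to 0.875 m from the base axis. Payload 4.2 kg.
Tool frame: the origin (TCP) lies on the centre line of the jaws, within the pads' length; the fingertips stand 19 mm ahead of it and the grasp point (between the pads) is the TCP; x points along the fingers, y is the direction in which the jaws open and shut, and the axes are right-handed (so a half turn about x gives the same grasp; the last joint's range is limited). The gripper opens to 87 mm and grips with 3 to 60 N. Pads are 19 mm wide; open, the fingers measure 117 mm over their backs; the gripper's body (75 mm by 190 mm) begins 51 mm behind the grasp point.
Start: joints at [81.165, 22.042, 0.453, 0, -68.411, -14.817], TCP at [0.251, 0.572, 0.242] pointing down, gripper open.
Joint ranges: [-179.83, 179.83], [-69.29, 118.12], [-61.27, 80.66], [-181.25, 117.63], [-171.15, -9.14], [-177.46, 177.46]. Speed limits (degrees/s): [159.86, 159.86, 180, 180, 180, 180].

### API

Orientations are given as a 3x3 rotation matrix whose columns are the frame's x, y, z axes.
In Python, from station import r, viewer, job, spotter gives the robot as it stands.
- The arm moves only by the tool play_rows, never from a script. Its argument "commands" is a list of rows, each an object of numbers: "fingers": the gripper command: -1 is fully open, 1 is shut, values between are in proportion; "tx", "ty", "tz": the shift along the tool's x, y, z normalised to -1 to 1, where 1 is 750 mm; "ax", "ay", "az": the turn, a rotation vector about the tool's x, y, z normalised to -1 to 1, where 1 is pi rad. In form: [{"fingers": .., "tx": .., "ty": .., "tz": .., "ax": .., "ay": .., "az": ..}, ...]. A call has 1 to 5 rows; each row is the pose to reach, as a shift and turn from the pose commanded when the call began, along the tool's axes at that moment, turning the shorter way round; what a row does not reach only later rows make up. A row lasts 1/12 s, in which the tool goes at most 41.7 mm and 7.16 degrees, less where a joint would pass 70% of its speed; a pose out of reach is approached as far as the arm can. A call with a number of a shift or a turn outside -1 to 1 is refused whole. A call with a gripper value outside its range is refused whole. The fingers move at their own pace and stop on an object; the grip force is fixed at half the most. Time passes only in rows, so rows that repeat a pose let the fingers close. It gives the time, the measured TCP pose, the force and the opening at its end, in the units of the state.
- r.sense(): the state, without advancing time (a new reading comes with each control period).
- viewer.capture(name): name is "side" or "top" or "wrist"; returns a dict with "image" (480x640x3 uint8, red, green, blue), "fx", "fy", "cx", "cy" (pixels), "dist" ([k1, k2, p1, p2, k3] as OpenCV has them; the pictures are not rectified), "R" (3x3) and "t" (3): a world point X has camera coordinates R X + t; the wrist camera has in their place "mount" (4x4, takes a point from camera to tool coordinates, whose origin is the TCP and whose axes are the tool frame's). Camera axes: x right, y down, z forward; pixel columns grow to the right and rows downward; lengths in m; the calibration is good to about 2 mm. A picture is of the moment at which its call begins: read the wrist's pose just before it. There is no depth.
- job.finish_job(): hands the job in, once; it reports no verdict.
Trained networks look in a picture, given as the dict that the camera call returned (one of the last four; its "shot" number tells which), for a name from the list of things; names that differ only in an ending like _2 or _b are one class to them, and where a whole thing is asked for, a point or a joint stands for the part that bears it (a point fixed in the world has none). Each returns a list of dicts, best first, with "score" (0 to 1); they miss things now and then, are a little off and sometimes report something else, mostly with a low value. They report only what shows in the picture. A call takes as long as a camera call.
- spotter.find_in(name, picture): "uv" ([column, row] in pixels, amid what is visible of it).
- spotter.silhouettes(name, picture): "region" (480x640 bool, what is visible of it) and "uv" ([column, row] in pixels, amid what is visible of it).
The state is a dict: "time_s": time; "joints": joint angles; "joint_velocities": joint speeds; "effort": joint torques, N m; "tcp_pos": TCP position; "ee_rot": TCP orientation; "wrist_force": force on the tool from outside, world axes, zero at the start; "moment": the same for the moment, N m; "gripper_width": opening from 0.0 (shut) to 1.0 (fully open).
Only numpy, scipy, OpenCV 4.12 (cv2) and the standard library are available. Lean on these libraries where they do the work, as an engineer would, in place of code of your own. Each camera call takes 0.05 s, during which the arm holds its last target. There are 200 camera calls.

## Working session

There is one attempt and no reset: what is moved stays moved. The work goes in short steps, Python scripts to look and compute and a tool call to move; the robot and the scene stay as the last step left them, time stands still between calls to the robot, and variables do not carry over. Pictures are saved under pics/ and viewed, about 12 in all and at most 16, crops included, and the job is handed in when it is done.

Besides the shell and the picture viewer there is one more tool, called after "Emit:" in YAML: its name, and indented under it one key for each argument. play_rows: Moves the arm, as the interface text tells. Its arguments: {"type":"object","properties":{"commands":{"type":"array"}},"required":["commands"]}

```bash
mkdir -p pics; ls; cat > h.py <<'E'
import numpy as np, cv2
from station import r, viewer, job, spotter
def cap(n,save=None):
    s=r.sense(); p=viewer.capture(n)
    if n=="wrist":
        T=np.eye(4);T[:3,:3]=np.array(s["ee_rot"]);T[:3,3]=s["tcp_pos"]
        M=np.linalg.inv(T@np.array(p["mount"])); p["R"]=M[:3,:3];p["t"]=M[:3,3]
    if save: cv2.imwrite("pics/"+save,cv2.cvtColor(p["image"],cv2.COLOR_RGB2BGR))
    return p
def K(p): return np.array([[p["fx"],0,p["cx"]],[0,p["fy"],p["cy"]],[0,0,1.]])
def proj(p,X):
    R=np.array(p["R"]);return cv2.projectPoints(np.atleast_2d(np.array(X,float)),cv2.Rodrigues(R)[0],np.array(p["t"],float),K(p),np.array(p["dist"],float))[0][:,0]
def back(p,uv,z):
    q=cv2.undistortPoints(np.array(uv,float).reshape(-1,1,2),K(p),np.array(p["dist"],float))[:,0]
    R=np.array(p["R"]);t=np.array(p["t"]);C=-R.T@t
    d=np.c_[q,np.ones(len(q))]@R
    return C+d*((z-C[2])/d[:,2])[:,None]
E
python3 - <<'E'
from h import *
np.set_printoptions(precision=3,suppress=True)
s=r.sense();print(s["time_s"],s["tcp_pos"],np.array(s["ee_rot"]))
Z=dict(dial_grip=.08,carousel=.04,load_mark=.018,pot0=.04,mat=.001,scoop=.02,rack=.02,vial1=.06,ball1_center=.016,amber_jar=.055,wash_bottle=.08)
for c in ("top","side"):
    p=cap(c,c+"0.png"); print(c,"C",-np.array(p["R"]).T@p["t"])
    for n,z in Z.items():
        for d in spotter.find_in(n,p)[:6]: 
            if d["score"]>.3: print(n,round(d["score"],2),np.round(d["uv"]),back(p,d["uv"],z)[0])
E
```

```text
pics
0.0 [0.25  0.572 0.24 ] [[-0.001 -0.401 -0.916]
 [-0.002 -0.916  0.401]
 [-1.     0.002 -0.   ]]
top C [0.496 0.006 1.184]
dial_grip 0.86 [297. 244.] [0.585 0.034 0.08 ]
carousel 0.89 [298. 242.] [0.592 0.032 0.04 ]
load_mark 0.82 [301. 244.] [0.589 0.027 0.018]
pot0 0.78 [298. 244.] [0.588 0.032 0.04 ]
pot0 0.65 [166. 310.] [0.437 0.335 0.04 ]
mat 0.81 [454. 305.] [ 0.443 -0.339  0.001]
rack 0.71 [165. 303.] [0.452 0.344 0.02 ]
vial1 0.76 [164. 310.] [0.437 0.334 0.06 ]
vial1 0.74 [156. 306.] [0.448 0.354 0.06 ]
vial1 0.59 [136. 305.] [0.45  0.398 0.06 ]
vial1 0.45 [300. 244.] [0.585 0.028 0.06 ]
ball1_center 0.62 [464. 283.] [ 0.496 -0.362  0.016]
amber_jar 0.56 [221. 173.] [0.752 0.212 0.055]
wash_bottle 0.6 [421. 167.] [ 0.761 -0.25   0.08 ]
side C [0.247 0.543 0.802]
dial_grip 0.76 [305. 270.] [0.572 0.077 0.08 ]
carousel 0.79 [307. 266.] [0.593 0.038 0.04 ]
carousel 0.45 [439. 190.] [ 0.433 -0.346  0.04 ]
load_mark 0.7 [308. 274.] [0.59  0.04  0.018]
pot0 0.9 [307. 270.] [0.586 0.047 0.04 ]
scoop 0.65 [433. 188.] [ 0.452 -0.367  0.02 ]
scoop 0.48 [309. 158.] [ 0.804 -0.311  0.02 ]
rack 0.72 [296. 415.] [0.441 0.318 0.02 ]
rack 0.62 [280. 446.] [0.436 0.374 0.02 ]
vial1 0.95 [293. 417.] [0.434 0.334 0.06 ]
vial1 0.91 [279. 436.] [0.437 0.37  0.06 ]
vial1 0.82 [259. 449.] [0.452 0.402 0.06 ]
vial1 0.73 [308. 269.] [0.577 0.057 0.06 ]
amber_jar 0.56 [194. 285.] [0.76  0.208 0.055]
wash_bottle 0.88 [310. 159.] [ 0.759 -0.245  0.08 ]
```

View pics/top0.png

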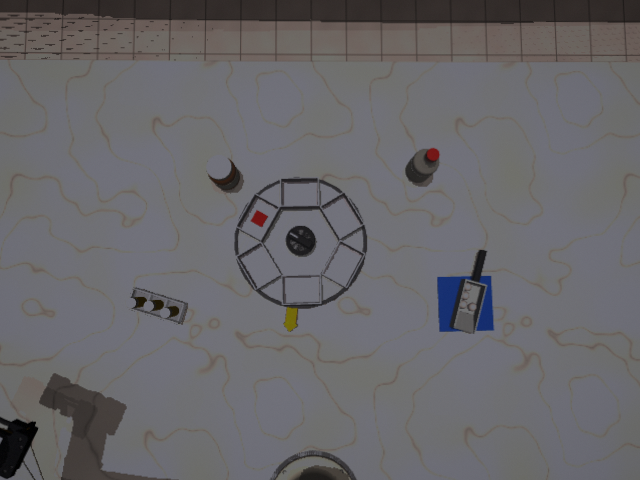

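View pics/side0.png

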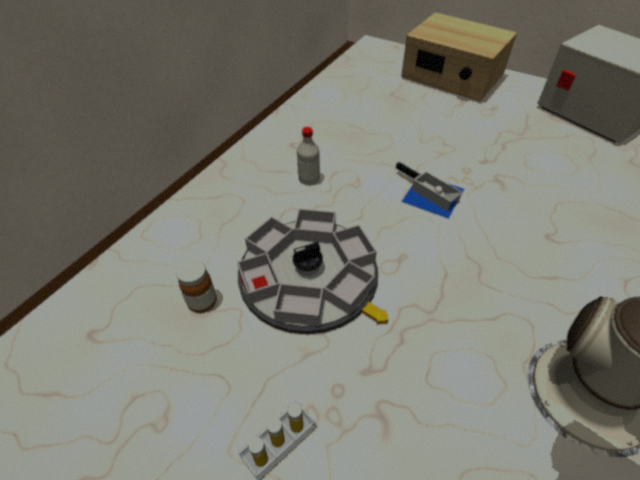

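The top view shows the red pot at (260,218), two pots clockwise of the arrow at (291,320). So the carousel starts in click 2. All three vials are in the rack (about (160,305)), and the scoop is on the mat (470,300) with its spout toward the robot. The side view agrees. Next I move above the carousel for a close look.

Emit:
play_rows:
  commands:
    - {"fingers":-1,"tx":-0.037,"ty":0.123,"tz":-0.167,"ax":0,"ay":0,"az":0}
    - {"fingers":-1,"tx":-0.037,"ty":0.123,"tz":-0.167,"ax":0,"ay":0,"az":0}
    - {"fingers":-1,"tx":-0.037,"ty":0.123,"tz":-0.167,"ax":0,"ay":0,"az":0}
    - {"fingers":-1,"tx":-0.037,"ty":0.123,"tz":-0.167,"ax":0,"ay":0,"az":0}
    - {"fingers":-1,"tx":-0.037,"ty":0.123,"tz":-0.167,"ax":0,"ay":0,"az":0}

```text
time_s: 1.62
tcp_pos: [0.3305, 0.4338, 0.2715]
ee_rot: [[0.001, -0.405, -0.914], [0.001, -0.914, 0.405], [-1.0, -0.002, -0.001]]
wrist_force: [-0.9, 0.6, 0.6]
gripper_width: 0.997
```

Emit:
play_rows:
  commands:
    - {"fingers":-1,"tx":-0.037,"ty":0.123,"tz":-0.167,"ax":0,"ay":0,"az":0}
    - {"fingers":-1,"tx":-0.037,"ty":0.123,"tz":-0.167,"ax":0,"ay":0,"az":0}
    - {"fingers":-1,"tx":-0.037,"ty":0.123,"tz":-0.167,"ax":0,"ay":0,"az":0}
    - {"fingers":-1,"tx":-0.037,"ty":0.123,"tz":-0.167,"ax":0,"ay":0,"az":0}
    - {"fingers":-1,"tx":-0.037,"ty":0.123,"tz":-0.167,"ax":0,"ay":0,"az":0}

```text
time_s: 2.03
tcp_pos: [0.4082, 0.2995, 0.2989]
ee_rot: [[0.002, -0.406, -0.914], [0.001, -0.914, 0.406], [-1.0, -0.002, -0.002]]
wrist_force: [-0.5, 0.1, -0.1]
gripper_width: 0.997
```

Emit:
play_rows:
  commands:
    - {"fingers":-1,"tx":-0.037,"ty":0.123,"tz":-0.167,"ax":0,"ay":0,"az":0}
    - {"fingers":-1,"tx":-0.037,"ty":0.123,"tz":-0.167,"ax":0,"ay":0,"az":0}
    - {"fingers":-1,"tx":-0.037,"ty":0.123,"tz":-0.167,"ax":0,"ay":0,"az":0}
    - {"fingers":-1,"tx":-0.037,"ty":0.123,"tz":-0.167,"ax":0,"ay":0,"az":0}
    - {"fingers":-1,"tx":-0.037,"ty":0.123,"tz":-0.167,"ax":0,"ay":0,"az":0}

```text
time_s: 2.45
tcp_pos: [0.4861, 0.165, 0.3261]
ee_rot: [[0.003, -0.406, -0.914], [0.0, -0.914, 0.406], [-1.0, -0.001, -0.002]]
wrist_force: [0.1, 0.3, 0.1]
gripper_width: 1.003
```

Emit:
play_rows:
  commands:
    - {"fingers":-1,"tx":-0.037,"ty":0.123,"tz":-0.167,"ax":0,"ay":0,"az":0}
    - {"fingers":-1,"tx":-0.037,"ty":0.123,"tz":-0.167,"ax":0,"ay":0,"az":0}
    - {"fingers":-1,"tx":-0.037,"ty":0.123,"tz":-0.167,"ax":0,"ay":0,"az":0}
    - {"fingers":-1,"tx":-0.037,"ty":0.123,"tz":-0.167,"ax":0,"ay":0,"az":0}
    - {"fingers":-1,"tx":-0.037,"ty":0.123,"tz":-0.167,"ax":0,"ay":0,"az":0}

```text
time_s: 2.87
tcp_pos: [0.5641, 0.0303, 0.3529]
ee_rot: [[0.002, -0.406, -0.914], [-0.001, -0.914, 0.406], [-1.0, 0.0, -0.002]]
wrist_force: [0.4, 0.6, 0.5]
gripper_width: 1.0
```

```bash
python3 - <<'E'
from h import *
np.set_printoptions(precision=3,suppress=True)
s=r.sense();print(s["time_s"],s["tcp_pos"],s["joints"]);print(np.array(s["ee_rot"]))
p=cap("wrist","w1.png");print("C",-p["R"].T@p["t"])
for n,z in dict(dial_grip=.09,load_mark=.018,carousel=.03).items():
    for d in spotter.silhouettes(n,p)[:2]:
        m=np.argwhere(d["region"]);print(n,d["score"],d["uv"],back(p,d["uv"],z),len(m),m.min(0),m.max(0))
E
```

```text
2.8667 [0.564 0.03  0.353] [ 19.553  12.844   3.121   0.088 -80.205  46.5  ]
[[ 0.002 -0.406 -0.914]
 [-0.001 -0.914  0.406]
 [-1.     0.    -0.002]]
C [ 0.641 -0.002  0.496]
load_mark 0.87 [314.5, 145.6] [[0.608 0.025 0.018]] 66623 [  0 167] [318 464]
carousel 0.87 [315.9, 147.8] [[0.606 0.024 0.03 ]] 63950 [  0 167] [298 464]
```

View pics/w1.png

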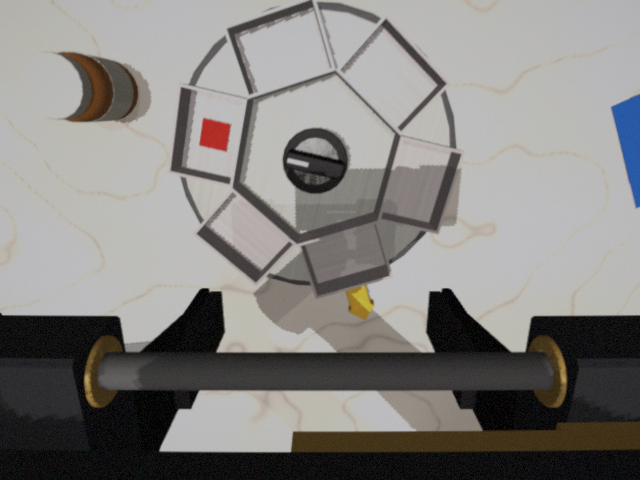

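The wrist view shows the dial bar through about (288,160)–(345,172), with its white mark at the left end. It also shows the red pot at (215,135) and the arrow tip at (360,308). I'll fit the axis and the angle from the pot corners.

```bash
cat > fit.py <<'E'
from h import *
from scipy.optimize import least_squares
E
python3 - <<'E'
from fit import *
np.set_printoptions(precision=4,suppress=True)
p=cap("wrist")
px=[(182,88),(173,172),(262,280),(199,236),(230,34),(313,2),(384,22),(445,82),(460,152),(437,232),(388,270),(318,296)]
W=back(p,px,.0625)[:,:2]
ref=np.array([(146*np.cos(a)-s*45*np.sin(a),146*np.sin(a)+s*45*np.cos(a)) for a in np.arange(6)*np.pi/3 for s in(-1,1)])/1000
def f(q):
    c,s=np.cos(q[2]),np.sin(q[2]);M=ref@np.array([[c,s],[-s,c]])+q[:2]
    return np.linalg.norm(W[:,None]-M[None],axis=2).min(1)
q=min((least_squares(f,[.6,.03,np.deg2rad(a)]) for a in range(0,60,10)),key=lambda o:o.cost)
print(q.x[:2],np.degrees(q.x[2]),f(q.x)*1e3)
ax=q.x[:2]
for n,uv,z in(("red",(215,135),.0265),("arrow",(360,305),.018),("barA",(286,158),.0925),("barB",(345,168),.0925)):
    P=back(p,uv,z)[0][:2]-ax;print(n,P,np.hypot(*P),np.degrees(np.arctan2(P[1],P[0])))
im=cv2.cvtColor(p["image"],cv2.COLOR_RGB2BGR)
a=cv2.resize(im[110:210,250:383],(798,600),interpolation=cv2.INTER_CUBIC);cv2.imwrite("pics/dial.png",a)
t=cv2.imread("pics/top0.png")
b=np.hstack([cv2.resize(t[240:340,430:510],(480,600),interpolation=2),cv2.resize(t[275:335,125:195],(320,274),interpolation=2).repeat(1,0) if 0 else cv2.copyMakeBorder(cv2.resize(t[275:335,125:195],(320,274),interpolation=2),0,326,0,0,0)]);cv2.imwrite("pics/tops.png",b)
E
```

```text
[0.5918 0.0331] 53.844179173573245 [ 4.9671  6.3555 10.1068  5.865   9.4008  6.3665  8.3713  6.8072  6.7329
  4.1852 11.8142  4.1942]
red [0.067  0.0904] 0.11256366719880123 53.45541954365004
arrow [-0.1879  0.0246] 0.18946595991436582 172.5538713899448
barA [0.0185 0.0219] 0.028658162279349544 49.81664769172111
barB [-0.0125 -0.0254] 0.02830850721346732 -116.19693878939177
```

View pics/dial.png

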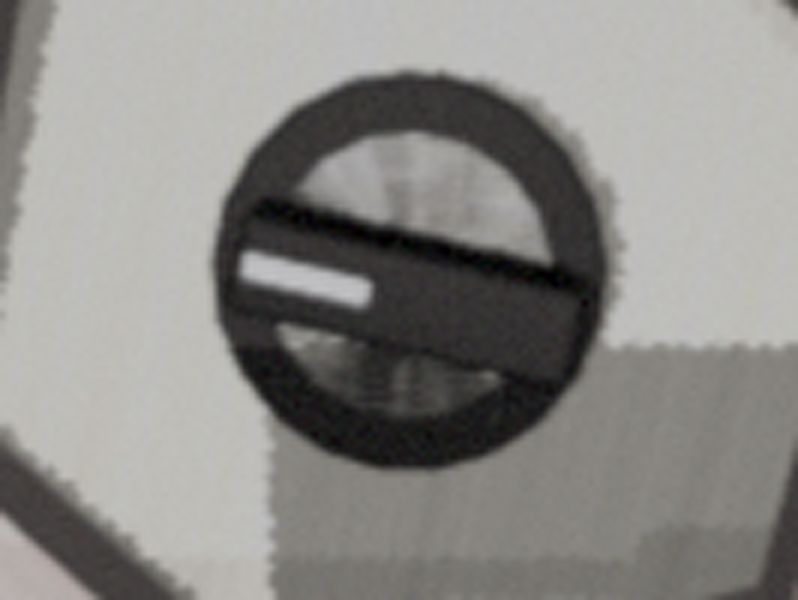

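View pics/tops.png

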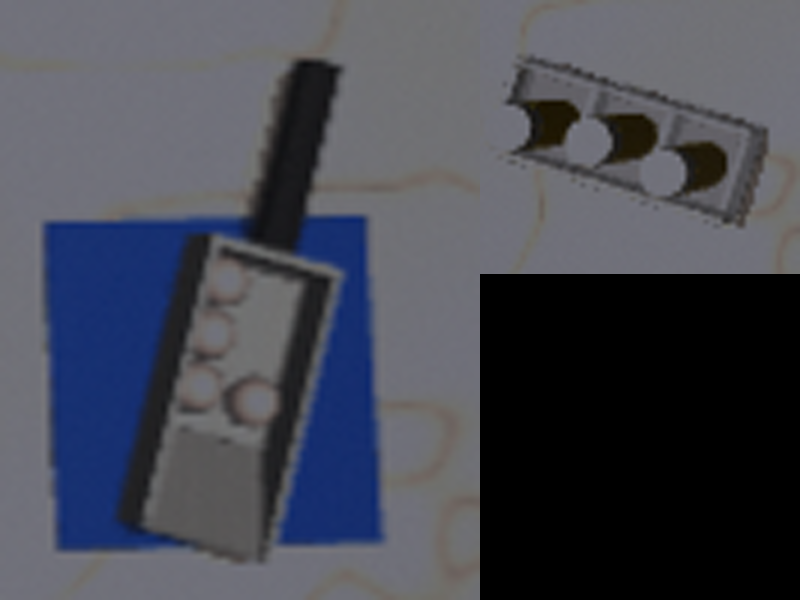

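The crops show four balls in the scoop, three vials in the rack, and the dial's top face with corners near (250,215), (580,295), (560,385) and (228,310).

```bash
cat >> h.py <<'E'
def Rd(psi):
    c,s=np.cos(np.radians(psi)),np.sin(np.radians(psi));return np.array([[0,c,s],[0,s,-c],[-1,0,0.]])
def go(pos,psi=None,P=None,R=None):
    """shift/turn in command units from present pose (or P,R) to pos, tool down with jaw direction psi"""
    s=r.sense();P=np.array(s["tcp_pos"]) if P is None else np.array(P);R=np.array(s["ee_rot"]) if R is None else R
    d=R.T@(np.array(pos)-P)/.75
    w=np.zeros(3) if psi is None else cv2.Rodrigues(R.T@Rd(psi))[0][:,0]/np.pi
    print("t",np.round(d,4),"a",np.round(w,4),"len mm",np.round(np.linalg.norm(d)*750),"deg",np.round(np.linalg.norm(w)*180,1))
E
python3 - <<'E'
from h import *
np.set_printoptions(precision=4,suppress=True)
p=cap("wrist")
A,B,C1,C2=back(p,[(250+x/6,110+y/6) for x,y in((239,262),(570,340),(414,270),(405,301))],.0925)
print(A,B,(A+B)/2,C2,np.linalg.norm(A-B),np.degrees(np.arctan2(*(A-B)[1::-1])))
psi=np.degrees(np.arctan2(*(A-B)[1::-1]))-90
s=r.sense();y=np.array(s["ee_rot"])[:,1];print("psi now",np.degrees(np.arctan2(y[1],y[0])),"want",psi)
m=(A+B)/2
go([m[0],m[1],.16],psi); go([m[0],m[1],.16],psi+180)
R=np.array(s["ee_rot"])
E
```

```text
[0.6125 0.0503 0.0925] [0.5805 0.0075 0.0925] [0.5965 0.0289 0.0925] [0.5965 0.0289 0.0925] 0.05345492627404856 53.21608364382649
psi now -113.53609797891728 want -36.78391635617351
t [ 0.2565 -0.0117 -0.0466] a [-0.4264  0.0001  0.0001] len mm 196.0 deg 76.8
t [ 0.2565 -0.0117 -0.0466] a [ 0.5736  0.0001 -0.0001] len mm 196.0 deg 103.2
```

Emit:
play_rows:
  commands:
    - {"fingers":-1,"tx":0.1,"ty":-0.0134,"tz":-0.0436,"ax":0.191,"ay":0,"az":0}
    - {"fingers":-1,"tx":0.1,"ty":-0.0134,"tz":-0.0436,"ax":0.191,"ay":0,"az":0}
    - {"fingers":-1,"tx":0.1,"ty":-0.0134,"tz":-0.0436,"ax":0.191,"ay":0,"az":0}
    - {"fingers":-1,"tx":0.1,"ty":-0.0134,"tz":-0.0436,"ax":0.191,"ay":0,"az":0}
    - {"fingers":-1,"tx":0.1,"ty":-0.0134,"tz":-0.0436,"ax":0.191,"ay":0,"az":0}

```text
time_s: 3.58
tcp_pos: [0.5951, 0.0308, 0.2764]
ee_rot: [[-0.002, -0.85, -0.526], [-0.001, -0.526, 0.85], [-1.0, 0.002, 0.0]]
wrist_force: [-0.2, -0.4, -0.8]
gripper_width: 1.0
```

Emit:
play_rows:
  commands:
    - {"fingers":-1,"tx":0.1,"ty":0,"tz":0,"ax":0.191,"ay":0,"az":0}
    - {"fingers":-1,"tx":0.1,"ty":0,"tz":0,"ax":0.191,"ay":0,"az":0}
    - {"fingers":-1,"tx":0.1,"ty":0,"tz":0,"ax":0.191,"ay":0,"az":0}
    - {"fingers":-1,"tx":0.1,"ty":0,"tz":0,"ax":0.191,"ay":0,"az":0}
    - {"fingers":-1,"tx":0.1,"ty":0,"tz":0,"ax":0.191,"ay":0,"az":0}

```text
time_s: 4.0
tcp_pos: [0.5949, 0.0309, 0.2018]
ee_rot: [[-0.001, -0.999, 0.046], [-0.001, 0.046, 0.999], [-1.0, 0.001, -0.001]]
wrist_force: [0.8, -0.2, -0.0]
gripper_width: 1.0
```

Emit:
play_rows:
  commands:
    - {"fingers":-1,"tx":0.056,"ty":0,"tz":0,"ax":0.191,"ay":0,"az":0}
    - {"fingers":-1,"tx":0.056,"ty":0,"tz":0,"ax":0.191,"ay":0,"az":0}
    - {"fingers":-1,"tx":0.056,"ty":0,"tz":0,"ax":0.191,"ay":0,"az":0}
    - {"fingers":-1,"tx":0.056,"ty":0,"tz":0,"ax":0.191,"ay":0,"az":0}
    - {"fingers":-1,"tx":0.056,"ty":0,"tz":0,"ax":0.191,"ay":0,"az":0}

```text
time_s: 4.42
tcp_pos: [0.5952, 0.031, 0.1604]
ee_rot: [[-0.0, -0.799, 0.602], [-0.0, 0.602, 0.799], [-1.0, 0.0, -0.0]]
wrist_force: [-0.2, -0.2, -0.9]
gripper_width: 1.001
```

```bash
python3 - <<'E'
from h import *
s=r.sense();print(s["time_s"],s["joints"][5]);go([.595,.031,.0785],143.2)
p=cap("wrist","w2.png")
print(proj(p,[(.595,.031,.0925),(.6118,.0534,.0925),(.5782,.0086,.0925)]))
E
```

```text
4.4167 -55.53302369569846
t [ 1.092e-01  1.000e-04 -1.000e-04] a [-0.0011 -0.0001 -0.0001] len mm 82.0 deg 0.2
[[325.65254926 266.22698369]
 [325.79158701 313.24544493]
 [325.50218747 215.48478144]]
```

View pics/w2.png

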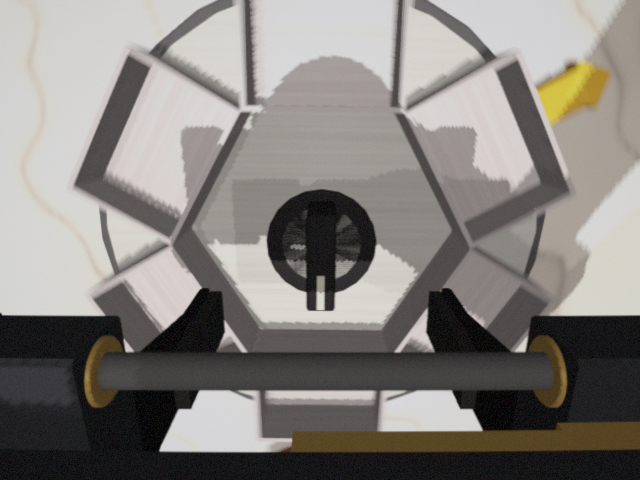

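The bar's top face is centred near (320,261). I predicted (325,266), so the axis is about (0.5967, 0.0285). I'll correct for that, descend and grip.

Emit:
play_rows:
  commands:
    - {"fingers":-1,"tx":0.03,"ty":-0.0038,"tz":-0.0013,"ax":0,"ay":0,"az":0}
    - {"fingers":-1,"tx":0.06,"ty":-0.0038,"tz":-0.0013,"ax":0,"ay":0,"az":0}
    - {"fingers":-1,"tx":0.09,"ty":-0.0038,"tz":-0.0013,"ax":0,"ay":0,"az":0}
    - {"fingers":-1,"tx":0.108,"ty":-0.0038,"tz":-0.0013,"ax":0,"ay":0,"az":0}
    - {"fingers":-1,"tx":0.108,"ty":-0.0038,"tz":-0.0013,"ax":0,"ay":0,"az":0}

```text
time_s: 4.88
tcp_pos: [0.5947, 0.0276, 0.0763]
ee_rot: [[-0.007, -0.802, 0.597], [-0.001, 0.597, 0.802], [-1.0, 0.005, -0.005]]
wrist_force: [-0.3, -0.1, -1.1]
gripper_width: 1.003
```

Emit:
play_rows:
  commands:
    - {"fingers":1,"tx":0,"ty":0,"tz":0,"ax":0,"ay":0,"az":0}
    - {"fingers":1,"tx":0,"ty":0,"tz":0,"ax":0,"ay":0,"az":0}
    - {"fingers":1,"tx":0,"ty":0,"tz":0,"ax":0,"ay":0,"az":0}
    - {"fingers":1,"tx":0,"ty":0,"tz":0,"ax":0,"ay":0,"az":0}
    - {"fingers":1,"tx":0,"ty":0,"tz":0,"ax":0,"ay":0,"az":0}

```text
time_s: 5.3
tcp_pos: [0.5978, 0.0273, 0.0806]
ee_rot: [[0.002, -0.801, 0.599], [0.001, 0.599, 0.801], [-1.0, -0.001, 0.002]]
wrist_force: [0.6, -0.2, 0.4]
gripper_width: 0.707
```

Emit:
play_rows:
  commands:
    - {"fingers":1,"tx":0,"ty":0,"tz":0,"ax":0,"ay":0,"az":0}
    - {"fingers":1,"tx":0,"ty":0,"tz":0,"ax":0,"ay":0,"az":0}
    - {"fingers":1,"tx":0,"ty":0,"tz":0,"ax":0,"ay":0,"az":0}
    - {"fingers":1,"tx":0,"ty":0,"tz":0,"ax":0,"ay":0,"az":0}
    - {"fingers":1,"tx":0,"ty":0,"tz":0,"ax":0,"ay":0,"az":0}

```text
time_s: 5.72
tcp_pos: [0.5973, 0.027, 0.0795]
ee_rot: [[-0.0, -0.801, 0.599], [-0.0, 0.599, 0.801], [-1.0, 0.0, -0.0]]
wrist_force: [1.0, 0.6, -0.2]
gripper_width: 0.323
```

Emit:
play_rows:
  commands:
    - {"fingers":1,"tx":0,"ty":0,"tz":0,"ax":0,"ay":0,"az":0}
    - {"fingers":1,"tx":0,"ty":0,"tz":0,"ax":0,"ay":0,"az":0}
    - {"fingers":1,"tx":0,"ty":0,"tz":0,"ax":0,"ay":0,"az":0}
    - {"fingers":1,"tx":0,"ty":0,"tz":0,"ax":0,"ay":0,"az":0}
    - {"fingers":1,"tx":0,"ty":0,"tz":0,"ax":0,"ay":0,"az":0}

```text
time_s: 6.13
tcp_pos: [0.5961, 0.0279, 0.0794]
ee_rot: [[-0.002, -0.801, 0.599], [0.001, 0.599, 0.801], [-1.0, 0.002, -0.001]]
wrist_force: [-3.2, 3.7, 4.0]
gripper_width: 0.182
```

Emit:
play_rows:
  commands:
    - {"fingers":1,"tx":0,"ty":0,"tz":0,"ax":-0.02,"ay":0,"az":0}
    - {"fingers":1,"tx":0,"ty":0,"tz":0,"ax":-0.04,"ay":0,"az":0}
    - {"fingers":1,"tx":0,"ty":0,"tz":0,"ax":-0.06,"ay":0,"az":0}
    - {"fingers":1,"tx":0,"ty":0,"tz":0,"ax":-0.08,"ay":0,"az":0}
    - {"fingers":1,"tx":0,"ty":0,"tz":0,"ax":-0.1,"ay":0,"az":0}

```text
time_s: 6.55
tcp_pos: [0.5959, 0.0279, 0.0794]
ee_rot: [[-0.003, -0.947, 0.32], [0.001, 0.32, 0.947], [-1.0, 0.003, 0.0]]
wrist_force: [-4.3, 4.0, 3.3]
gripper_width: 0.179
```

Emit:
play_rows:
  commands:
    - {"fingers":1,"tx":0,"ty":0,"tz":0,"ax":-0.024,"ay":0,"az":0}
    - {"fingers":1,"tx":0,"ty":0,"tz":0,"ax":-0.048,"ay":0,"az":0}
    - {"fingers":1,"tx":0,"ty":0,"tz":0,"ax":-0.072,"ay":0,"az":0}
    - {"fingers":1,"tx":0,"ty":0,"tz":0,"ax":-0.096,"ay":0,"az":0}
    - {"fingers":1,"tx":0,"ty":0,"tz":0,"ax":-0.117,"ay":0,"az":0}

```text
time_s: 6.97
tcp_pos: [0.5957, 0.0279, 0.0794]
ee_rot: [[-0.003, -0.999, -0.044], [0.001, -0.044, 0.999], [-1.0, 0.003, 0.001]]
wrist_force: [-4.5, 3.7, 2.1]
gripper_width: 0.182
```

Emit:
play_rows:
  commands:
    - {"fingers":1,"tx":0,"ty":0,"tz":0,"ax":-0.024,"ay":0,"az":0}
    - {"fingers":1,"tx":0,"ty":0,"tz":0,"ax":-0.048,"ay":0,"az":0}
    - {"fingers":1,"tx":0,"ty":0,"tz":0,"ax":-0.072,"ay":0,"az":0}
    - {"fingers":1,"tx":0,"ty":0,"tz":0,"ax":-0.096,"ay":0,"az":0}
    - {"fingers":1,"tx":0,"ty":0,"tz":0,"ax":-0.117,"ay":0,"az":0}

```text
time_s: 7.38
tcp_pos: [0.5955, 0.0279, 0.0794]
ee_rot: [[-0.004, -0.917, -0.399], [0.001, -0.399, 0.917], [-1.0, 0.003, 0.002]]
wrist_force: [-4.8, 4.0, 2.2]
gripper_width: 0.184
```

Emit:
play_rows:
  commands:
    - {"fingers":-1,"tx":0,"ty":0,"tz":0,"ax":0,"ay":0,"az":0}
    - {"fingers":-1,"tx":0,"ty":0,"tz":0,"ax":0,"ay":0,"az":0}
    - {"fingers":-1,"tx":0,"ty":0,"tz":0,"ax":0,"ay":0,"az":0}
    - {"fingers":-1,"tx":-0.01,"ty":0,"tz":0,"ax":0,"ay":0,"az":0}
    - {"fingers":-1,"tx":-0.05,"ty":0,"tz":0,"ax":0,"ay":0,"az":0}

```text
time_s: 7.8
tcp_pos: [0.5942, 0.0263, 0.113]
ee_rot: [[-0.01, -0.919, -0.394], [-0.002, -0.394, 0.919], [-1.0, 0.01, 0.002]]
wrist_force: [0.4, -0.1, -0.7]
gripper_width: 0.477
```

Emit:
play_rows:
  commands:
    - {"fingers":-1,"tx":-0.05,"ty":0,"tz":0,"ax":0,"ay":0,"az":0}
    - {"fingers":-1,"tx":-0.1,"ty":0,"tz":0,"ax":0,"ay":0,"az":0}
    - {"fingers":-1,"tx":-0.15,"ty":0,"tz":0,"ax":0,"ay":0,"az":0}
    - {"fingers":-1,"tx":-0.2,"ty":0,"tz":0,"ax":0,"ay":0,"az":0}
    - {"fingers":-1,"tx":-0.2,"ty":0,"tz":0,"ax":0,"ay":0,"az":0}

```text
time_s: 8.22
tcp_pos: [0.6013, 0.027, 0.2774]
ee_rot: [[0.018, -0.918, -0.396], [0.002, -0.396, 0.918], [-1.0, -0.017, -0.006]]
wrist_force: [1.4, -0.2, 1.4]
gripper_width: 0.856
```

```bash
python3 - <<'E'
from h import *
np.set_printoptions(precision=4,suppress=True)
s=r.sense();print(s["time_s"],s["joints"],s["tcp_pos"])
p=cap("wrist","w3.png");q=cap("top");im=p["image"].astype(int)
for P in (p,q):
    im=P["image"].astype(int);m=(im[...,0]>1.8*im[...,1])&(im[...,0]>1.8*im[...,2])&(im[...,0]>90)
    n,l,st,c=cv2.connectedComponentsWithStats(m.astype(np.uint8))
    for i in range(1,n):
        if st[i,4]>15:
            W=back(P,c[i],.0265)[0];d=W[:2]-[.5955,.0285];print(c[i],st[i,4],W,np.hypot(*d),np.degrees(np.arctan2(d[1],d[0])))
    im=P["image"].astype(int);m=(im[...,0]>1.8*im[...,2])&(im[...,1]>1.5*im[...,2])&(im[...,0]>90)
    n,l,st,c=cv2.connectedComponentsWithStats(m.astype(np.uint8))
    for i in range(1,n):
        if st[i,4]>60:
            W=back(P,c[i],.018)[0];d=W[:2]-[.5955,.0285];print("Y",c[i],st[i,4],W,np.hypot(*d),np.degrees(np.arctan2(d[1],d[0])))
t=q
for d in spotter.find_in("vial1",q):
    if d["score"]>.3: print("vial",back(q,d["uv"],.07),d["score"])
E
```

```text
8.2167 [ 18.0763  18.0041  -0.4727   0.2432 -70.4996   5.201 ] [0.6013 0.027  0.2774]
[332.5562 308.9886] 703 [0.5541 0.1326 0.0265] 0.11205900171850143 111.7080750975207
Y [491.1731 290.8978] 832 [0.4104 0.0515 0.018 ] 0.18648002009785256 172.90850973147613
Y [103.2559 301.2653] 637 [0.7792 0.2274 0.018 ] 0.2707550027333921 47.26585017559801
Y [122.1072 379.0985] 457 [0.7354 0.3142 0.018 ] 0.3180745517982392 63.90852338463373
Y [528.163 379.237] 405 [0.3186 0.1282 0.018 ] 0.29433408720829995 160.19890840008117
[432.6612 153.876 ] 121 [ 0.8055 -0.2907  0.0265] 0.38209530284444904 -56.662709079935546
[256.236  259.1242] 161 [0.5538 0.1317 0.0265] 0.11128203954975546 112.03170784536475
Y [290.7488 318.5116] 215 [0.4145 0.051  0.018 ] 0.18239254459735132 172.9113731039579
vial [[0.4504 0.3982 0.07  ]] 0.75
vial [[ 0.4379 -0.3553  0.07  ]] 0.69
vial [[ 0.5158 -0.0191  0.07  ]] 0.62
vial [[0.4473 0.3634 0.07  ]] 0.51
```

View pics/w3.png

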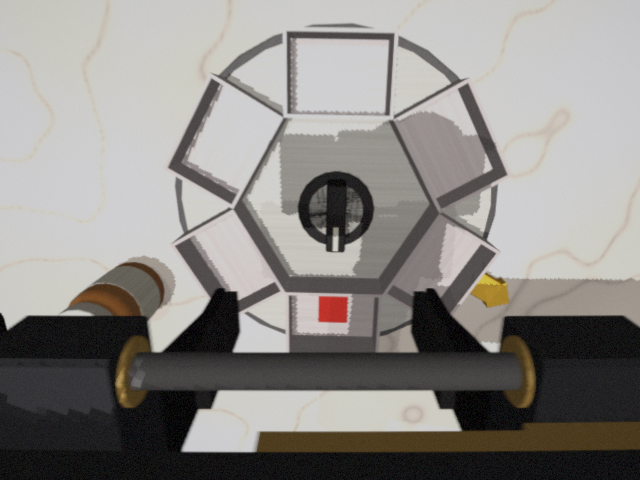

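The red pot is now at 112° and the arrow at 172.9°, so the carousel is at click 1. In the picture the red is at (332,309) and the arrow at (491,291). Next, the vials.

Emit:
play_rows:
  commands:
    - {"fingers":-1,"tx":0,"ty":0.0055,"tz":0.2463,"ax":0,"ay":0,"az":0}
    - {"fingers":-1,"tx":0,"ty":0.0055,"tz":0.2463,"ax":0,"ay":0,"az":0}
    - {"fingers":-1,"tx":0,"ty":0.0055,"tz":0.2463,"ax":0,"ay":0,"az":0}
    - {"fingers":-1,"tx":0,"ty":0.0055,"tz":0.2463,"ax":0,"ay":0,"az":0}
    - {"fingers":-1,"tx":0,"ty":0.0055,"tz":0.2463,"ax":0,"ay":0,"az":0}

```text
time_s: 8.78
tcp_pos: [0.518, 0.1978, 0.2654]
ee_rot: [[-0.003, -0.917, -0.398], [-0.001, -0.398, 0.917], [-1.0, 0.003, 0.0]]
wrist_force: [0.5, -1.0, -0.3]
gripper_width: 0.999
```

Emit:
play_rows:
  commands:
    - {"fingers":-1,"tx":0,"ty":0.0055,"tz":0.2463,"ax":0.107,"ay":0,"az":0}
    - {"fingers":-1,"tx":0,"ty":0.0055,"tz":0.2463,"ax":0.107,"ay":0,"az":0}
    - {"fingers":-1,"tx":0,"ty":0.0055,"tz":0.2463,"ax":0.107,"ay":0,"az":0}
    - {"fingers":-1,"tx":0,"ty":0.0055,"tz":0.2463,"ax":0.107,"ay":0,"az":0}
    - {"fingers":-1,"tx":0,"ty":0.0055,"tz":0.2463,"ax":0.107,"ay":0,"az":0}

```text
time_s: 9.2
tcp_pos: [0.4413, 0.3654, 0.2652]
ee_rot: [[-0.002, -0.997, -0.073], [-0.002, -0.073, 0.997], [-1.0, 0.002, -0.002]]
wrist_force: [0.6, 0.2, -0.2]
gripper_width: 1.001
```

Emit:
play_rows:
  commands:
    - {"fingers":-1,"tx":0,"ty":0,"tz":0,"ax":0.107,"ay":0,"az":0}
    - {"fingers":-1,"tx":0,"ty":0,"tz":0,"ax":0.107,"ay":0,"az":0}
    - {"fingers":-1,"tx":0,"ty":0,"tz":0,"ax":0.107,"ay":0,"az":0}
    - {"fingers":-1,"tx":0,"ty":0,"tz":0,"ax":0.107,"ay":0,"az":0}
    - {"fingers":-1,"tx":0,"ty":0,"tz":0,"ax":0.107,"ay":0,"az":0}

```text
time_s: 9.62
tcp_pos: [0.4431, 0.3626, 0.2657]
ee_rot: [[-0.002, -0.966, 0.26], [-0.002, 0.26, 0.966], [-1.0, 0.001, -0.003]]
wrist_force: [0.6, 0.2, 1.1]
gripper_width: 0.999
```

```bash
python3 - <<'E'
from h import *
np.set_printoptions(precision=4,suppress=True)
s=r.sense();print(s["time_s"],s["joints"][5],s["tcp_pos"])
p=cap("wrist","w4.png")
for d in spotter.silhouettes("vial1",p):
    if d["score"]>.25: print("vial",d["uv"],d["region"].sum(),back(p,d["uv"],.079),d["score"])
im=p["image"].astype(int);m=(im.min(2)>200)
n,l,st,c=cv2.connectedComponentsWithStats(m.astype(np.uint8))
for i in range(1,n):
    if 300<st[i,4]<8000: print(c[i],st[i],back(p,c[i],.079))
E
```

```text
9.6167 -70.56861136388736 [0.4431 0.3626 0.2657]
vial [322.2, 208.2] 1011 [[0.4449 0.3578 0.079 ]] 0.89
vial [325.5, 255.0] 1080 [[0.4527 0.3969 0.079 ]] 0.8
vial [324.0, 163.5] 915 [[0.4342 0.3239 0.079 ]] 0.55
```

View pics/w4.png

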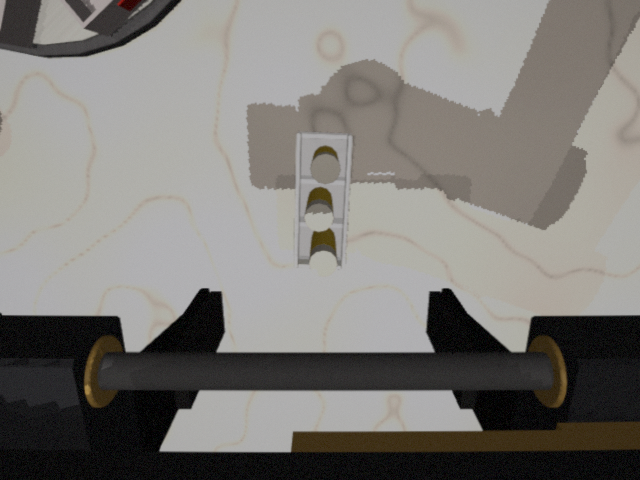

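The caps are centred at about (325,167), (319,218) and (324,264), and the rack is aligned with the jaws.

```bash
python3 - <<'E'
from h import *
np.set_printoptions(precision=4,suppress=True)
p=cap("wrist")
V=back(p,[(325,167),(319,218),(324,264)],.079);print(V)
D=np.diff(V,axis=0);print(np.linalg.norm(D,axis=1),np.degrees(np.arctan2(D[:,1],D[:,0])))
R=back(p,[(297,134),(352,134),(296,266),(342,268)],.03);print(R,np.linalg.norm(R[0]-R[1]),np.linalg.norm(R[0]-R[2]), np.degrees(np.arctan2(*(R[2]-R[0])[1::-1])))
p1=[.5955-.111,.0285+.0146]
for v in V: go([v[0],v[1],.064],164.7)
E
```

```text
[[0.4345 0.327  0.079 ]
 [0.4499 0.3654 0.079 ]
 [0.4564 0.4047 0.079 ]]
[0.0413 0.0399] [68.0935 80.5981]
[[0.4524 0.2994 0.03  ]
 [0.406  0.312  0.03  ]
 [0.488  0.4177 0.03  ]
 [0.4458 0.4313 0.03  ]] 0.04808477127025603 0.12354752071981169 73.25210503983223
t [ 0.2701 -0.0011 -0.0488] a [ 0.0009 -0.0003 -0.0001] len mm 206.0 deg 0.2
t [ 0.27   -0.0076  0.0059] a [ 0.0009 -0.0003 -0.0001] len mm 203.0 deg 0.2
t [ 0.27   -0.0023  0.0589] a [ 0.0009 -0.0003 -0.0001] len mm 207.0 deg 0.2
```

Emit:
play_rows:
  commands:
    - {"fingers":-1,"tx":0.05,"ty":-0.001,"tz":-0.049,"ax":0,"ay":0,"az":0}
    - {"fingers":-1,"tx":0.1,"ty":-0.001,"tz":-0.049,"ax":0,"ay":0,"az":0}
    - {"fingers":-1,"tx":0.15,"ty":-0.001,"tz":-0.049,"ax":0,"ay":0,"az":0}
    - {"fingers":-1,"tx":0.15,"ty":-0.001,"tz":-0.049,"ax":0,"ay":0,"az":0}

```text
time_s: 10.1
tcp_pos: [0.4305, 0.3225, 0.1471]
ee_rot: [[-0.012, -0.964, 0.264], [-0.012, 0.264, 0.964], [-1.0, 0.008, -0.014]]
wrist_force: [-0.2, -0.6, -1.1]
gripper_width: 0.999
```

Emit:
play_rows:
  commands:
    - {"fingers":-1,"tx":0.04,"ty":0,"tz":0,"ax":0,"ay":0,"az":0}
    - {"fingers":-1,"tx":0.08,"ty":0,"tz":0,"ax":0,"ay":0,"az":0}
    - {"fingers":-1,"tx":0.12,"ty":0,"tz":0,"ax":0,"ay":0,"az":0}
    - {"fingers":1,"tx":0.12,"ty":0,"tz":0,"ax":0,"ay":0,"az":0}
    - {"fingers":1,"tx":0.12,"ty":0,"tz":0,"ax":0,"ay":0,"az":0}

```text
time_s: 10.52
tcp_pos: [0.4351, 0.3278, 0.0651]
ee_rot: [[-0.0, -0.965, 0.261], [-0.001, 0.261, 0.965], [-1.0, -0.0, -0.001]]
wrist_force: [0.1, 0.6, 0.7]
gripper_width: 0.917
```

Emit:
play_rows:
  commands:
    - {"fingers":1,"tx":0,"ty":0,"tz":0,"ax":0,"ay":0,"az":0}
    - {"fingers":1,"tx":0,"ty":0,"tz":0,"ax":0,"ay":0,"az":0}
    - {"fingers":1,"tx":0,"ty":0,"tz":0,"ax":0,"ay":0,"az":0}
    - {"fingers":1,"tx":0,"ty":0,"tz":0,"ax":0,"ay":0,"az":0}
    - {"fingers":1,"tx":0,"ty":0,"tz":0,"ax":0,"ay":0,"az":0}

```text
time_s: 10.93
tcp_pos: [0.4348, 0.3278, 0.0657]
ee_rot: [[0.001, -0.965, 0.262], [0.002, 0.262, 0.965], [-1.0, -0.001, 0.002]]
wrist_force: [0.1, 0.0, 0.4]
gripper_width: 0.554
```

Emit:
play_rows:
  commands:
    - {"fingers":1,"tx":0,"ty":0,"tz":0,"ax":0,"ay":0,"az":0}
    - {"fingers":1,"tx":0,"ty":0,"tz":0,"ax":0,"ay":0,"az":0}
    - {"fingers":1,"tx":0,"ty":0,"tz":0,"ax":0,"ay":0,"az":0}
    - {"fingers":1,"tx":0,"ty":0,"tz":0,"ax":0,"ay":0,"az":0}
    - {"fingers":1,"tx":0,"ty":0,"tz":0,"ax":0,"ay":0,"az":0}

```text
time_s: 11.35
tcp_pos: [0.4345, 0.3274, 0.0645]
ee_rot: [[-0.0, -0.965, 0.262], [-0.0, 0.262, 0.965], [-1.0, 0.0, -0.0]]
wrist_force: [-0.6, 0.1, 1.5]
gripper_width: 0.269
```

```bash
python3 - <<'E'
from h import *
s=r.sense();P=np.array(s["tcp_pos"]);print(P,s["gripper_width"]*87)
P2=P+[0,0,.12]
for o in(.027,0,-.027):
    c=np.array([.4845,.0431])+o*np.array([-.1305,-.9914]);go([c[0],c[1],P2[2]],172.5,P=P2)
E
```

```text
[0.4344699  0.32738729 0.0644996 ] 23.433349213837033
t [ 1.000e-04 -1.685e-01 -3.840e-01] a [-0.0427 -0.0001 -0.    ] len mm 315.0 deg 7.7
t [ 1.000e-04 -1.637e-01 -3.483e-01] a [-0.0427 -0.0001 -0.    ] len mm 289.0 deg 7.7
t [ 1.000e-04 -1.589e-01 -3.127e-01] a [-0.0427 -0.0001 -0.    ] len mm 263.0 deg 7.7
```

Emit:
play_rows:
  commands:
    - {"fingers":1,"tx":-0.04,"ty":0,"tz":0,"ax":0,"ay":0,"az":0}
    - {"fingers":1,"tx":-0.08,"ty":0,"tz":0,"ax":0,"ay":0,"az":0}
    - {"fingers":1,"tx":-0.12,"ty":0,"tz":0,"ax":0,"ay":0,"az":0}
    - {"fingers":1,"tx":-0.16,"ty":0,"tz":0,"ax":0,"ay":0,"az":0}

```text
time_s: 11.68
tcp_pos: [0.4342, 0.3271, 0.1856]
ee_rot: [[-0.001, -0.965, 0.262], [-0.001, 0.262, 0.965], [-1.0, 0.0, -0.001]]
wrist_force: [0.1, 0.3, -0.7]
gripper_width: 0.267
```

Emit:
play_rows:
  commands:
    - {"fingers":1,"tx":0,"ty":-0.0168,"tz":-0.0384,"ax":0,"ay":0,"az":0}
    - {"fingers":1,"tx":0,"ty":-0.0336,"tz":-0.0768,"ax":0,"ay":0,"az":0}
    - {"fingers":1,"tx":0,"ty":-0.0506,"tz":-0.1152,"ax":0,"ay":0,"az":0}
    - {"fingers":1,"tx":0,"ty":-0.0674,"tz":-0.1536,"ax":0,"ay":0,"az":0}
    - {"fingers":1,"tx":0,"ty":-0.0843,"tz":-0.192,"ax":0,"ay":0,"az":0}

```text
time_s: 12.1
tcp_pos: [0.4575, 0.1704, 0.1845]
ee_rot: [[-0.0, -0.965, 0.262], [0.0, 0.262, 0.965], [-1.0, 0.0, -0.0]]
wrist_force: [0.9, 0.3, -0.9]
gripper_width: 0.268
```

Emit:
play_rows:
  commands:
    - {"fingers":1,"tx":0,"ty":-0.0168,"tz":-0.0384,"ax":-0.01,"ay":0,"az":0}
    - {"fingers":1,"tx":0,"ty":-0.0336,"tz":-0.0768,"ax":-0.02,"ay":0,"az":0}
    - {"fingers":1,"tx":0,"ty":-0.0506,"tz":-0.1152,"ax":-0.03,"ay":0,"az":0}
    - {"fingers":1,"tx":0,"ty":-0.0674,"tz":-0.1536,"ax":-0.0427,"ay":0,"az":0}
    - {"fingers":1,"tx":0,"ty":-0.0843,"tz":-0.192,"ax":-0.0427,"ay":0,"az":0}

```text
time_s: 12.52
tcp_pos: [0.4809, 0.0148, 0.1846]
ee_rot: [[-0.0, -0.992, 0.129], [0.0, 0.129, 0.992], [-1.0, 0.0, 0.0]]
wrist_force: [0.3, 0.2, -1.0]
gripper_width: 0.272
```

Emit:
play_rows:
  commands:
    - {"fingers":1,"tx":0,"ty":0,"tz":0,"ax":0,"ay":0,"az":0}
    - {"fingers":1,"tx":0,"ty":0,"tz":0,"ax":0,"ay":0,"az":0}
    - {"fingers":1,"tx":0,"ty":0,"tz":0,"ax":0,"ay":0,"az":0}

```text
time_s: 12.77
tcp_pos: [0.481, 0.0163, 0.1844]
ee_rot: [[-0.0, -0.991, 0.131], [0.0, 0.131, 0.991], [-1.0, 0.0, 0.0]]
wrist_force: [-0.0, -0.4, -0.3]
gripper_width: 0.269
```

```bash
python3 - <<'E'
from h import *
s=r.sense();print(s["tcp_pos"],s["gripper_width"]*87,s["joints"][5]);go([.481,.0163,.0885],172.5)
p=cap("wrist","w5.png")
ax=np.array([.5955,.0285]);u=np.array([np.cos(np.radians(172.5)),np.sin(np.radians(172.5))]);v=np.array([-u[1],u[0]])
C=[[*(ax+u*(.112+a*.031)+v*b*.042),.0625] for a,b in((-1,-1),(1,-1),(1,1),(-1,1))]
print(proj(p,C))
E
```

```text
[0.48097721 0.01633799 0.18444219] 23.40789105071158 -28.870770068245342
t [ 1.279e-01 -1.000e-04 -1.000e-04] a [-0.0003  0.     -0.0001] len mm 96.0 deg 0.0
[[282.91923859 329.93944105]
 [370.53637747 329.83465838]
 [374.6024143  214.57268681]
 [278.71010333 214.71667872]]
```

View pics/w5.png

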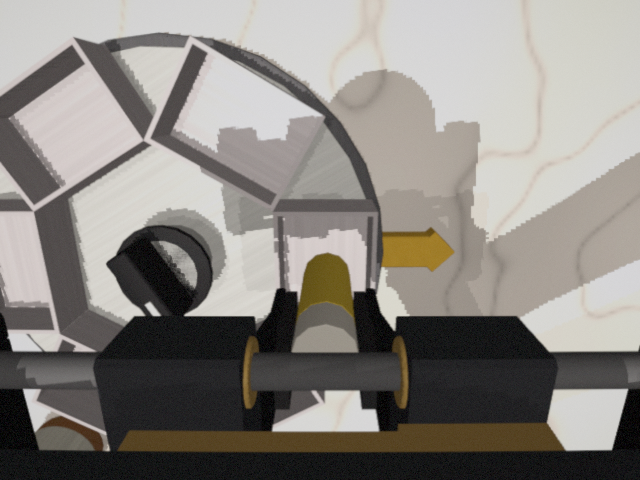

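The pot rim corners appear at about (280,212) and (374,212), which matches the prediction. The vial hangs centred between its side walls, so I lower and release it.

Emit:
play_rows:
  commands:
    - {"fingers":1,"tx":0.03,"ty":0,"tz":0,"ax":0,"ay":0,"az":0}
    - {"fingers":1,"tx":0.06,"ty":0,"tz":0,"ax":0,"ay":0,"az":0}
    - {"fingers":1,"tx":0.09,"ty":0,"tz":0,"ax":0,"ay":0,"az":0}
    - {"fingers":1,"tx":0.115,"ty":0,"tz":0,"ax":0,"ay":0,"az":0}
    - {"fingers":1,"tx":0.128,"ty":0,"tz":0,"ax":0,"ay":0,"az":0}

```text
time_s: 13.23
tcp_pos: [0.4796, 0.0172, 0.0865]
ee_rot: [[-0.004, -0.992, 0.129], [-0.001, 0.129, 0.992], [-1.0, 0.004, -0.002]]
wrist_force: [-10.4, 3.3, 36.3]
gripper_width: 0.268
```

Emit:
play_rows:
  commands:
    - {"fingers":1,"tx":0,"ty":0,"tz":0,"ax":0,"ay":0,"az":0}
    - {"fingers":1,"tx":0,"ty":0,"tz":0,"ax":0,"ay":0,"az":0}

```text
time_s: 13.4
tcp_pos: [0.481, 0.0175, 0.0882]
ee_rot: [[-0.001, -0.992, 0.128], [-0.0, 0.128, 0.992], [-1.0, 0.001, -0.0]]
wrist_force: [0.1, 0.2, -0.3]
gripper_width: 0.266
```

Emit:
play_rows:
  commands:
    - {"fingers":-1,"tx":0,"ty":0,"tz":0,"ax":0,"ay":0,"az":0}
    - {"fingers":-1,"tx":0,"ty":0,"tz":0,"ax":0,"ay":0,"az":0}
    - {"fingers":-1,"tx":0,"ty":0,"tz":0,"ax":0,"ay":0,"az":0}
    - {"fingers":-1,"tx":-0.03,"ty":0,"tz":0,"ax":0,"ay":0,"az":0}
    - {"fingers":-1,"tx":-0.08,"ty":0,"tz":0,"ax":0,"ay":0,"az":0}

```text
time_s: 13.82
tcp_pos: [0.4784, 0.0157, 0.1462]
ee_rot: [[-0.009, -0.991, 0.131], [-0.002, 0.131, 0.991], [-1.0, 0.008, -0.003]]
wrist_force: [1.4, 0.8, -0.5]
gripper_width: 0.561
```

Emit:
play_rows:
  commands:
    - {"fingers":-1,"tx":-0.04,"ty":0,"tz":0,"ax":0,"ay":0,"az":0}
    - {"fingers":-1,"tx":-0.07,"ty":0,"tz":0,"ax":0,"ay":0,"az":0}
    - {"fingers":-1,"tx":-0.07,"ty":0,"tz":0,"ax":0,"ay":0,"az":0}

```text
time_s: 14.07
tcp_pos: [0.4841, 0.0171, 0.2068]
ee_rot: [[0.012, -0.992, 0.129], [0.003, 0.129, 0.992], [-1.0, -0.011, 0.004]]
wrist_force: [0.8, -0.5, 0.2]
gripper_width: 0.794
```

```bash
python3 - <<'E'
from h import *
s=r.sense();P=np.array(s["tcp_pos"]);print(P,s["gripper_width"]*87);go([.4499,.3654,P[2]],164.7)
go([.4499,.3654,.0645])
cap("wrist","w6.png")
E
```

```text
[0.48412994 0.01706075 0.20680593] 69.06175779631555
t [0.0007 0.1054 0.4546] a [0.0437 0.0016 0.0035] len mm 350.0 deg 7.9
t [0.1905 0.1075 0.4538] a [0. 0. 0.] len mm 378.0 deg 0.0
```

View pics/w6.png

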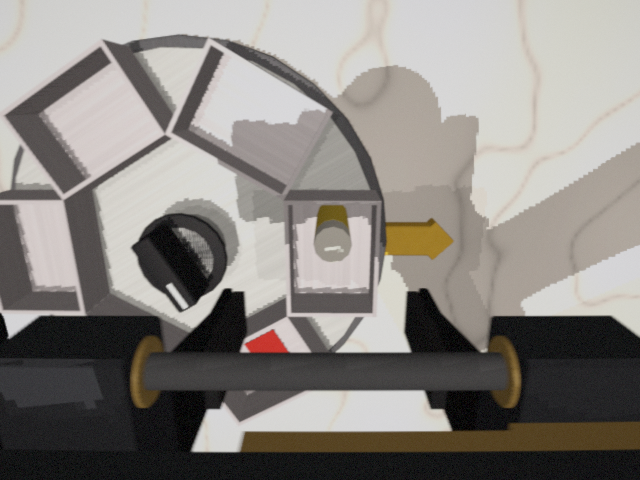

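The first vial stands in the pot at (332,235). Now the second.

Emit:
play_rows:
  commands:
    - {"fingers":-1,"tx":0,"ty":0.051,"tz":0.228,"ax":0,"ay":0,"az":0}
    - {"fingers":-1,"tx":0,"ty":0.051,"tz":0.228,"ax":0,"ay":0,"az":0}
    - {"fingers":-1,"tx":0,"ty":0.051,"tz":0.228,"ax":0,"ay":0,"az":0}
    - {"fingers":-1,"tx":0,"ty":0.051,"tz":0.228,"ax":0,"ay":0,"az":0}
    - {"fingers":-1,"tx":0,"ty":0.051,"tz":0.228,"ax":0,"ay":0,"az":0}

```text
time_s: 14.53
tcp_pos: [0.465, 0.1952, 0.2001]
ee_rot: [[-0.0, -0.992, 0.126], [0.0, 0.126, 0.992], [-1.0, 0.0, 0.0]]
wrist_force: [0.5, -0.1, 0.1]
gripper_width: 0.995
```

Emit:
play_rows:
  commands:
    - {"fingers":-1,"tx":0,"ty":0.051,"tz":0.228,"ax":0.0427,"ay":0,"az":0}
    - {"fingers":-1,"tx":0,"ty":0.051,"tz":0.228,"ax":0.0427,"ay":0,"az":0}
    - {"fingers":-1,"tx":0,"ty":0.051,"tz":0.228,"ax":0.0427,"ay":0,"az":0}
    - {"fingers":-1,"tx":0,"ty":0.051,"tz":0.228,"ax":0.0427,"ay":0,"az":0}
    - {"fingers":-1,"tx":0,"ty":0.051,"tz":0.228,"ax":0.0427,"ay":0,"az":0}

```text
time_s: 14.95
tcp_pos: [0.4492, 0.37, 0.1995]
ee_rot: [[-0.0, -0.966, 0.258], [0.0, 0.258, 0.966], [-1.0, 0.0, 0.0]]
wrist_force: [0.2, 0.2, -0.9]
gripper_width: 1.006
```

Emit:
play_rows:
  commands:
    - {"fingers":-1,"tx":0.04,"ty":0,"tz":0,"ax":0,"ay":0,"az":0}
    - {"fingers":-1,"tx":0.08,"ty":0,"tz":0,"ax":0,"ay":0,"az":0}
    - {"fingers":-1,"tx":0.12,"ty":0,"tz":0,"ax":0,"ay":0,"az":0}
    - {"fingers":-1,"tx":0.155,"ty":0,"tz":0,"ax":0,"ay":0,"az":0}
    - {"fingers":-1,"tx":0.182,"ty":0,"tz":0,"ax":0,"ay":0,"az":0}

```text
time_s: 15.37
tcp_pos: [0.4485, 0.3635, 0.0611]
ee_rot: [[-0.003, -0.965, 0.263], [-0.004, 0.263, 0.965], [-1.0, 0.002, -0.005]]
wrist_force: [-0.1, 0.1, -0.0]
gripper_width: 1.0
```

Emit:
play_rows:
  commands:
    - {"fingers":1,"tx":0,"ty":0,"tz":0,"ax":0,"ay":0,"az":0}
    - {"fingers":1,"tx":0,"ty":0,"tz":0,"ax":0,"ay":0,"az":0}
    - {"fingers":1,"tx":0,"ty":0,"tz":0,"ax":0,"ay":0,"az":0}
    - {"fingers":1,"tx":0,"ty":0,"tz":0,"ax":0,"ay":0,"az":0}
    - {"fingers":1,"tx":0,"ty":0,"tz":0,"ax":0,"ay":0,"az":0}

```text
time_s: 15.78
tcp_pos: [0.4505, 0.3661, 0.0662]
ee_rot: [[0.002, -0.965, 0.262], [0.003, 0.262, 0.965], [-1.0, -0.001, 0.003]]
wrist_force: [-0.5, -0.2, 0.1]
gripper_width: 0.709
```

Emit:
play_rows:
  commands:
    - {"fingers":1,"tx":0,"ty":0,"tz":0,"ax":0,"ay":0,"az":0}
    - {"fingers":1,"tx":0,"ty":0,"tz":0,"ax":0,"ay":0,"az":0}
    - {"fingers":1,"tx":0,"ty":0,"tz":0,"ax":0,"ay":0,"az":0}
    - {"fingers":1,"tx":0,"ty":0,"tz":0,"ax":0,"ay":0,"az":0}
    - {"fingers":1,"tx":0,"ty":0,"tz":0,"ax":0,"ay":0,"az":0}

```text
time_s: 16.2
tcp_pos: [0.4499, 0.3655, 0.0647]
ee_rot: [[0.0, -0.965, 0.262], [0.0, 0.262, 0.965], [-1.0, -0.0, 0.0]]
wrist_force: [-0.4, 0.2, 0.7]
gripper_width: 0.322
```

Emit:
play_rows:
  commands:
    - {"fingers":1,"tx":0,"ty":0,"tz":0,"ax":0,"ay":0,"az":0}
    - {"fingers":1,"tx":0,"ty":0,"tz":0,"ax":0,"ay":0,"az":0}

```text
time_s: 16.37
tcp_pos: [0.4499, 0.3654, 0.0646]
ee_rot: [[0.0, -0.965, 0.262], [-0.0, 0.262, 0.965], [-1.0, -0.0, -0.0]]
wrist_force: [-0.5, -0.4, 0.8]
gripper_width: 0.268
```

```bash
python3 - <<'E'
from h import *
s=r.sense();P=np.array(s["tcp_pos"]);print(P,s["gripper_width"]*87);P2=P+[0,0,.12]
go([.4845,.0431,P2[2]],172.5,P=P2)
E
```

```text
[0.44989844 0.36543119 0.06456287] 23.356297093278926
t [ 0.     -0.1571 -0.4027] a [-0.0427 -0.      0.    ] len mm 324.0 deg 7.7
```

Emit:
play_rows:
  commands:
    - {"fingers":1,"tx":-0.04,"ty":0,"tz":0,"ax":0,"ay":0,"az":0}
    - {"fingers":1,"tx":-0.08,"ty":0,"tz":0,"ax":0,"ay":0,"az":0}
    - {"fingers":1,"tx":-0.12,"ty":0,"tz":0,"ax":0,"ay":0,"az":0}
    - {"fingers":1,"tx":-0.16,"ty":0,"tz":0,"ax":0,"ay":0,"az":0}

```text
time_s: 16.7
tcp_pos: [0.4496, 0.3651, 0.1856]
ee_rot: [[-0.001, -0.965, 0.262], [-0.001, 0.262, 0.965], [-1.0, 0.0, -0.001]]
wrist_force: [0.1, -0.4, 0.5]
gripper_width: 0.266
```

Emit:
play_rows:
  commands:
    - {"fingers":1,"tx":0,"ty":-0.0157,"tz":-0.0403,"ax":0,"ay":0,"az":0}
    - {"fingers":1,"tx":0,"ty":-0.0314,"tz":-0.0806,"ax":0,"ay":0,"az":0}
    - {"fingers":1,"tx":0,"ty":-0.0472,"tz":-0.1208,"ax":0,"ay":0,"az":0}
    - {"fingers":1,"tx":0,"ty":-0.0629,"tz":-0.1611,"ax":0,"ay":0,"az":0}
    - {"fingers":1,"tx":0,"ty":-0.0786,"tz":-0.2014,"ax":0,"ay":0,"az":0}

```text
time_s: 17.12
tcp_pos: [0.4669, 0.2027, 0.1846]
ee_rot: [[-0.0, -0.965, 0.262], [0.0, 0.262, 0.965], [-1.0, 0.0, 0.0]]
wrist_force: [0.6, -0.4, 0.0]
gripper_width: 0.268
```

Emit:
play_rows:
  commands:
    - {"fingers":1,"tx":0,"ty":-0.0157,"tz":-0.0403,"ax":-0.01,"ay":0,"az":0}
    - {"fingers":1,"tx":0,"ty":-0.0314,"tz":-0.0806,"ax":-0.02,"ay":0,"az":0}
    - {"fingers":1,"tx":0,"ty":-0.0472,"tz":-0.1208,"ax":-0.03,"ay":0,"az":0}
    - {"fingers":1,"tx":0,"ty":-0.0629,"tz":-0.1611,"ax":-0.0427,"ay":0,"az":0}
    - {"fingers":1,"tx":0,"ty":-0.0786,"tz":-0.2014,"ax":-0.0427,"ay":0,"az":0}

```text
time_s: 17.53
tcp_pos: [0.4842, 0.0414, 0.1846]
ee_rot: [[0.0, -0.992, 0.129], [0.0, 0.129, 0.992], [-1.0, -0.0, 0.0]]
wrist_force: [0.2, 0.5, 0.3]
gripper_width: 0.269
```

Emit:
play_rows:
  commands:
    - {"fingers":1,"tx":0,"ty":0,"tz":0,"ax":0,"ay":0,"az":0}
    - {"fingers":1,"tx":0,"ty":0,"tz":0,"ax":0,"ay":0,"az":0}
    - {"fingers":1,"tx":0.02,"ty":0,"tz":0,"ax":0,"ay":0,"az":0}
    - {"fingers":1,"tx":0.045,"ty":0,"tz":0,"ax":0,"ay":0,"az":0}
    - {"fingers":1,"tx":0.07,"ty":0,"tz":0,"ax":0,"ay":0,"az":0}

```text
time_s: 17.95
tcp_pos: [0.4849, 0.0441, 0.1319]
ee_rot: [[0.002, -0.992, 0.13], [0.001, 0.13, 0.992], [-1.0, -0.002, 0.001]]
wrist_force: [0.2, 0.4, -0.7]
gripper_width: 0.27
```

Emit:
play_rows:
  commands:
    - {"fingers":1,"tx":0.02,"ty":0,"tz":0,"ax":0,"ay":0,"az":0}
    - {"fingers":1,"tx":0.035,"ty":0,"tz":0,"ax":0,"ay":0,"az":0}
    - {"fingers":1,"tx":0.045,"ty":0,"tz":0,"ax":0,"ay":0,"az":0}
    - {"fingers":1,"tx":0.052,"ty":0,"tz":0,"ax":0,"ay":0,"az":0}
    - {"fingers":1,"tx":0.056,"ty":0,"tz":0,"ax":0,"ay":0,"az":0}

```text
time_s: 18.37
tcp_pos: [0.4845, 0.0436, 0.0896]
ee_rot: [[-0.0, -0.992, 0.13], [-0.0, 0.13, 0.992], [-1.0, 0.0, -0.0]]
wrist_force: [0.3, 0.3, -0.7]
gripper_width: 0.268
```

Emit:
play_rows:
  commands:
    - {"fingers":1,"tx":0,"ty":0,"tz":0,"ax":0,"ay":0,"az":0}
    - {"fingers":1,"tx":0,"ty":0,"tz":0,"ax":0,"ay":0,"az":0}
    - {"fingers":-1,"tx":0,"ty":0,"tz":0,"ax":0,"ay":0,"az":0}
    - {"fingers":-1,"tx":0,"ty":0,"tz":0,"ax":0,"ay":0,"az":0}
    - {"fingers":-1,"tx":0,"ty":0,"tz":0,"ax":0,"ay":0,"az":0}

```text
time_s: 18.78
tcp_pos: [0.4848, 0.0431, 0.0906]
ee_rot: [[0.001, -0.991, 0.131], [0.0, 0.131, 0.991], [-1.0, -0.001, 0.001]]
wrist_force: [-0.2, -0.7, 0.3]
gripper_width: 0.415
```

Emit:
play_rows:
  commands:
    - {"fingers":-1,"tx":-0.03,"ty":0,"tz":0,"ax":0,"ay":0,"az":0}
    - {"fingers":-1,"tx":-0.07,"ty":0,"tz":0,"ax":0,"ay":0,"az":0}
    - {"fingers":-1,"tx":-0.11,"ty":0,"tz":0,"ax":0,"ay":0,"az":0}
    - {"fingers":-1,"tx":-0.15,"ty":0,"tz":0,"ax":0,"ay":0,"az":0}
    - {"fingers":-1,"tx":-0.15,"ty":0,"tz":0,"ax":0,"ay":0,"az":0}

```text
time_s: 19.2
tcp_pos: [0.4881, 0.0438, 0.2092]
ee_rot: [[0.013, -0.992, 0.129], [0.003, 0.129, 0.992], [-1.0, -0.013, 0.005]]
wrist_force: [1.1, -0.0, 0.3]
gripper_width: 0.791
```

```bash
python3 - <<'E'
from h import *
P=np.array([.4845,.0431,.0895+.1125-.0008]);go([.4564,.4047,P[2]],164.7,P=P,R=Rd(172.5));print(P[2]-.0645,r.sense()["tcp_pos"])
p=cap("wrist","w7.png")
for d in spotter.find_in("vial1",p): print(d,back(p,d["uv"],.08))
E
```

```text
t [0.     0.1001 0.4731] a [0.0433 0.     0.    ] len mm 363.0 deg 7.8
0.13670000000000002 [0.48814402 0.04380145 0.20921455]
{'uv': [331.7, 235.2], 'score': 0.89} [[0.48659113 0.04578879 0.08      ]]
{'uv': [332.1, 193.3], 'score': 0.85} [[0.48273165 0.01736025 0.08      ]]
{'uv': [181.9, 171.7], 'score': 0.45} [[ 0.57745929 -0.00922895  0.08      ]]
```

The second vial is in too, with both vials detected standing. Now the third.

Emit:
play_rows:
  commands:
    - {"fingers":-1,"tx":0,"ty":0.05,"tz":0.2366,"ax":0,"ay":0,"az":0}
    - {"fingers":-1,"tx":0,"ty":0.05,"tz":0.2366,"ax":0,"ay":0,"az":0}
    - {"fingers":-1,"tx":0,"ty":0.05,"tz":0.2366,"ax":0,"ay":0,"az":0}
    - {"fingers":-1,"tx":0,"ty":0.05,"tz":0.2366,"ax":0,"ay":0,"az":0}
    - {"fingers":-1,"tx":0,"ty":0.05,"tz":0.2366,"ax":0,"ay":0,"az":0}

```text
time_s: 19.72
tcp_pos: [0.4699, 0.2275, 0.2012]
ee_rot: [[-0.001, -0.992, 0.127], [-0.0, 0.127, 0.992], [-1.0, 0.001, -0.001]]
wrist_force: [0.3, -0.4, 0.5]
gripper_width: 0.994
```

Emit:
play_rows:
  commands:
    - {"fingers":-1,"tx":0,"ty":0.05,"tz":0.2366,"ax":0.0427,"ay":0,"az":0}
    - {"fingers":-1,"tx":0,"ty":0.05,"tz":0.2366,"ax":0.0427,"ay":0,"az":0}
    - {"fingers":-1,"tx":0,"ty":0.05,"tz":0.2366,"ax":0.0427,"ay":0,"az":0}
    - {"fingers":-1,"tx":0,"ty":0.05,"tz":0.2366,"ax":0.0427,"ay":0,"az":0}
    - {"fingers":-1,"tx":0,"ty":0.05,"tz":0.2366,"ax":0.0427,"ay":0,"az":0}

```text
time_s: 20.13
tcp_pos: [0.4557, 0.4085, 0.2006]
ee_rot: [[-0.001, -0.966, 0.259], [-0.001, 0.259, 0.966], [-1.0, 0.0, -0.001]]
wrist_force: [0.0, -0.4, -0.2]
gripper_width: 1.0
```

Emit:
play_rows:
  commands:
    - {"fingers":-1,"tx":0.04,"ty":0,"tz":0,"ax":0,"ay":0,"az":0}
    - {"fingers":-1,"tx":0.08,"ty":0,"tz":0,"ax":0,"ay":0,"az":0}
    - {"fingers":-1,"tx":0.12,"ty":0,"tz":0,"ax":0,"ay":0,"az":0}
    - {"fingers":-1,"tx":0.155,"ty":0,"tz":0,"ax":0,"ay":0,"az":0}
    - {"fingers":-1,"tx":0.184,"ty":0,"tz":0,"ax":0,"ay":0,"az":0}

```text
time_s: 20.55
tcp_pos: [0.4554, 0.4026, 0.0611]
ee_rot: [[-0.003, -0.965, 0.263], [-0.004, 0.263, 0.965], [-1.0, 0.002, -0.005]]
wrist_force: [-0.1, -0.6, 0.7]
gripper_width: 0.999
```

Emit:
play_rows:
  commands:
    - {"fingers":1,"tx":0,"ty":0,"tz":0,"ax":0,"ay":0,"az":0}
    - {"fingers":1,"tx":0,"ty":0,"tz":0,"ax":0,"ay":0,"az":0}
    - {"fingers":1,"tx":0,"ty":0,"tz":0,"ax":0,"ay":0,"az":0}
    - {"fingers":1,"tx":0,"ty":0,"tz":0,"ax":0,"ay":0,"az":0}
    - {"fingers":1,"tx":0,"ty":0,"tz":0,"ax":0,"ay":0,"az":0}

```text
time_s: 20.97
tcp_pos: [0.4571, 0.4053, 0.0663]
ee_rot: [[0.002, -0.965, 0.262], [0.003, 0.262, 0.965], [-1.0, -0.001, 0.003]]
wrist_force: [0.3, -0.4, 0.8]
gripper_width: 0.71
```

Emit:
play_rows:
  commands:
    - {"fingers":1,"tx":0,"ty":0,"tz":0,"ax":0,"ay":0,"az":0}
    - {"fingers":1,"tx":0,"ty":0,"tz":0,"ax":0,"ay":0,"az":0}
    - {"fingers":1,"tx":0,"ty":0,"tz":0,"ax":0,"ay":0,"az":0}
    - {"fingers":1,"tx":0,"ty":0,"tz":0,"ax":0,"ay":0,"az":0}
    - {"fingers":1,"tx":0,"ty":0,"tz":0,"ax":0,"ay":0,"az":0}

```text
time_s: 21.38
tcp_pos: [0.4565, 0.4047, 0.0647]
ee_rot: [[0.0, -0.965, 0.262], [0.0, 0.262, 0.965], [-1.0, -0.0, 0.0]]
wrist_force: [0.2, -0.5, 0.3]
gripper_width: 0.323
```

Emit:
play_rows:
  commands:
    - {"fingers":1,"tx":0,"ty":0,"tz":0,"ax":0,"ay":0,"az":0}
    - {"fingers":1,"tx":0,"ty":0,"tz":0,"ax":0,"ay":0,"az":0}

```text
time_s: 21.55
tcp_pos: [0.4565, 0.4047, 0.0646]
ee_rot: [[-0.0, -0.965, 0.262], [-0.0, 0.262, 0.965], [-1.0, -0.0, -0.0]]
wrist_force: [-0.1, -0.8, 0.2]
gripper_width: 0.266
```

```bash
python3 - <<'E'
from h import *
s=r.sense();P=np.array(s["tcp_pos"]);print(P,s["gripper_width"]*87);P2=P+[0,0,.12]
go([.488,.0699,P2[2]],172.5,P=P2)
E
```

```text
[0.45646341 0.40467996 0.06459264] 23.175192820303703
t [ 0.     -0.1575 -0.4198] a [-0.0427 -0.      0.    ] len mm 336.0 deg 7.7
```

Emit:
play_rows:
  commands:
    - {"fingers":1,"tx":-0.04,"ty":0,"tz":0,"ax":0,"ay":0,"az":0}
    - {"fingers":1,"tx":-0.08,"ty":0,"tz":0,"ax":0,"ay":0,"az":0}
    - {"fingers":1,"tx":-0.12,"ty":0,"tz":0,"ax":0,"ay":0,"az":0}
    - {"fingers":1,"tx":-0.16,"ty":0,"tz":0,"ax":0,"ay":0,"az":0}

```text
time_s: 21.88
tcp_pos: [0.4563, 0.4044, 0.1856]
ee_rot: [[-0.0, -0.965, 0.262], [-0.001, 0.262, 0.965], [-1.0, 0.0, -0.001]]
wrist_force: [0.9, 0.2, -0.8]
gripper_width: 0.269
```

Emit:
play_rows:
  commands:
    - {"fingers":1,"tx":0,"ty":-0.0157,"tz":-0.042,"ax":0,"ay":0,"az":0}
    - {"fingers":1,"tx":0,"ty":-0.0315,"tz":-0.084,"ax":0,"ay":0,"az":0}
    - {"fingers":1,"tx":0,"ty":-0.0472,"tz":-0.126,"ax":0,"ay":0,"az":0}
    - {"fingers":1,"tx":0,"ty":-0.063,"tz":-0.168,"ax":0,"ay":0,"az":0}
    - {"fingers":1,"tx":0,"ty":-0.0787,"tz":-0.21,"ax":0,"ay":0,"az":0}

```text
time_s: 22.3
tcp_pos: [0.4718, 0.2356, 0.1845]
ee_rot: [[-0.0, -0.965, 0.262], [-0.0, 0.262, 0.965], [-1.0, 0.0, -0.0]]
wrist_force: [0.0, -0.6, 0.4]
gripper_width: 0.267
```

Emit:
play_rows:
  commands:
    - {"fingers":1,"tx":0,"ty":-0.0157,"tz":-0.042,"ax":-0.01,"ay":0,"az":0}
    - {"fingers":1,"tx":0,"ty":-0.0315,"tz":-0.084,"ax":-0.02,"ay":0,"az":0}
    - {"fingers":1,"tx":0,"ty":-0.0472,"tz":-0.126,"ax":-0.03,"ay":0,"az":0}
    - {"fingers":1,"tx":0,"ty":-0.063,"tz":-0.168,"ax":-0.0427,"ay":0,"az":0}
    - {"fingers":1,"tx":0,"ty":-0.0787,"tz":-0.21,"ax":-0.0427,"ay":0,"az":0}

```text
time_s: 22.72
tcp_pos: [0.4876, 0.0681, 0.1846]
ee_rot: [[0.0, -0.992, 0.129], [0.0, 0.129, 0.992], [-1.0, -0.0, 0.0]]
wrist_force: [0.4, -0.6, -0.9]
gripper_width: 0.269
```

Emit:
play_rows:
  commands:
    - {"fingers":1,"tx":0,"ty":0,"tz":0,"ax":0,"ay":0,"az":0}
    - {"fingers":1,"tx":0,"ty":0,"tz":0,"ax":0,"ay":0,"az":0}
    - {"fingers":1,"tx":0.02,"ty":0,"tz":0,"ax":0,"ay":0,"az":0}
    - {"fingers":1,"tx":0.045,"ty":0,"tz":0,"ax":0,"ay":0,"az":0}
    - {"fingers":1,"tx":0.07,"ty":0,"tz":0,"ax":0,"ay":0,"az":0}

```text
time_s: 23.13
tcp_pos: [0.4883, 0.0709, 0.1319]
ee_rot: [[0.002, -0.992, 0.13], [0.001, 0.13, 0.992], [-1.0, -0.002, 0.001]]
wrist_force: [-0.6, 0.5, -0.2]
gripper_width: 0.267
```

Emit:
play_rows:
  commands:
    - {"fingers":1,"tx":0.02,"ty":0,"tz":0,"ax":0,"ay":0,"az":0}
    - {"fingers":1,"tx":0.035,"ty":0,"tz":0,"ax":0,"ay":0,"az":0}
    - {"fingers":1,"tx":0.045,"ty":0,"tz":0,"ax":0,"ay":0,"az":0}
    - {"fingers":1,"tx":0.052,"ty":0,"tz":0,"ax":0,"ay":0,"az":0}
    - {"fingers":1,"tx":0.056,"ty":0,"tz":0,"ax":0,"ay":0,"az":0}

```text
time_s: 23.55
tcp_pos: [0.4879, 0.0703, 0.0896]
ee_rot: [[-0.0, -0.992, 0.13], [-0.0, 0.13, 0.992], [-1.0, 0.0, -0.0]]
wrist_force: [-0.2, -0.2, -0.2]
gripper_width: 0.267
```

Emit:
play_rows:
  commands:
    - {"fingers":1,"tx":0,"ty":0,"tz":0,"ax":0,"ay":0,"az":0}
    - {"fingers":1,"tx":0,"ty":0,"tz":0,"ax":0,"ay":0,"az":0}
    - {"fingers":-1,"tx":0,"ty":0,"tz":0,"ax":0,"ay":0,"az":0}
    - {"fingers":-1,"tx":0,"ty":0,"tz":0,"ax":0,"ay":0,"az":0}
    - {"fingers":-1,"tx":0,"ty":0,"tz":0,"ax":0,"ay":0,"az":0}

```text
time_s: 23.97
tcp_pos: [0.4882, 0.0698, 0.0906]
ee_rot: [[0.001, -0.991, 0.131], [0.001, 0.131, 0.991], [-1.0, -0.001, 0.001]]
wrist_force: [-0.1, -0.3, -0.3]
gripper_width: 0.413
```

Emit:
play_rows:
  commands:
    - {"fingers":-1,"tx":-0.03,"ty":0,"tz":0,"ax":0,"ay":0,"az":0}
    - {"fingers":-1,"tx":-0.07,"ty":0,"tz":0,"ax":0,"ay":0,"az":0}
    - {"fingers":-1,"tx":-0.11,"ty":0,"tz":0,"ax":0,"ay":0,"az":0}
    - {"fingers":-1,"tx":-0.15,"ty":0,"tz":0,"ax":0,"ay":0,"az":0}
    - {"fingers":-1,"tx":-0.15,"ty":0,"tz":0,"ax":0,"ay":0,"az":0}

```text
time_s: 24.38
tcp_pos: [0.4915, 0.0707, 0.2093]
ee_rot: [[0.013, -0.992, 0.129], [0.004, 0.129, 0.992], [-1.0, -0.012, 0.006]]
wrist_force: [0.2, -0.1, 0.3]
gripper_width: 0.785
```

```bash
python3 - <<'E'
from h import *
np.set_printoptions(precision=4,suppress=True)
s=r.sense();print(s["joints"][5],s["tcp_pos"]);P=np.array([.488,.0699,.2026])
p=cap("wrist","w8.png")
for d in spotter.find_in("vial1",p): print(d["score"],d["uv"],back(p,d["uv"],.08))
for d in (113.2,-66.8+0): go([.5955,.0285,P[2]],113.2+90,P=P,R=Rd(172.5))
E
```

```text
-34.55411865845546 [0.4915 0.0707 0.2093]
0.79 [334.9, 234.7] [[0.4877 0.0727 0.08  ]]
0.73 [331.7, 190.3] [[0.486  0.0423 0.08  ]]
t [ 0.     -0.1493 -0.036 ] a [-0.1706  0.      0.    ] len mm 115.0 deg 30.7
t [ 0.     -0.1493 -0.036 ] a [-0.1706  0.      0.    ] len mm 115.0 deg 30.7
```

View pics/w8.png

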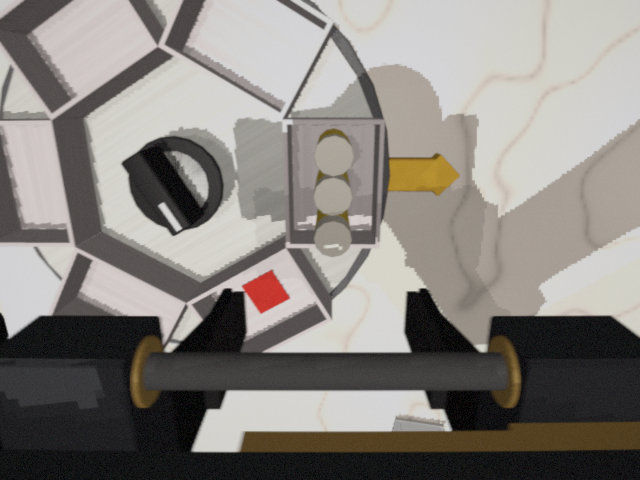

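All three caps show in the pot at the arrow: (333,155), (333,196) and (332,239). Next I grip the dial and turn it two clicks clockwise.

Emit:
play_rows:
  commands:
    - {"fingers":-1,"tx":0,"ty":-0.1493,"tz":-0.036,"ax":-0.1667,"ay":0,"az":0}
    - {"fingers":-1,"tx":0,"ty":-0.1493,"tz":-0.036,"ax":-0.1667,"ay":0,"az":0}
    - {"fingers":-1,"tx":0,"ty":-0.1493,"tz":-0.036,"ax":-0.1667,"ay":0,"az":0}
    - {"fingers":-1,"tx":0,"ty":-0.1493,"tz":-0.036,"ax":-0.1667,"ay":0,"az":0}
    - {"fingers":-1,"tx":0,"ty":-0.1493,"tz":-0.036,"ax":-0.1667,"ay":0,"az":0}

```text
time_s: 24.9
tcp_pos: [0.5959, 0.0272, 0.1996]
ee_rot: [[-0.004, -0.923, -0.385], [-0.001, -0.385, 0.923], [-1.0, 0.004, 0.001]]
wrist_force: [-0.3, 0.8, -0.5]
gripper_width: 0.997
```

Emit:
play_rows:
  commands:
    - {"fingers":-1,"tx":0,"ty":0,"tz":0,"ax":0,"ay":0,"az":0}
    - {"fingers":-1,"tx":0.03,"ty":0,"tz":0,"ax":0,"ay":0,"az":0}
    - {"fingers":-1,"tx":0.07,"ty":0,"tz":0,"ax":0,"ay":0,"az":0}
    - {"fingers":-1,"tx":0.1,"ty":0,"tz":0,"ax":0,"ay":0,"az":0}
    - {"fingers":-1,"tx":0.12,"ty":0,"tz":0,"ax":0,"ay":0,"az":0}

```text
time_s: 25.32
tcp_pos: [0.5929, 0.028, 0.1091]
ee_rot: [[-0.006, -0.924, -0.381], [-0.001, -0.381, 0.924], [-1.0, 0.005, 0.001]]
wrist_force: [-0.4, 0.3, -0.2]
gripper_width: 1.001
```

Emit:
play_rows:
  commands:
    - {"fingers":-1,"tx":0.015,"ty":0,"tz":0,"ax":0,"ay":0,"az":0}
    - {"fingers":-1,"tx":0.03,"ty":0,"tz":0,"ax":0,"ay":0,"az":0}
    - {"fingers":-1,"tx":0.04,"ty":0,"tz":0,"ax":0,"ay":0,"az":0}
    - {"fingers":1,"tx":0.0445,"ty":0,"tz":0,"ax":0,"ay":0,"az":0}
    - {"fingers":1,"tx":0.0445,"ty":0,"tz":0,"ax":0,"ay":0,"az":0}

```text
time_s: 25.73
tcp_pos: [0.5952, 0.0283, 0.0787]
ee_rot: [[-0.001, -0.924, -0.383], [-0.0, -0.383, 0.924], [-1.0, 0.001, 0.0]]
wrist_force: [-0.9, -0.2, 0.4]
gripper_width: 0.92
```

Emit:
play_rows:
  commands:
    - {"fingers":1,"tx":0,"ty":0,"tz":0,"ax":0,"ay":0,"az":0}
    - {"fingers":1,"tx":0,"ty":0,"tz":0,"ax":0,"ay":0,"az":0}
    - {"fingers":1,"tx":0,"ty":0,"tz":0,"ax":0,"ay":0,"az":0}
    - {"fingers":1,"tx":0,"ty":0,"tz":0,"ax":0,"ay":0,"az":0}
    - {"fingers":1,"tx":0,"ty":0,"tz":0,"ax":0,"ay":0,"az":0}

```text
time_s: 26.15
tcp_pos: [0.5956, 0.0284, 0.0797]
ee_rot: [[0.001, -0.924, -0.383], [0.0, -0.383, 0.924], [-1.0, -0.001, -0.0]]
wrist_force: [0.1, -0.3, 0.2]
gripper_width: 0.553
```

Emit:
play_rows:
  commands:
    - {"fingers":1,"tx":0,"ty":0,"tz":0,"ax":0,"ay":0,"az":0}
    - {"fingers":1,"tx":0,"ty":0,"tz":0,"ax":0,"ay":0,"az":0}
    - {"fingers":1,"tx":0,"ty":0,"tz":0,"ax":0,"ay":0,"az":0}
    - {"fingers":1,"tx":0,"ty":0,"tz":0,"ax":0,"ay":0,"az":0}
    - {"fingers":1,"tx":0,"ty":0,"tz":0,"ax":0,"ay":0,"az":0}

```text
time_s: 26.57
tcp_pos: [0.5953, 0.0283, 0.0791]
ee_rot: [[-0.0, -0.924, -0.383], [-0.0, -0.383, 0.924], [-1.0, 0.0, 0.0]]
wrist_force: [-0.7, -0.5, -0.8]
gripper_width: 0.185
```

Emit:
play_rows:
  commands:
    - {"fingers":1,"tx":0,"ty":0,"tz":0,"ax":0,"ay":0,"az":0}
    - {"fingers":1,"tx":0,"ty":0,"tz":0,"ax":0,"ay":0,"az":0}
    - {"fingers":1,"tx":0,"ty":0,"tz":0,"ax":0,"ay":0,"az":0}

```text
time_s: 26.82
tcp_pos: [0.5953, 0.0283, 0.0791]
ee_rot: [[-0.0, -0.924, -0.383], [-0.0, -0.383, 0.924], [-1.0, 0.0, 0.0]]
wrist_force: [-0.9, 0.0, 0.2]
gripper_width: 0.183
```

Emit:
play_rows:
  commands:
    - {"fingers":1,"tx":0,"ty":0,"tz":0,"ax":0.01,"ay":0,"az":0}
    - {"fingers":1,"tx":0,"ty":0,"tz":0,"ax":0.025,"ay":0,"az":0}
    - {"fingers":1,"tx":0,"ty":0,"tz":0,"ax":0.045,"ay":0,"az":0}
    - {"fingers":1,"tx":0,"ty":0,"tz":0,"ax":0.065,"ay":0,"az":0}
    - {"fingers":1,"tx":0,"ty":0,"tz":0,"ax":0.085,"ay":0,"az":0}

```text
time_s: 27.23
tcp_pos: [0.5956, 0.0283, 0.0792]
ee_rot: [[0.0, -0.992, -0.123], [-0.0, -0.123, 0.992], [-1.0, -0.0, -0.0]]
wrist_force: [0.6, 0.6, 0.5]
gripper_width: 0.183
```

Emit:
play_rows:
  commands:
    - {"fingers":1,"tx":0,"ty":0,"tz":0,"ax":0.02,"ay":0,"az":0}
    - {"fingers":1,"tx":0,"ty":0,"tz":0,"ax":0.04,"ay":0,"az":0}
    - {"fingers":1,"tx":0,"ty":0,"tz":0,"ax":0.06,"ay":0,"az":0}
    - {"fingers":1,"tx":0,"ty":0,"tz":0,"ax":0.08,"ay":0,"az":0}
    - {"fingers":1,"tx":0,"ty":0,"tz":0,"ax":0.1,"ay":0,"az":0}

```text
time_s: 27.65
tcp_pos: [0.5959, 0.0283, 0.0791]
ee_rot: [[0.001, -0.982, 0.19], [0.0, 0.19, 0.982], [-1.0, -0.001, 0.0]]
wrist_force: [1.1, 0.2, -1.4]
gripper_width: 0.181
```

Emit:
play_rows:
  commands:
    - {"fingers":1,"tx":0,"ty":0,"tz":0,"ax":0.02,"ay":0,"az":0}
    - {"fingers":1,"tx":0,"ty":0,"tz":0,"ax":0.04,"ay":0,"az":0}
    - {"fingers":1,"tx":0,"ty":0,"tz":0,"ax":0.06,"ay":0,"az":0}
    - {"fingers":1,"tx":0,"ty":0,"tz":0,"ax":0.08,"ay":0,"az":0}
    - {"fingers":1,"tx":0,"ty":0,"tz":0,"ax":0.1,"ay":0,"az":0}

```text
time_s: 28.07
tcp_pos: [0.5961, 0.0283, 0.0792]
ee_rot: [[0.002, -0.875, 0.485], [0.0, 0.485, 0.875], [-1.0, -0.001, 0.001]]
wrist_force: [0.8, -0.6, -1.2]
gripper_width: 0.179
```

Emit:
play_rows:
  commands:
    - {"fingers":1,"tx":0,"ty":0,"tz":0,"ax":0.02,"ay":0,"az":0}
    - {"fingers":1,"tx":0,"ty":0,"tz":0,"ax":0.04,"ay":0,"az":0}
    - {"fingers":1,"tx":0,"ty":0,"tz":0,"ax":0.06,"ay":0,"az":0}
    - {"fingers":1,"tx":0,"ty":0,"tz":0,"ax":0.08,"ay":0,"az":0}
    - {"fingers":1,"tx":0,"ty":0,"tz":0,"ax":0.1,"ay":0,"az":0}

```text
time_s: 28.48
tcp_pos: [0.5963, 0.0281, 0.0791]
ee_rot: [[0.002, -0.683, 0.73], [-0.0, 0.73, 0.683], [-1.0, -0.002, 0.001]]
wrist_force: [2.8, -1.3, -2.0]
gripper_width: 0.181
```

Emit:
play_rows:
  commands:
    - {"fingers":1,"tx":0,"ty":0,"tz":0,"ax":0.02,"ay":0,"az":0}
    - {"fingers":1,"tx":0,"ty":0,"tz":0,"ax":0.04,"ay":0,"az":0}
    - {"fingers":1,"tx":0,"ty":0,"tz":0,"ax":0.06,"ay":0,"az":0}
    - {"fingers":1,"tx":0,"ty":0,"tz":0,"ax":0.08,"ay":0,"az":0}
    - {"fingers":1,"tx":0,"ty":0,"tz":0,"ax":0.1,"ay":0,"az":0}

```text
time_s: 28.9
tcp_pos: [0.5965, 0.0279, 0.0792]
ee_rot: [[0.002, -0.424, 0.906], [-0.0, 0.906, 0.424], [-1.0, -0.001, 0.002]]
wrist_force: [4.0, -2.0, -2.5]
gripper_width: 0.185
```

Emit:
play_rows:
  commands:
    - {"fingers":1,"tx":0,"ty":0,"tz":0,"ax":0.02,"ay":0,"az":0}
    - {"fingers":1,"tx":0,"ty":0,"tz":0,"ax":0.04,"ay":0,"az":0}
    - {"fingers":1,"tx":0,"ty":0,"tz":0,"ax":0.06,"ay":0,"az":0}
    - {"fingers":1,"tx":0,"ty":0,"tz":0,"ax":0.08,"ay":0,"az":0}
    - {"fingers":1,"tx":0,"ty":0,"tz":0,"ax":0.1,"ay":0,"az":0}

```text
time_s: 29.32
tcp_pos: [0.5966, 0.0276, 0.0792]
ee_rot: [[0.002, -0.122, 0.993], [-0.0, 0.993, 0.122], [-1.0, -0.001, 0.002]]
wrist_force: [4.1, -3.2, -4.0]
gripper_width: 0.181
```

Emit:
play_rows:
  commands:
    - {"fingers":1,"tx":0,"ty":0,"tz":0,"ax":0.02,"ay":0,"az":0}
    - {"fingers":1,"tx":0,"ty":0,"tz":0,"ax":0.04,"ay":0,"az":0}
    - {"fingers":1,"tx":0,"ty":0,"tz":0,"ax":0.06,"ay":0,"az":0}
    - {"fingers":1,"tx":0,"ty":0,"tz":0,"ax":0.072,"ay":0,"az":0}
    - {"fingers":1,"tx":0,"ty":0,"tz":0,"ax":0.0817,"ay":0,"az":0}

```text
time_s: 29.73
tcp_pos: [0.5966, 0.0274, 0.0791]
ee_rot: [[0.002, 0.133, 0.991], [-0.001, 0.991, -0.133], [-1.0, -0.001, 0.002]]
wrist_force: [3.9, -4.0, -2.5]
gripper_width: 0.177
```

Emit:
play_rows:
  commands:
    - {"fingers":1,"tx":0,"ty":0,"tz":0,"ax":0,"ay":0,"az":0}
    - {"fingers":1,"tx":0,"ty":0,"tz":0,"ax":0,"ay":0,"az":0}
    - {"fingers":-1,"tx":0,"ty":0,"tz":0,"ax":0,"ay":0,"az":0}
    - {"fingers":-1,"tx":0,"ty":0,"tz":0,"ax":0,"ay":0,"az":0}
    - {"fingers":-1,"tx":0,"ty":0,"tz":0,"ax":0,"ay":0,"az":0}

```text
time_s: 30.15
tcp_pos: [0.5952, 0.0284, 0.0791]
ee_rot: [[-0.0, 0.131, 0.991], [0.0, 0.991, -0.131], [-1.0, 0.0, -0.0]]
wrist_force: [0.1, -0.6, 0.3]
gripper_width: 0.328
```

Emit:
play_rows:
  commands:
    - {"fingers":-1,"tx":-0.02,"ty":0,"tz":0,"ax":0,"ay":0,"az":0}
    - {"fingers":-1,"tx":-0.07,"ty":0,"tz":0,"ax":0,"ay":0,"az":0}
    - {"fingers":-1,"tx":-0.12,"ty":0,"tz":0,"ax":0,"ay":0,"az":0}
    - {"fingers":-1,"tx":-0.17,"ty":0,"tz":0,"ax":0,"ay":0,"az":0}
    - {"fingers":-1,"tx":-0.2,"ty":0,"tz":0,"ax":0,"ay":0,"az":0}

```text
time_s: 30.57
tcp_pos: [0.5966, 0.0286, 0.234]
ee_rot: [[0.006, 0.13, 0.992], [0.001, 0.992, -0.13], [-1.0, 0.002, 0.006]]
wrist_force: [0.9, 0.0, -0.3]
gripper_width: 0.701
```

```bash
python3 - <<'E'
from h import *
np.set_printoptions(precision=4,suppress=True)
s=r.sense();print(s["joints"],s["tcp_pos"])
p=cap("wrist");q=cap("top","t2.png")
for P in (p,q):
    im=P["image"].astype(int);m=(im[...,0]>1.8*im[...,1])&(im[...,0]>1.8*im[...,2])&(im[...,0]>90)
    n,l,st,c=cv2.connectedComponentsWithStats(m.astype(np.uint8))
    for i in range(1,n):
        if st[i,4]>15:
            W=back(P,c[i],.0265)[0];d=W[:2]-[.5955,.0285];print(c[i],st[i,4],W,np.hypot(*d),np.degrees(np.arctan2(d[1],d[0])))
for d in spotter.find_in("vial1",q): print(d["score"],d["uv"],back(q,d["uv"],.08))
m=spotter.silhouettes("scoop",q)
for d in m[:2]: print("scoop",d["score"],d["uv"],back(q,d["uv"],.02))
# handle: dark pixels near mat
E
```

```text
[  18.2998   19.4762   -4.5691    0.0732  -65.5963 -115.7795] [0.5966 0.0286 0.234 ]
[323.127  326.4586] 748 [0.7112 0.0134 0.0265] 0.116732275427506 -7.438683962439783
[432.6612 153.876 ] 121 [ 0.8055 -0.2907  0.0265] 0.38209530284444904 -56.662709079935546
0.21 [307.0, 267.4] [[0.5321 0.0122 0.08  ]]
scoop 0.97 [471.8, 301.3] [[ 0.4523 -0.3764  0.02  ]]
```

The red pot is now at −7.4°, exactly 180° past home, so the carousel is at click 3. Next, the scoop.

Emit:
play_rows:
  commands:
    - {"fingers":-1,"tx":-0.009,"ty":-0.187,"tz":-0.0135,"ax":0,"ay":0,"az":0}
    - {"fingers":-1,"tx":-0.009,"ty":-0.187,"tz":-0.0135,"ax":0,"ay":0,"az":0}
    - {"fingers":-1,"tx":-0.009,"ty":-0.187,"tz":-0.0135,"ax":0,"ay":0,"az":0}
    - {"fingers":-1,"tx":-0.009,"ty":-0.187,"tz":-0.0135,"ax":0,"ay":0,"az":0}

```text
time_s: 31.1
tcp_pos: [0.5647, -0.1127, 0.2342]
ee_rot: [[-0.005, 0.133, 0.991], [-0.0, 0.991, -0.133], [-1.0, -0.001, -0.005]]
wrist_force: [1.0, 0.1, -0.5]
gripper_width: 0.998
```

Emit:
play_rows:
  commands:
    - {"fingers":-1,"tx":-0.009,"ty":-0.187,"tz":-0.0135,"ax":0,"ay":0,"az":0}
    - {"fingers":-1,"tx":-0.009,"ty":-0.187,"tz":-0.0135,"ax":0,"ay":0,"az":0}
    - {"fingers":-1,"tx":-0.009,"ty":-0.187,"tz":-0.0135,"ax":0,"ay":0,"az":0}
    - {"fingers":-1,"tx":-0.009,"ty":-0.187,"tz":-0.0135,"ax":0,"ay":0,"az":0}

```text
time_s: 31.43
tcp_pos: [0.5365, -0.2507, 0.2408]
ee_rot: [[-0.004, 0.134, 0.991], [0.0, 0.991, -0.134], [-1.0, -0.0, -0.004]]
wrist_force: [-0.1, 0.8, 0.5]
gripper_width: 1.0
```

Emit:
play_rows:
  commands:
    - {"fingers":-1,"tx":-0.009,"ty":-0.187,"tz":-0.0135,"ax":0.0328,"ay":0,"az":0}
    - {"fingers":-1,"tx":-0.009,"ty":-0.187,"tz":-0.0135,"ax":0.0328,"ay":0,"az":0}
    - {"fingers":-1,"tx":-0.009,"ty":-0.187,"tz":-0.0135,"ax":0.0328,"ay":0,"az":0}
    - {"fingers":-1,"tx":-0.009,"ty":-0.187,"tz":-0.0135,"ax":0.0328,"ay":0,"az":0}
    - {"fingers":-1,"tx":-0.009,"ty":-0.187,"tz":-0.0135,"ax":0.0328,"ay":0,"az":0}

```text
time_s: 31.85
tcp_pos: [0.5084, -0.3879, 0.2466]
ee_rot: [[-0.004, 0.237, 0.972], [0.002, 0.972, -0.237], [-1.0, 0.001, -0.004]]
wrist_force: [0.2, -0.5, -0.4]
gripper_width: 1.0
```

```bash
python3 - <<'E'
from h import *
np.set_printoptions(precision=4,suppress=True)
s=r.sense();print(s["joints"],s["tcp_pos"])
cap("wrist","w9.png")
E
```

```text
[-22.873   23.3956   3.2937   0.004  -70.1499 -80.8242] [ 0.5084 -0.3879  0.2466]
```

View pics/w9.png

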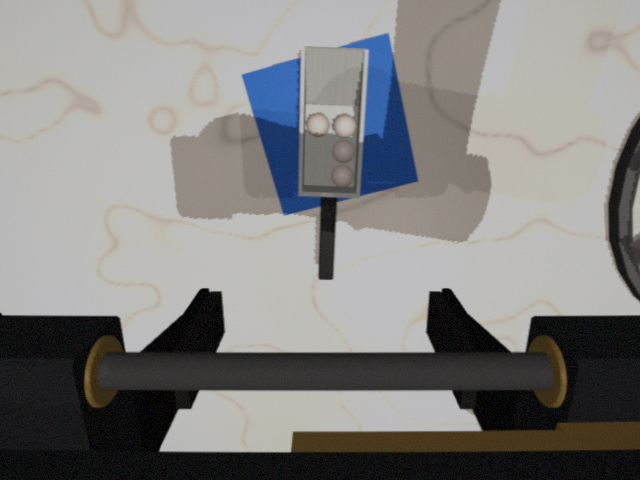

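Four balls are visible at (318,124), (345,125), (344,151) and (343,176). The handle runs from (328,198) to (326,279), and the scoop stands on its mat.

```bash
python3 - <<'E'
from h import *
np.set_printoptions(precision=4,suppress=True)
p=cap("wrist")
W=back(p,[(329,197),(326,279),(306,47),(367,49),(298,196),(360,197)],.036);print(W)
H0,H1=W[0],W[1];sp=(W[2]+W[3])/2;re=(W[4]+W[5])/2
for a,b in((H1,H0),(re,sp),(H1,sp)): d=b-a;print(np.linalg.norm(d),np.degrees(np.arctan2(d[1],d[0])))
d=sp-H1;d/=np.linalg.norm(d);ang=np.degrees(np.arctan2(d[1],d[0]))
g=(H0-d*.013 + H1+d*.064)/2;print("grip",g,H0-d*.013,H1+d*.064,sp-d*.130)
mat=back(p,[(243,73),(388,35),(417,181),(285,215)],.001);print("mat",mat.mean(0),np.linalg.norm(mat[1]-mat[0]))
P=np.array([.51,-.385,.2494]);
go([g[0],g[1],.027],ang-90,P=np.array(r.sense()["tcp_pos"]))
print(ang, "origin",g+d*.062)
E
```

```text
[[ 0.5011 -0.379   0.036 ]
 [ 0.5738 -0.3992  0.036 ]
 [ 0.3823 -0.3687  0.036 ]
 [ 0.3948 -0.3233  0.036 ]
 [ 0.494  -0.4044  0.036 ]
 [ 0.5073 -0.3533  0.036 ]]
0.07549381513104722 164.43476029912975
0.11677506666626919 163.6445985247563
0.19270185224454647 163.95637493429695
grip [ 0.5129 -0.3821  0.036 ] [ 0.5136 -0.3826  0.036 ] [ 0.5123 -0.3816  0.036 ] [ 0.5135 -0.3819  0.036 ]
mat [ 0.4495 -0.3622  0.001 ] 0.12735931347212479
t [0.2935 0.0044 0.0049] a [ 0.0141 -0.0012 -0.0004] len mm 220.0 deg 2.5
163.95637493429695 origin [ 0.4533 -0.3649  0.036 ]
```

Emit:
play_rows:
  commands:
    - {"fingers":-1,"tx":0.04,"ty":0.0044,"tz":0.0049,"ax":0.0141,"ay":0,"az":0}
    - {"fingers":-1,"tx":0.08,"ty":0.0044,"tz":0.0049,"ax":0.0141,"ay":0,"az":0}
    - {"fingers":-1,"tx":0.12,"ty":0.0044,"tz":0.0049,"ax":0.0141,"ay":0,"az":0}
    - {"fingers":-1,"tx":0.16,"ty":0.0044,"tz":0.0049,"ax":0.0141,"ay":0,"az":0}
    - {"fingers":-1,"tx":0.2,"ty":0.0044,"tz":0.0049,"ax":0.0141,"ay":0,"az":0}

```text
time_s: 32.37
tcp_pos: [0.5147, -0.3804, 0.0976]
ee_rot: [[-0.001, 0.273, 0.962], [0.001, 0.962, -0.273], [-1.0, 0.001, -0.001]]
wrist_force: [0.9, 0.8, -0.7]
gripper_width: 0.999
```

Emit:
play_rows:
  commands:
    - {"fingers":-1,"tx":0.03,"ty":0,"tz":0,"ax":0,"ay":0,"az":0}
    - {"fingers":-1,"tx":0.055,"ty":0,"tz":0,"ax":0,"ay":0,"az":0}
    - {"fingers":-1,"tx":0.075,"ty":0,"tz":0,"ax":0,"ay":0,"az":0}
    - {"fingers":-1,"tx":0.087,"ty":0,"tz":0,"ax":0,"ay":0,"az":0}
    - {"fingers":-1,"tx":0.0915,"ty":0,"tz":0,"ax":0,"ay":0,"az":0}

```text
time_s: 32.78
tcp_pos: [0.5139, -0.3807, 0.0286]
ee_rot: [[-0.004, 0.273, 0.962], [0.002, 0.962, -0.273], [-1.0, 0.001, -0.004]]
wrist_force: [0.2, 0.3, -0.3]
gripper_width: 1.0
```

Emit:
play_rows:
  commands:
    - {"fingers":1,"tx":0,"ty":0,"tz":0,"ax":0,"ay":0,"az":0}
    - {"fingers":1,"tx":0,"ty":0,"tz":0,"ax":0,"ay":0,"az":0}
    - {"fingers":1,"tx":0,"ty":0,"tz":0,"ax":0,"ay":0,"az":0}
    - {"fingers":1,"tx":0,"ty":0,"tz":0,"ax":0,"ay":0,"az":0}
    - {"fingers":1,"tx":0,"ty":0,"tz":0,"ax":0,"ay":0,"az":0}

```text
time_s: 33.2
tcp_pos: [0.5151, -0.3827, 0.0318]
ee_rot: [[0.002, 0.275, 0.961], [-0.001, 0.961, -0.275], [-1.0, -0.0, 0.002]]
wrist_force: [-0.2, 0.4, 0.7]
gripper_width: 0.706
```

Emit:
play_rows:
  commands:
    - {"fingers":1,"tx":0,"ty":0,"tz":0,"ax":0,"ay":0,"az":0}
    - {"fingers":1,"tx":0,"ty":0,"tz":0,"ax":0,"ay":0,"az":0}
    - {"fingers":1,"tx":0,"ty":0,"tz":0,"ax":0,"ay":0,"az":0}
    - {"fingers":1,"tx":0,"ty":0,"tz":0,"ax":0,"ay":0,"az":0}
    - {"fingers":1,"tx":0,"ty":0,"tz":0,"ax":0,"ay":0,"az":0}

```text
time_s: 33.62
tcp_pos: [0.5146, -0.3826, 0.0308]
ee_rot: [[-0.0, 0.275, 0.961], [0.0, 0.961, -0.275], [-1.0, 0.0, -0.0]]
wrist_force: [-0.1, -0.3, -0.8]
gripper_width: 0.321
```

Emit:
play_rows:
  commands:
    - {"fingers":1,"tx":0,"ty":0,"tz":0,"ax":0,"ay":0,"az":0}
    - {"fingers":1,"tx":0,"ty":0,"tz":0,"ax":0,"ay":0,"az":0}
    - {"fingers":1,"tx":0,"ty":0,"tz":0,"ax":0,"ay":0,"az":0}
    - {"fingers":1,"tx":0,"ty":0,"tz":0,"ax":0,"ay":0,"az":0}
    - {"fingers":1,"tx":0,"ty":0,"tz":0,"ax":0,"ay":0,"az":0}

```text
time_s: 34.03
tcp_pos: [0.5146, -0.3825, 0.0308]
ee_rot: [[0.0, 0.275, 0.962], [-0.0, 0.962, -0.275], [-1.0, -0.0, 0.0]]
wrist_force: [-0.4, 0.3, 0.5]
gripper_width: 0.155
```

Emit:
play_rows:
  commands:
    - {"fingers":1,"tx":0,"ty":0,"tz":0,"ax":0,"ay":0,"az":0}
    - {"fingers":1,"tx":-0.01,"ty":0,"tz":0,"ax":0,"ay":0,"az":0}
    - {"fingers":1,"tx":-0.025,"ty":0,"tz":0,"ax":0,"ay":0,"az":0}
    - {"fingers":1,"tx":-0.04,"ty":0,"tz":0,"ax":0,"ay":0,"az":0}
    - {"fingers":1,"tx":-0.06,"ty":0,"tz":0,"ax":0,"ay":0,"az":0}

```text
time_s: 34.45
tcp_pos: [0.5143, -0.3823, 0.0766]
ee_rot: [[-0.001, 0.275, 0.961], [0.001, 0.961, -0.275], [-1.0, 0.0, -0.001]]
wrist_force: [0.3, -0.4, -1.5]
gripper_width: 0.16
```

Emit:
play_rows:
  commands:
    - {"fingers":1,"tx":-0.02,"ty":0,"tz":0,"ax":0,"ay":0,"az":0}
    - {"fingers":1,"tx":-0.05,"ty":0,"tz":0,"ax":0,"ay":0,"az":0}
    - {"fingers":1,"tx":-0.08,"ty":0,"tz":0,"ax":0,"ay":0,"az":0}
    - {"fingers":1,"tx":-0.11,"ty":0,"tz":0,"ax":0,"ay":0,"az":0}
    - {"fingers":1,"tx":-0.13,"ty":0,"tz":0,"ax":0,"ay":0,"az":0}

```text
time_s: 34.87
tcp_pos: [0.5154, -0.383, 0.1775]
ee_rot: [[0.004, 0.274, 0.962], [-0.002, 0.962, -0.274], [-1.0, -0.001, 0.005]]
wrist_force: [1.0, 0.5, -1.9]
gripper_width: 0.159
```

```bash
python3 - <<'E'
from h import *
np.set_printoptions(precision=3,suppress=True)
s=r.sense();T=np.array(s["tcp_pos"]);R=np.array(s["ee_rot"]);print(T,s["wrist_force"],s["moment"],s["joints"])
p=cap("wrist","w10.png")
# predicted rim corners w/o droop : scoop x=-toolz, y=-tooly, z=-toolx ; TCP at (-63.5,0,30)
for dr in(0,8,16):
    c,sn=np.cos(np.radians(dr)),np.sin(np.radians(dr))
    Q=[]
    for x,y,z in((68,26,36),(68,-26,36),(-49,26,36),(-49,-26,36)):
        dx,dz=x+63.5,z-30; dx,dz=dx*c+dz*sn,-dx*sn+dz*c
        Q.append(T+(-R[:,2]*dx-R[:,1]*y-R[:,0]*dz)/1e3)
    print(dr,proj(p,Q).round(0).tolist())
E
```

```text
[ 0.515 -0.383  0.177] [ 1.045  0.481 -1.883] [-0.06  -0.281  0.004] [-22.187  26.294  -2.354   0.039 -61.075 -83.753]
0 [[226.0, -75.0], [413.0, -75.0], [249.0, 306.0], [394.0, 306.0]]
8 [[239.0, -50.0], [402.0, -50.0], [250.0, 302.0], [393.0, 302.0]]
16 [[249.0, -23.0], [393.0, -23.0], [251.0, 298.0], [392.0, 298.0]]
```

View pics/w10.png

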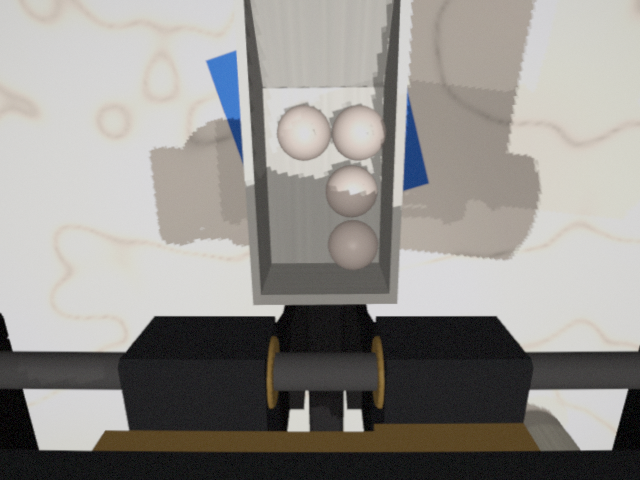

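The scoop is held with about 4° of droop, with all four balls in it on the flat floor. I'll lift further while turning it so the spout faces the hub, then carry it toward the pot.

Emit:
play_rows:
  commands:
    - {"fingers":1,"tx":-0.004,"ty":0,"tz":0,"ax":-0.02,"ay":0,"az":0}
    - {"fingers":1,"tx":-0.007,"ty":0,"tz":0,"ax":-0.05,"ay":0,"az":0}
    - {"fingers":1,"tx":-0.01,"ty":0,"tz":0,"ax":-0.08,"ay":0,"az":0}
    - {"fingers":1,"tx":-0.014,"ty":0,"tz":0,"ax":-0.115,"ay":0,"az":0}
    - {"fingers":1,"tx":-0.018,"ty":0,"tz":0,"ax":-0.1496,"ay":0,"az":0}

```text
time_s: 35.33
tcp_pos: [0.5143, -0.3822, 0.187]
ee_rot: [[-0.0, -0.196, 0.981], [0.0, 0.981, 0.196], [-1.0, 0.0, 0.0]]
wrist_force: [-0.2, -0.3, -2.6]
gripper_width: 0.157
```

Emit:
play_rows:
  commands:
    - {"fingers":1,"tx":-0.004,"ty":0,"tz":0,"ax":-0.03,"ay":0,"az":0}
    - {"fingers":1,"tx":-0.007,"ty":0,"tz":0,"ax":-0.06,"ay":0,"az":0}
    - {"fingers":1,"tx":-0.01,"ty":0,"tz":0,"ax":-0.09,"ay":0,"az":0}
    - {"fingers":1,"tx":-0.014,"ty":0,"tz":0,"ax":-0.12,"ay":0,"az":0}
    - {"fingers":1,"tx":-0.018,"ty":0,"tz":0,"ax":-0.1496,"ay":0,"az":0}

```text
time_s: 35.75
tcp_pos: [0.5142, -0.3822, 0.2005]
ee_rot: [[-0.0, -0.618, 0.786], [0.001, 0.786, 0.618], [-1.0, 0.001, 0.0]]
wrist_force: [0.0, 0.3, -2.3]
gripper_width: 0.158
```

Emit:
play_rows:
  commands:
    - {"fingers":1,"tx":-0.004,"ty":0,"tz":0,"ax":-0.03,"ay":0,"az":0}
    - {"fingers":1,"tx":-0.007,"ty":0,"tz":0,"ax":-0.06,"ay":0,"az":0}
    - {"fingers":1,"tx":-0.01,"ty":0,"tz":0,"ax":-0.09,"ay":0,"az":0}
    - {"fingers":1,"tx":-0.014,"ty":0,"tz":0,"ax":-0.12,"ay":0,"az":0}
    - {"fingers":1,"tx":-0.018,"ty":0,"tz":0,"ax":-0.1496,"ay":0,"az":0}

```text
time_s: 36.17
tcp_pos: [0.5142, -0.3821, 0.2139]
ee_rot: [[-0.0, -0.907, 0.421], [0.001, 0.421, 0.907], [-1.0, 0.001, 0.001]]
wrist_force: [0.2, 0.5, -2.7]
gripper_width: 0.153
```

Emit:
play_rows:
  commands:
    - {"fingers":1,"tx":-0.004,"ty":0,"tz":0,"ax":-0.03,"ay":0,"az":0}
    - {"fingers":1,"tx":-0.007,"ty":0,"tz":0,"ax":-0.06,"ay":0,"az":0}
    - {"fingers":1,"tx":-0.01,"ty":0,"tz":0,"ax":-0.09,"ay":0,"az":0}
    - {"fingers":1,"tx":-0.014,"ty":0,"tz":0,"ax":-0.12,"ay":0,"az":0}
    - {"fingers":1,"tx":-0.018,"ty":0,"tz":0,"ax":-0.1496,"ay":0,"az":0}

```text
time_s: 36.58
tcp_pos: [0.5141, -0.3821, 0.2274]
ee_rot: [[-0.001, -0.999, -0.035], [0.001, -0.035, 0.999], [-1.0, 0.001, 0.001]]
wrist_force: [0.2, -0.5, -2.1]
gripper_width: 0.156
```

Emit:
play_rows:
  commands:
    - {"fingers":1,"tx":-0.004,"ty":0,"tz":0,"ax":-0.03,"ay":0,"az":0}
    - {"fingers":1,"tx":-0.007,"ty":0,"tz":0,"ax":-0.06,"ay":0,"az":0}
    - {"fingers":1,"tx":-0.01,"ty":0,"tz":0,"ax":-0.09,"ay":0,"az":0}
    - {"fingers":1,"tx":-0.014,"ty":0,"tz":0,"ax":-0.12,"ay":0,"az":0}
    - {"fingers":1,"tx":-0.018,"ty":0,"tz":0,"ax":-0.1496,"ay":0,"az":0}

```text
time_s: 37.0
tcp_pos: [0.514, -0.3821, 0.2408]
ee_rot: [[-0.001, -0.875, -0.484], [0.001, -0.484, 0.875], [-1.0, 0.0, 0.001]]
wrist_force: [-0.2, 0.4, -2.1]
gripper_width: 0.155
```

Emit:
play_rows:
  commands:
    - {"fingers":1,"tx":-0.004,"ty":0,"tz":0,"ax":-0.03,"ay":0,"az":0}
    - {"fingers":1,"tx":-0.007,"ty":0,"tz":0,"ax":-0.06,"ay":0,"az":0}
    - {"fingers":1,"tx":-0.01,"ty":0,"tz":0,"ax":-0.09,"ay":0,"az":0}
    - {"fingers":1,"tx":-0.014,"ty":0,"tz":0,"ax":-0.12,"ay":0,"az":0}
    - {"fingers":1,"tx":-0.018,"ty":0,"tz":0,"ax":-0.1496,"ay":0,"az":0}

```text
time_s: 37.42
tcp_pos: [0.514, -0.3821, 0.2542]
ee_rot: [[-0.001, -0.561, -0.828], [0.001, -0.828, 0.561], [-1.0, -0.0, 0.001]]
wrist_force: [0.2, 0.5, -1.5]
gripper_width: 0.16
```

Emit:
play_rows:
  commands:
    - {"fingers":1,"tx":-0.004,"ty":0,"tz":0,"ax":-0.03,"ay":0,"az":0}
    - {"fingers":1,"tx":-0.007,"ty":0,"tz":0,"ax":-0.06,"ay":0,"az":0}
    - {"fingers":1,"tx":-0.01,"ty":0,"tz":0,"ax":-0.09,"ay":0,"az":0}
    - {"fingers":1,"tx":-0.014,"ty":0,"tz":0,"ax":-0.125,"ay":0,"az":0}
    - {"fingers":1,"tx":-0.018,"ty":0,"tz":0,"ax":-0.1496,"ay":0,"az":0}

```text
time_s: 37.83
tcp_pos: [0.514, -0.3821, 0.2677]
ee_rot: [[-0.001, -0.125, -0.992], [0.001, -0.992, 0.125], [-1.0, -0.001, 0.001]]
wrist_force: [0.1, 0.1, -2.7]
gripper_width: 0.158
```

Emit:
play_rows:
  commands:
    - {"fingers":1,"tx":0,"ty":-0.01,"tz":0.0034,"ax":0,"ay":0,"az":0}
    - {"fingers":1,"tx":0,"ty":-0.03,"tz":0.0101,"ax":0,"ay":0,"az":0}
    - {"fingers":1,"tx":0,"ty":-0.06,"tz":0.0202,"ax":0,"ay":0,"az":0}
    - {"fingers":1,"tx":0,"ty":-0.1,"tz":0.0336,"ax":0,"ay":0,"az":0}
    - {"fingers":1,"tx":0,"ty":-0.1393,"tz":0.0468,"ax":0,"ay":0,"az":0}

```text
time_s: 38.25
tcp_pos: [0.4922, -0.2729, 0.2672]
ee_rot: [[-0.001, -0.133, -0.991], [0.001, -0.991, 0.133], [-1.0, -0.001, 0.001]]
wrist_force: [-0.6, 0.3, -2.9]
gripper_width: 0.16
```

Emit:
play_rows:
  commands:
    - {"fingers":1,"tx":0,"ty":-0.028,"tz":0.0094,"ax":0,"ay":0,"az":0}
    - {"fingers":1,"tx":0,"ty":-0.056,"tz":0.0188,"ax":0,"ay":0,"az":0}
    - {"fingers":1,"tx":0,"ty":-0.084,"tz":0.0281,"ax":0,"ay":0,"az":0}
    - {"fingers":1,"tx":0,"ty":-0.112,"tz":0.0375,"ax":0,"ay":0,"az":0}
    - {"fingers":1,"tx":0,"ty":-0.1393,"tz":0.0468,"ax":0,"ay":0,"az":0}

```text
time_s: 38.67
tcp_pos: [0.4708, -0.1647, 0.2677]
ee_rot: [[-0.001, -0.132, -0.991], [0.001, -0.991, 0.132], [-1.0, -0.0, 0.001]]
wrist_force: [0.1, -0.6, -0.9]
gripper_width: 0.159
```

Emit:
play_rows:
  commands:
    - {"fingers":1,"tx":0,"ty":-0.028,"tz":0.0094,"ax":0,"ay":0,"az":0}
    - {"fingers":1,"tx":0,"ty":-0.056,"tz":0.0188,"ax":0,"ay":0,"az":0}
    - {"fingers":1,"tx":0,"ty":-0.084,"tz":0.0281,"ax":0,"ay":0,"az":0}
    - {"fingers":1,"tx":0,"ty":-0.112,"tz":0.0375,"ax":0,"ay":0,"az":0}
    - {"fingers":1,"tx":0,"ty":-0.1393,"tz":0.0468,"ax":0,"ay":0,"az":0}

```text
time_s: 39.08
tcp_pos: [0.4494, -0.0568, 0.2677]
ee_rot: [[-0.0, -0.132, -0.991], [0.001, -0.991, 0.132], [-1.0, -0.0, 0.0]]
wrist_force: [0.8, 0.4, -2.1]
gripper_width: 0.16
```

Emit:
play_rows:
  commands:
    - {"fingers":1,"tx":0,"ty":-0.04,"tz":0.0134,"ax":0,"ay":0,"az":0}
    - {"fingers":1,"tx":0,"ty":-0.08,"tz":0.0269,"ax":0,"ay":0,"az":0}
    - {"fingers":1,"tx":0,"ty":-0.11,"tz":0.037,"ax":0,"ay":0,"az":0}
    - {"fingers":1,"tx":0,"ty":-0.13,"tz":0.0437,"ax":0,"ay":0,"az":0}
    - {"fingers":1,"tx":0,"ty":-0.1393,"tz":0.0468,"ax":0,"ay":0,"az":0}

```text
time_s: 39.5
tcp_pos: [0.4283, 0.0517, 0.2678]
ee_rot: [[-0.0, -0.129, -0.992], [0.001, -0.992, 0.129], [-1.0, -0.001, 0.0]]
wrist_force: [-0.3, -0.5, -1.4]
gripper_width: 0.161
```

Emit:
play_rows:
  commands:
    - {"fingers":1,"tx":0,"ty":0,"tz":0,"ax":0,"ay":0,"az":0}
    - {"fingers":1,"tx":0,"ty":0,"tz":0,"ax":0,"ay":0,"az":0}
    - {"fingers":1,"tx":0,"ty":0,"tz":0,"ax":0,"ay":0,"az":0}

```text
time_s: 39.75
tcp_pos: [0.4294, 0.0494, 0.2677]
ee_rot: [[-0.0, -0.131, -0.991], [-0.0, -0.991, 0.131], [-1.0, 0.0, 0.0]]
wrist_force: [1.0, 0.1, -2.5]
gripper_width: 0.156
```

```bash
cat > pour.py <<'E'
from h import *
np.set_printoptions(precision=4,suppress=True)
AX=np.array([.5955,.0285]);u=np.array([np.cos(np.radians(172.5)),np.sin(np.radians(172.5)),0])
DR=4.
def pose(th,rl,zl):
    t=np.radians(th);s=-u
    off=s*(.1315*np.cos(t)+.002*np.sin(t))+np.array([0,0,1])*(-.1315*np.sin(t)+.002*np.cos(t))
    P=np.r_[AX,0]+u*rl+[0,0,zl]-off
    y=np.cross([0,0,1],s)          # scoop y
    return P,cv2.Rodrigues(y*np.radians(th-DR))[0]@Rd(262.5)
def rows(P0,R0,wps):
    for th,rl,zl in wps:
        P,R=pose(th,rl,zl);d=R0.T@(P-P0)/.75;w=cv2.Rodrigues(R0.T@R)[0][:,0]/np.pi
        print(th,P.round(3),"t",d.round(4),"a",w.round(4))
    return P,R
E
python3 - <<'E'
from pour import *
s=r.sense();T=np.array(s["tcp_pos"]);R=np.array(s["ee_rot"]);print(s["time_s"],T,s["joints"],s["gripper_width"]);print(R,Rd(262.5))
p=cap("wrist","w11.png")
for d in spotter.find_in("ball1_center",p): print(d)
P0,R0=T,R
for call in ([(8,.06,.245),(12,.07,.22),(16,.085,.2),(20,.1,.18),(24,.115,.155)],[(27,.125,.135),(29,.128,.12),(31,.128,.105),(33,.128,.09),(34,.128,.08)]):
    P0,R0=rows(P0,R0,call);print()
E
```

```text
39.75 [0.4294 0.0494 0.2677] [ 28.2635   1.596  -22.1867  -0.0003 -66.2406  54.2062] 0.15586513299606414
[[-0.0004 -0.1311 -0.9914]
 [-0.0002 -0.9914  0.1311]
 [-1.      0.0002  0.0003]] [[ 0.     -0.1305 -0.9914]
 [ 0.     -0.9914  0.1305]
 [-1.      0.      0.    ]]
{'uv': [288.5, 248.0], 'score': 0.93}
8 [0.407 0.053 0.261] t [ 0.0085 -0.0012  0.0308] a [-0.0002 -0.0221 -0.0001]
12 [0.398 0.054 0.245] t [ 0.0298 -0.0012  0.0422] a [-0.0002 -0.0443 -0.0001]
16 [0.385 0.056 0.234] t [ 0.0445 -0.0012  0.0594] a [-0.0002 -0.0666 -0.0001]
20 [0.373 0.058 0.223] t [ 0.0595 -0.0012  0.0758] a [-0.0002 -0.0888 -0.0001]
24 [0.362 0.059 0.207] t [ 0.0814 -0.0012  0.0913] a [-0.0002 -0.111  -0.    ]

27 [0.355 0.06  0.193] t [ 0.0205 -0.      0.0027] a [ 0.     -0.0167  0.    ]
29 [0.354 0.06  0.182] t [ 0.0346 -0.     -0.0012] a [-0.     -0.0278  0.    ]
31 [0.356 0.06  0.171] t [ 0.0473 -0.     -0.009 ] a [-0.     -0.0389  0.    ]
33 [0.358 0.06  0.16 ] t [ 0.0601 -0.     -0.017 ] a [-0.   -0.05  0.  ]
34 [0.359 0.06  0.152] t [ 0.0696 -0.     -0.0222] a [-0.     -0.0556  0.    ]
```

Emit:
play_rows:
  commands:
    - {"fingers":1,"tx":0.0085,"ty":0,"tz":0.0308,"ax":0,"ay":-0.0221,"az":0}
    - {"fingers":1,"tx":0.0298,"ty":0,"tz":0.0422,"ax":0,"ay":-0.0443,"az":0}
    - {"fingers":1,"tx":0.0445,"ty":0,"tz":0.0594,"ax":0,"ay":-0.0666,"az":0}
    - {"fingers":1,"tx":0.0595,"ty":0,"tz":0.0758,"ax":0,"ay":-0.0888,"az":0}
    - {"fingers":1,"tx":0.0814,"ty":0,"tz":0.0913,"ax":0,"ay":-0.111,"az":0}

```text
time_s: 40.27
tcp_pos: [0.3624, 0.0587, 0.2072]
ee_rot: [[-0.338, -0.131, -0.932], [0.046, -0.991, 0.123], [-0.94, -0.002, 0.341]]
wrist_force: [1.4, 0.5, -1.9]
gripper_width: 0.156
```

Emit:
play_rows:
  commands:
    - {"fingers":1,"tx":0,"ty":0,"tz":0,"ax":0,"ay":0,"az":0}
    - {"fingers":1,"tx":0,"ty":0,"tz":0,"ax":0,"ay":0,"az":0}
    - {"fingers":1,"tx":0,"ty":0,"tz":0,"ax":0,"ay":0,"az":0}

```text
time_s: 40.52
tcp_pos: [0.3628, 0.0586, 0.2075]
ee_rot: [[-0.336, -0.13, -0.933], [0.044, -0.991, 0.123], [-0.941, -0.0, 0.339]]
wrist_force: [0.4, 0.2, -2.2]
gripper_width: 0.158
```

```bash
python3 - <<'E'
from pour import *
s=r.sense();T=np.array(s["tcp_pos"]);R=np.array(s["ee_rot"]);print(s["time_s"],T,s["joints"],s["gripper_width"],s["wrist_force"]);P,Rp=pose(24,.115,.155);print(T-P,np.degrees(np.linalg.norm(cv2.Rodrigues(R.T@Rp)[0])))
p=cap("wrist","w12.png")
E
```

```text
40.5167 [0.3628 0.0586 0.2075] [ 25.5733   8.8143 -21.7921 -10.9541 -76.4178  61.1194] 0.15812291859351588 [ 0.3633  0.1967 -2.2442]
[ 0.0013 -0.0007  0.0008] 0.21024954216423886
```

View pics/w12.png

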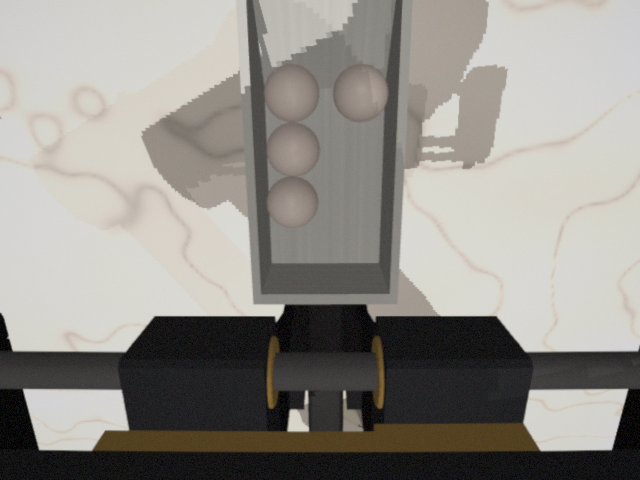

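All four balls are in the scoop, at the foot of the ramp, and the pose tracks within 1.5 mm. Next I descend and compute the pour.

Emit:
play_rows:
  commands:
    - {"fingers":1,"tx":0.0205,"ty":0,"tz":0.0027,"ax":0,"ay":-0.0167,"az":0}
    - {"fingers":1,"tx":0.0346,"ty":0,"tz":-0.0012,"ax":0,"ay":-0.0278,"az":0}
    - {"fingers":1,"tx":0.0473,"ty":0,"tz":-0.009,"ax":0,"ay":-0.0389,"az":0}
    - {"fingers":1,"tx":0.0601,"ty":0,"tz":-0.017,"ax":0,"ay":-0.05,"az":0}
    - {"fingers":1,"tx":0.0696,"ty":0,"tz":-0.0222,"ax":0,"ay":-0.0556,"az":0}

```text
time_s: 40.98
tcp_pos: [0.3608, 0.0593, 0.152]
ee_rot: [[-0.494, -0.13, -0.86], [0.065, -0.992, 0.112], [-0.867, -0.001, 0.498]]
wrist_force: [-0.1, -0.1, 0.8]
gripper_width: 0.156
```

```bash
python3 - <<'E'
from pour import *
s=r.sense();T=np.array(s["tcp_pos"]);P0,R0=pose(34,.128,.080);print(T-P0)
for call in ([(36+2*i,.128,.078-.0005*i) for i in range(5)],[(47+3*i,.128,.075) for i in range(5)],[(62+3*i,.128,.075) for i in range(4)]):
    P0,R0=rows(P0,R0,call);print()
p=cap("side","s3.png")
E
```

```text
[ 0.0014 -0.0002  0.0001]
36 [0.362 0.059 0.154] t [-0.0038  0.     -0.0018] a [-0.     -0.0111 -0.    ]
38 [0.365 0.059 0.157] t [-0.0093  0.     -0.0028] a [ 0.     -0.0222  0.    ]
40 [0.367 0.059 0.16 ] t [-0.0148  0.     -0.004 ] a [ 0.     -0.0333  0.    ]
42 [0.37  0.058 0.163] t [-0.0202  0.     -0.0054] a [ 0.     -0.0444  0.    ]
44 [0.373 0.058 0.166] t [-0.0256  0.     -0.007 ] a [-0.     -0.0556 -0.    ]

47 [0.378 0.057 0.17 ] t [-0.0081 -0.     -0.0016] a [ 0.     -0.0167  0.    ]
50 [0.383 0.056 0.174] t [-0.0172  0.     -0.0028] a [ 0.     -0.0333  0.    ]
53 [0.389 0.056 0.179] t [-0.0263  0.     -0.0045] a [ 0.   -0.05  0.  ]
56 [0.394 0.055 0.183] t [-0.0352 -0.     -0.0067] a [ 0.     -0.0667  0.    ]
59 [0.4   0.054 0.187] t [-0.044  -0.     -0.0093] a [ 0.     -0.0833 -0.    ]

62 [0.406 0.053 0.19 ] t [-0.0092  0.     -0.0007] a [ 0.     -0.0167  0.    ]
65 [0.412 0.053 0.193] t [-0.0182  0.     -0.002 ] a [ 0.     -0.0333  0.    ]
68 [0.418 0.052 0.196] t [-0.0273  0.     -0.0037] a [ 0.   -0.05  0.  ]
71 [0.424 0.051 0.199] t [-0.0362  0.     -0.0058] a [ 0.     -0.0667  0.    ]
```

View pics/s3.png

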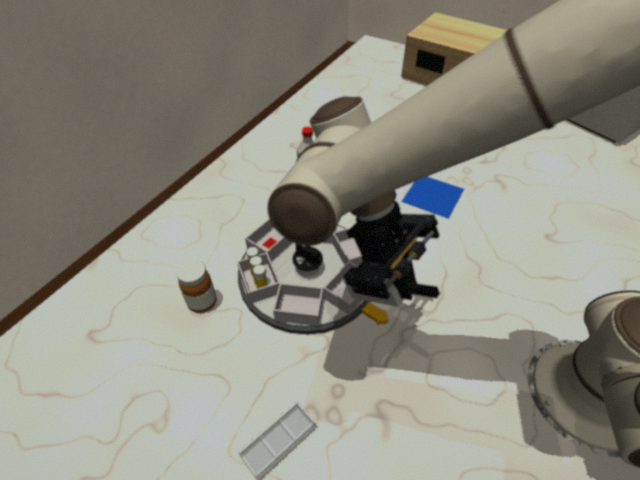

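The side view shows the rack empty, the three vials standing in their pot at (258,265), and the scoop over the arrow pot. Now I pour slowly.

Emit:
play_rows:
  commands:
    - {"fingers":1,"tx":-0.0038,"ty":0,"tz":-0.0018,"ax":0,"ay":-0.0111,"az":0}
    - {"fingers":1,"tx":-0.0093,"ty":0,"tz":-0.0028,"ax":0,"ay":-0.0222,"az":0}
    - {"fingers":1,"tx":-0.0148,"ty":0,"tz":-0.004,"ax":0,"ay":-0.0333,"az":0}
    - {"fingers":1,"tx":-0.0202,"ty":0,"tz":-0.0054,"ax":0,"ay":-0.0444,"az":0}
    - {"fingers":1,"tx":-0.0256,"ty":0,"tz":-0.007,"ax":0,"ay":-0.0556,"az":0}

```text
time_s: 41.45
tcp_pos: [0.3753, 0.0575, 0.1672]
ee_rot: [[-0.633, -0.129, -0.763], [0.083, -0.992, 0.099], [-0.769, -0.001, 0.639]]
wrist_force: [1.3, -0.3, -1.1]
gripper_width: 0.157
```

Emit:
play_rows:
  commands:
    - {"fingers":1,"tx":-0.0081,"ty":0,"tz":-0.0016,"ax":0,"ay":-0.0167,"az":0}
    - {"fingers":1,"tx":-0.0172,"ty":0,"tz":-0.0028,"ax":0,"ay":-0.0333,"az":0}
    - {"fingers":1,"tx":-0.0263,"ty":0,"tz":-0.0045,"ax":0,"ay":-0.05,"az":0}
    - {"fingers":1,"tx":-0.0352,"ty":0,"tz":-0.0067,"ax":0,"ay":-0.0667,"az":0}
    - {"fingers":1,"tx":-0.044,"ty":0,"tz":-0.0093,"ax":0,"ay":-0.0833,"az":0}

```text
time_s: 41.87
tcp_pos: [0.4018, 0.054, 0.1879]
ee_rot: [[-0.809, -0.129, -0.573], [0.106, -0.992, 0.074], [-0.578, -0.001, 0.816]]
wrist_force: [1.3, -0.1, -1.9]
gripper_width: 0.157
```

Emit:
play_rows:
  commands:
    - {"fingers":1,"tx":-0.0092,"ty":0,"tz":-0.0007,"ax":0,"ay":-0.0167,"az":0}
    - {"fingers":1,"tx":-0.0182,"ty":0,"tz":-0.002,"ax":0,"ay":-0.0333,"az":0}
    - {"fingers":1,"tx":-0.0273,"ty":0,"tz":-0.0037,"ax":0,"ay":-0.05,"az":0}
    - {"fingers":1,"tx":-0.0362,"ty":0,"tz":-0.0058,"ax":0,"ay":-0.0667,"az":0}

```text
time_s: 42.2
tcp_pos: [0.4254, 0.0507, 0.1999]
ee_rot: [[-0.912, -0.129, -0.39], [0.119, -0.992, 0.051], [-0.393, -0.0, 0.92]]
wrist_force: [0.1, 0.4, -1.0]
gripper_width: 0.157
```

Emit:
play_rows:
  commands:
    - {"fingers":1,"tx":0,"ty":0,"tz":0,"ax":0,"ay":0,"az":0}
    - {"fingers":1,"tx":0,"ty":0,"tz":0,"ax":0,"ay":0,"az":0}
    - {"fingers":1,"tx":0,"ty":0,"tz":0,"ax":0,"ay":0,"az":0}
    - {"fingers":1,"tx":0,"ty":0,"tz":0,"ax":0,"ay":0,"az":0}
    - {"fingers":1,"tx":0,"ty":0,"tz":0,"ax":0,"ay":0,"az":0}

```text
time_s: 42.62
tcp_pos: [0.4242, 0.0508, 0.1996]
ee_rot: [[-0.912, -0.129, -0.39], [0.119, -0.992, 0.05], [-0.393, -0.0, 0.92]]
wrist_force: [-0.4, 0.3, -0.8]
gripper_width: 0.156
```

Emit:
play_rows:
  commands:
    - {"fingers":1,"tx":0,"ty":0,"tz":0,"ax":0,"ay":0,"az":0}
    - {"fingers":1,"tx":0,"ty":0,"tz":0,"ax":0,"ay":0,"az":0}
    - {"fingers":1,"tx":0,"ty":0,"tz":0,"ax":0,"ay":0,"az":0}
    - {"fingers":1,"tx":0,"ty":0,"tz":0,"ax":0,"ay":0,"az":0}
    - {"fingers":1,"tx":0,"ty":0,"tz":0,"ax":0,"ay":0,"az":0}

```text
time_s: 43.03
tcp_pos: [0.4244, 0.0507, 0.1988]
ee_rot: [[-0.913, -0.13, -0.388], [0.119, -0.992, 0.051], [-0.391, 0.0, 0.92]]
wrist_force: [-0.3, 0.2, -1.4]
gripper_width: 0.157
```

```bash
python3 - <<'E'
from pour import *
s=r.sense();T=np.array(s["tcp_pos"]);R=np.array(s["ee_rot"]);P,Rp=pose(71,.128,.075);print(T-P,np.degrees(np.linalg.norm(cv2.Rodrigues(R.T@Rp)[0])),s["wrist_force"],s["joints"])
for c in("wrist","side","top"):
    p=cap(c,"x_"+c+".png")
    for n in("ball1_center","scoop"):
        for d in spotter.find_in(n,p): print(c,n,d)
E
```

```text
[ 0.0001 -0.0003  0.0001] 0.04768282118045624 [-0.2631  0.1766 -1.3889] [  13.782    39.122     4.9111  -22.4811 -119.3256   69.9062]
wrist scoop {'uv': [326.0, 156.5], 'score': 0.86}
side ball1_center {'uv': [251.4, 252.6], 'score': 0.67}
side ball1_center {'uv': [307.9, 284.0], 'score': 0.48}
side scoop {'uv': [372.0, 273.9], 'score': 0.76}
top ball1_center {'uv': [463.7, 304.8], 'score': 0.29}
top scoop {'uv': [285.1, 321.0], 'score': 0.83}
top scoop {'uv': [334.2, 240.4], 'score': 0.45}
top scoop {'uv': [327.5, 239.3], 'score': 0.21}
```

No balls remain in the scoop by the wrist detector, and the held weight dropped by about 0.8 N, which matches four balls. I lift, level out and carry it back.

Emit:
play_rows:
  commands:
    - {"fingers":1,"tx":-0.006,"ty":0,"tz":0.0147,"ax":0,"ay":0,"az":0}
    - {"fingers":1,"tx":-0.0125,"ty":0,"tz":0.0294,"ax":0,"ay":0,"az":0}
    - {"fingers":1,"tx":-0.019,"ty":0,"tz":0.0442,"ax":0,"ay":0,"az":0}
    - {"fingers":1,"tx":-0.025,"ty":0,"tz":0.0589,"ax":0,"ay":0,"az":0}
    - {"fingers":1,"tx":-0.0314,"ty":0,"tz":0.0736,"ax":0,"ay":0,"az":0}

```text
time_s: 43.9
tcp_pos: [0.4246, 0.0507, 0.2607]
ee_rot: [[-0.912, -0.13, -0.389], [0.119, -0.992, 0.05], [-0.392, -0.0, 0.92]]
wrist_force: [0.2, 0.2, -0.4]
gripper_width: 0.16
```

Emit:
play_rows:
  commands:
    - {"fingers":1,"tx":0,"ty":0,"tz":0,"ax":0,"ay":0.025,"az":0}
    - {"fingers":1,"tx":0,"ty":0,"tz":0,"ax":0,"ay":0.05,"az":0}
    - {"fingers":1,"tx":0,"ty":0,"tz":0,"ax":0,"ay":0.075,"az":0}
    - {"fingers":1,"tx":0,"ty":0,"tz":0,"ax":0,"ay":0.1,"az":0}
    - {"fingers":1,"tx":0,"ty":0,"tz":0,"ax":0,"ay":0.1241,"az":0}

```text
time_s: 44.32
tcp_pos: [0.4247, 0.0507, 0.2602]
ee_rot: [[-0.693, -0.13, -0.709], [0.091, -0.992, 0.092], [-0.715, -0.001, 0.699]]
wrist_force: [0.9, 0.4, -1.5]
gripper_width: 0.153
```

Emit:
play_rows:
  commands:
    - {"fingers":1,"tx":0,"ty":0,"tz":0,"ax":0,"ay":0.025,"az":0}
    - {"fingers":1,"tx":0,"ty":0,"tz":0,"ax":0,"ay":0.05,"az":0}
    - {"fingers":1,"tx":0,"ty":0,"tz":0,"ax":0,"ay":0.075,"az":0}
    - {"fingers":1,"tx":0,"ty":0,"tz":0,"ax":0,"ay":0.1,"az":0}
    - {"fingers":1,"tx":0,"ty":0,"tz":0,"ax":0,"ay":0.1241,"az":0}

```text
time_s: 44.73
tcp_pos: [0.4243, 0.0507, 0.2603]
ee_rot: [[-0.372, -0.13, -0.919], [0.05, -0.991, 0.12], [-0.927, -0.001, 0.375]]
wrist_force: [-0.3, 0.5, -1.1]
gripper_width: 0.157
```

Emit:
play_rows:
  commands:
    - {"fingers":1,"tx":0,"ty":0,"tz":0,"ax":0,"ay":0.025,"az":0}
    - {"fingers":1,"tx":0,"ty":0,"tz":0,"ax":0,"ay":0.05,"az":0}
    - {"fingers":1,"tx":0,"ty":0,"tz":0,"ax":0,"ay":0.075,"az":0}
    - {"fingers":1,"tx":0,"ty":0,"tz":0,"ax":0,"ay":0.1,"az":0}
    - {"fingers":1,"tx":0,"ty":0,"tz":0,"ax":0,"ay":0.1241,"az":0}

```text
time_s: 45.15
tcp_pos: [0.4239, 0.0505, 0.2602]
ee_rot: [[0.005, -0.131, -0.991], [0.001, -0.991, 0.131], [-1.0, -0.001, -0.004]]
wrist_force: [-0.7, -0.1, -2.0]
gripper_width: 0.158
```

Emit:
play_rows:
  commands:
    - {"fingers":1,"tx":0,"ty":0,"tz":0,"ax":0,"ay":0,"az":0}
    - {"fingers":1,"tx":0,"ty":0,"tz":0,"ax":0,"ay":0,"az":0}
    - {"fingers":1,"tx":0,"ty":0,"tz":0,"ax":0,"ay":0,"az":0}

```text
time_s: 45.4
tcp_pos: [0.4246, 0.0509, 0.2596]
ee_rot: [[-0.0, -0.13, -0.992], [0.001, -0.992, 0.13], [-1.0, -0.001, 0.0]]
wrist_force: [-0.1, 0.1, -1.8]
gripper_width: 0.156
```

```bash
python3 - <<'E'
from pour import *
s=r.sense();T=np.array(s["tcp_pos"]);print(T,np.array(s["ee_rot"]).tolist(),s["wrist_force"],s["moment"],s["joints"])
for c in("top","side"):
    p=cap(c,"y_"+c+".png")
    for n in("ball1_center",):
        for d in spotter.find_in(n,p): print(c,n,d,back(p,d["uv"],.037))
    print("pot3 px",proj(p,np.r_[AX,.0365]+.112*u))
go([.5146,-.3825,T[2]])
E
```

```text
[0.4246 0.0509 0.2596] [[-0.00028069883944748403, -0.12991889787063357, -0.9915245842561048], [0.0007280304736697193, -0.9915243870998622, 0.129918665933237], [-0.999999695589849, -0.0006853920939810769, 0.00037290466149832277]] [-0.0719  0.1077 -1.776 ] [-0.0158  0.0197  0.0443] [ 28.7434   1.468  -23.5178  -0.0489 -65.0082  53.8124]
pot3 px [[293.8426 288.6025]]
side ball1_center {'uv': [309.2, 282.2], 'score': 0.45} [[0.5658 0.0707 0.037 ]]
pot3 px [[348.7877 288.9115]]
t [-0.0012  0.5572 -0.1937] a [0. 0. 0.] len mm 442.0 deg 0.0
```

Emit:
play_rows:
  commands:
    - {"fingers":1,"tx":0,"ty":0.1393,"tz":-0.0484,"ax":0,"ay":0,"az":0}
    - {"fingers":1,"tx":0,"ty":0.1393,"tz":-0.0484,"ax":0,"ay":0,"az":0}
    - {"fingers":1,"tx":0,"ty":0.1393,"tz":-0.0484,"ax":0,"ay":0,"az":0}

```text
time_s: 45.85
tcp_pos: [0.4476, -0.0594, 0.2586]
ee_rot: [[-0.001, -0.129, -0.992], [-0.001, -0.992, 0.129], [-1.0, 0.001, 0.001]]
wrist_force: [1.0, -0.3, -1.0]
gripper_width: 0.161
```

Emit:
play_rows:
  commands:
    - {"fingers":1,"tx":0,"ty":0.1393,"tz":-0.0484,"ax":0,"ay":0,"az":0}
    - {"fingers":1,"tx":0,"ty":0.1393,"tz":-0.0484,"ax":0,"ay":0,"az":0}
    - {"fingers":1,"tx":0,"ty":0.1393,"tz":-0.0484,"ax":0,"ay":0,"az":0}

```text
time_s: 46.1
tcp_pos: [0.4701, -0.1691, 0.2583]
ee_rot: [[-0.001, -0.132, -0.991], [-0.0, -0.991, 0.132], [-1.0, 0.001, 0.001]]
wrist_force: [1.0, 0.9, -0.8]
gripper_width: 0.154
```

Emit:
play_rows:
  commands:
    - {"fingers":1,"tx":0,"ty":0.1393,"tz":-0.0484,"ax":0,"ay":0,"az":0}
    - {"fingers":1,"tx":0,"ty":0.1393,"tz":-0.0484,"ax":0,"ay":0,"az":0}
    - {"fingers":1,"tx":0,"ty":0.1393,"tz":-0.0484,"ax":0,"ay":0,"az":0}

```text
time_s: 46.35
tcp_pos: [0.4924, -0.2778, 0.2579]
ee_rot: [[-0.001, -0.132, -0.991], [-0.0, -0.991, 0.132], [-1.0, 0.0, 0.001]]
wrist_force: [1.5, 0.9, -1.4]
gripper_width: 0.159
```

Emit:
play_rows:
  commands:
    - {"fingers":1,"tx":0,"ty":0.07,"tz":-0.0243,"ax":0,"ay":0,"az":0}
    - {"fingers":1,"tx":0,"ty":0.11,"tz":-0.0382,"ax":0,"ay":0,"az":0}
    - {"fingers":1,"tx":0,"ty":0.13,"tz":-0.0452,"ax":0,"ay":0,"az":0}
    - {"fingers":1,"tx":0,"ty":0.1393,"tz":-0.0484,"ax":0,"ay":0,"az":0}

```text
time_s: 46.68
tcp_pos: [0.5144, -0.3863, 0.2566]
ee_rot: [[-0.002, -0.134, -0.991], [0.001, -0.991, 0.134], [-1.0, -0.0, 0.003]]
wrist_force: [-0.1, 0.9, -1.5]
gripper_width: 0.16
```

Emit:
play_rows:
  commands:
    - {"fingers":1,"tx":0,"ty":0,"tz":0,"ax":0.1496,"ay":0,"az":0}
    - {"fingers":1,"tx":0,"ty":0,"tz":0,"ax":0.1496,"ay":0,"az":0}
    - {"fingers":1,"tx":0,"ty":0,"tz":0,"ax":0.1496,"ay":0,"az":0}
    - {"fingers":1,"tx":0,"ty":0,"tz":0,"ax":0.1496,"ay":0,"az":0}

```text
time_s: 47.02
tcp_pos: [0.5143, -0.3823, 0.258]
ee_rot: [[-0.001, -0.57, -0.822], [0.001, -0.822, 0.57], [-1.0, -0.0, 0.002]]
wrist_force: [0.4, 0.7, -1.2]
gripper_width: 0.159
```

Emit:
play_rows:
  commands:
    - {"fingers":1,"tx":0,"ty":0,"tz":0,"ax":0.1496,"ay":0,"az":0}
    - {"fingers":1,"tx":0,"ty":0,"tz":0,"ax":0.1496,"ay":0,"az":0}
    - {"fingers":1,"tx":0,"ty":0,"tz":0,"ax":0.1496,"ay":0,"az":0}
    - {"fingers":1,"tx":0,"ty":0,"tz":0,"ax":0.1496,"ay":0,"az":0}

```text
time_s: 47.35
tcp_pos: [0.5144, -0.382, 0.2582]
ee_rot: [[-0.001, -0.88, -0.475], [0.001, -0.475, 0.88], [-1.0, 0.0, 0.001]]
wrist_force: [0.6, -0.4, -1.2]
gripper_width: 0.16
```

Emit:
play_rows:
  commands:
    - {"fingers":1,"tx":0,"ty":0,"tz":0,"ax":0.1496,"ay":0,"az":0}
    - {"fingers":1,"tx":0,"ty":0,"tz":0,"ax":0.1496,"ay":0,"az":0}
    - {"fingers":1,"tx":0,"ty":0,"tz":0,"ax":0.1496,"ay":0,"az":0}
    - {"fingers":1,"tx":0,"ty":0,"tz":0,"ax":0.1496,"ay":0,"az":0}

```text
time_s: 47.68
tcp_pos: [0.5144, -0.382, 0.2582]
ee_rot: [[-0.001, -1.0, -0.025], [0.001, -0.025, 1.0], [-1.0, 0.001, 0.001]]
wrist_force: [-0.3, -0.2, -0.8]
gripper_width: 0.158
```

Emit:
play_rows:
  commands:
    - {"fingers":1,"tx":0,"ty":0,"tz":0,"ax":0.1496,"ay":0,"az":0}
    - {"fingers":1,"tx":0,"ty":0,"tz":0,"ax":0.1496,"ay":0,"az":0}
    - {"fingers":1,"tx":0,"ty":0,"tz":0,"ax":0.1496,"ay":0,"az":0}
    - {"fingers":1,"tx":0,"ty":0,"tz":0,"ax":0.1496,"ay":0,"az":0}

```text
time_s: 48.02
tcp_pos: [0.5144, -0.382, 0.2582]
ee_rot: [[-0.001, -0.903, 0.43], [0.001, 0.43, 0.903], [-1.0, 0.001, 0.001]]
wrist_force: [0.6, -0.7, -1.2]
gripper_width: 0.161
```

Emit:
play_rows:
  commands:
    - {"fingers":1,"tx":0,"ty":0,"tz":0,"ax":0.1496,"ay":0,"az":0}
    - {"fingers":1,"tx":0,"ty":0,"tz":0,"ax":0.1496,"ay":0,"az":0}
    - {"fingers":1,"tx":0,"ty":0,"tz":0,"ax":0.1496,"ay":0,"az":0}
    - {"fingers":1,"tx":0,"ty":0,"tz":0,"ax":0.1496,"ay":0,"az":0}

```text
time_s: 48.35
tcp_pos: [0.5144, -0.382, 0.2583]
ee_rot: [[-0.001, -0.61, 0.792], [0.001, 0.792, 0.61], [-1.0, 0.001, 0.0]]
wrist_force: [0.6, 0.4, -1.1]
gripper_width: 0.159
```

Emit:
play_rows:
  commands:
    - {"fingers":1,"tx":0,"ty":0,"tz":0,"ax":0.1496,"ay":0,"az":0}
    - {"fingers":1,"tx":0,"ty":0,"tz":0,"ax":0.1496,"ay":0,"az":0}
    - {"fingers":1,"tx":0,"ty":0,"tz":0,"ax":0.1496,"ay":0,"az":0}
    - {"fingers":1,"tx":0,"ty":0,"tz":0,"ax":0.1496,"ay":0,"az":0}

```text
time_s: 48.68
tcp_pos: [0.5145, -0.382, 0.2583]
ee_rot: [[-0.001, -0.185, 0.983], [0.001, 0.983, 0.185], [-1.0, 0.001, -0.0]]
wrist_force: [-0.6, -0.3, -0.9]
gripper_width: 0.158
```

Emit:
play_rows:
  commands:
    - {"fingers":1,"tx":0,"ty":0,"tz":0,"ax":0.1496,"ay":0,"az":0}
    - {"fingers":1,"tx":0,"ty":0,"tz":0,"ax":0.1496,"ay":0,"az":0}
    - {"fingers":1,"tx":0,"ty":0,"tz":0,"ax":0.1496,"ay":0,"az":0}
    - {"fingers":1,"tx":0,"ty":0,"tz":0,"ax":0.1496,"ay":0,"az":0}
    - {"fingers":1,"tx":0,"ty":0,"tz":0,"ax":0.1496,"ay":0,"az":0}

```text
time_s: 49.1
tcp_pos: [0.5145, -0.382, 0.2583]
ee_rot: [[-0.0, 0.276, 0.961], [0.001, 0.961, -0.276], [-1.0, 0.001, -0.001]]
wrist_force: [0.5, -1.4, -1.4]
gripper_width: 0.155
```

```bash
python3 - <<'E'
from pour import *
s=r.sense();T=np.array(s["tcp_pos"]);print(s["time_s"],T,s["joints"],s["gripper_width"])
go([.5146,-.3825,.06],74)
p=cap("wrist","w13.png")
# rear rim edge & ball detection
for d in spotter.find_in("ball1_center",p): print(d)
# left rim edge columns at rows 20,150,290 for droop
g=cv2.cvtColor(p["image"],cv2.COLOR_RGB2GRAY).astype(int)
E
```

```text
49.1 [ 0.5145 -0.382   0.2583] [-22.1703  23.0445   4.4421  -0.0368 -71.4427 -83.8379] 0.1553801861260548
t [ 0.2644 -0.0008  0.0005] a [-0.0001 -0.0002 -0.0002] len mm 198.0 deg 0.1
```

Emit:
play_rows:
  commands:
    - {"fingers":1,"tx":0.04,"ty":0,"tz":0,"ax":0,"ay":0.006,"az":0}
    - {"fingers":1,"tx":0.08,"ty":0,"tz":0,"ax":0,"ay":0.012,"az":0}
    - {"fingers":1,"tx":0.12,"ty":0,"tz":0,"ax":0,"ay":0.018,"az":0}
    - {"fingers":1,"tx":0.16,"ty":0,"tz":0,"ax":0,"ay":0.018,"az":0}
    - {"fingers":1,"tx":0.2,"ty":0,"tz":0.0,"ax":0,"ay":0.018,"az":0}

```text
time_s: 49.62
tcp_pos: [0.5146, -0.3824, 0.1075]
ee_rot: [[-0.054, 0.272, 0.961], [0.015, 0.962, -0.272], [-0.998, 0.0, -0.056]]
wrist_force: [1.2, 0.1, -0.1]
gripper_width: 0.158
```

Emit:
play_rows:
  commands:
    - {"fingers":1,"tx":0.03,"ty":0,"tz":0,"ax":0,"ay":0,"az":0}
    - {"fingers":1,"tx":0.055,"ty":0,"tz":0,"ax":0,"ay":0,"az":0}
    - {"fingers":1,"tx":0.075,"ty":0,"tz":0,"ax":0,"ay":0,"az":0}
    - {"fingers":1,"tx":0.088,"ty":0,"tz":0,"ax":0,"ay":0,"az":0}
    - {"fingers":1,"tx":0.096,"ty":0,"tz":0,"ax":0,"ay":0,"az":0}

```text
time_s: 50.03
tcp_pos: [0.51, -0.3811, 0.0355]
ee_rot: [[-0.056, 0.273, 0.96], [0.016, 0.962, -0.273], [-0.998, 0.0, -0.058]]
wrist_force: [0.6, 0.2, -1.8]
gripper_width: 0.16
```

Emit:
play_rows:
  commands:
    - {"fingers":1,"tx":0,"ty":0,"tz":0,"ax":0,"ay":0,"az":0}
    - {"fingers":1,"tx":0.002,"ty":0,"tz":0,"ax":0,"ay":0,"az":0}
    - {"fingers":1,"tx":0.004,"ty":0,"tz":0,"ax":0,"ay":0,"az":0}
    - {"fingers":1,"tx":0.004,"ty":0,"tz":0,"ax":0,"ay":0,"az":0}

```text
time_s: 50.37
tcp_pos: [0.5108, -0.3815, 0.0348]
ee_rot: [[-0.053, 0.275, 0.96], [0.015, 0.962, -0.274], [-0.999, -0.0, -0.055]]
wrist_force: [0.5, 0.1, -1.4]
gripper_width: 0.158
```

```bash
python3 - <<'E'
from pour import *
s=r.sense();T=np.array(s["tcp_pos"]);print(T,np.array(s["ee_rot"])[:,0],s["wrist_force"],s["moment"])
E
```

```text
[ 0.5108 -0.3815  0.0348] [-0.0525  0.0148 -0.9985] [ 0.5047  0.1064 -1.3872] [-0.0779 -0.276  -0.0159]
```

Emit:
play_rows:
  commands:
    - {"fingers":1,"tx":0.002,"ty":0,"tz":0,"ax":0,"ay":0,"az":0}
    - {"fingers":1,"tx":0.004,"ty":0,"tz":0,"ax":0,"ay":0,"az":0}
    - {"fingers":1,"tx":0.0045,"ty":0,"tz":0,"ax":0,"ay":0,"az":0}
    - {"fingers":1,"tx":0.0045,"ty":0,"tz":0,"ax":0,"ay":0,"az":0}

```text
time_s: 50.7
tcp_pos: [0.51, -0.3813, 0.0306]
ee_rot: [[-0.054, 0.275, 0.96], [0.016, 0.962, -0.274], [-0.998, 0.0, -0.056]]
wrist_force: [-0.1, -0.3, -2.2]
gripper_width: 0.161
```

Emit:
play_rows:
  commands:
    - {"fingers":-1,"tx":0,"ty":0,"tz":0,"ax":0,"ay":0,"az":0}
    - {"fingers":-1,"tx":0,"ty":0,"tz":0,"ax":0,"ay":0,"az":0}
    - {"fingers":-1,"tx":0,"ty":0,"tz":0,"ax":0,"ay":0,"az":0}
    - {"fingers":-1,"tx":0,"ty":0,"tz":0,"ax":0,"ay":0,"az":0}
    - {"fingers":-1,"tx":0,"ty":0,"tz":0,"ax":0,"ay":0,"az":0}

```text
time_s: 51.12
tcp_pos: [0.5102, -0.3813, 0.0308]
ee_rot: [[-0.054, 0.275, 0.96], [0.015, 0.962, -0.274], [-0.998, -0.0, -0.056]]
wrist_force: [0.1, 0.7, -0.0]
gripper_width: 0.452
```

Emit:
play_rows:
  commands:
    - {"fingers":-1,"tx":-0.02,"ty":0,"tz":0,"ax":0,"ay":0,"az":0}
    - {"fingers":-1,"tx":-0.06,"ty":0,"tz":0,"ax":0,"ay":0,"az":0}
    - {"fingers":-1,"tx":-0.11,"ty":0,"tz":0,"ax":0,"ay":0,"az":0}
    - {"fingers":-1,"tx":-0.16,"ty":0,"tz":0,"ax":0,"ay":0,"az":0}
    - {"fingers":-1,"tx":-0.2,"ty":0,"tz":0,"ax":0,"ay":0,"az":0}

```text
time_s: 51.53
tcp_pos: [0.5187, -0.3841, 0.1836]
ee_rot: [[-0.052, 0.274, 0.96], [0.014, 0.962, -0.274], [-0.999, -0.001, -0.054]]
wrist_force: [0.8, -0.1, 0.9]
gripper_width: 0.833
```

Emit:
play_rows:
  commands:
    - {"fingers":-1,"tx":-0.08,"ty":0,"tz":0,"ax":0,"ay":-0.018,"az":0}
    - {"fingers":-1,"tx":-0.08,"ty":0,"tz":0,"ax":0,"ay":-0.018,"az":0}
    - {"fingers":-1,"tx":-0.08,"ty":0,"tz":0,"ax":0,"ay":-0.018,"az":0}
    - {"fingers":-1,"tx":-0.08,"ty":0,"tz":0,"ax":0,"ay":-0.018,"az":0}

```text
time_s: 51.87
tcp_pos: [0.5218, -0.3846, 0.2421]
ee_rot: [[0.004, 0.275, 0.961], [-0.001, 0.961, -0.275], [-1.0, -0.0, 0.004]]
wrist_force: [-0.3, 0.4, -1.4]
gripper_width: 0.991
```

```bash
python3 - <<'E'
from pour import *
s=r.sense();T=np.array(s["tcp_pos"]);print(s["time_s"],T,s["wrist_force"])
p=cap("wrist","w14.png");t=cap("top","t14.png");sd=cap("side","s14.png")
for q,c in((p,"wrist"),(t,"top"),(sd,"side")):
    for n in("ball1_center","scoop","mat","vial1"):
        for d in spotter.find_in(n,q):
            if d["score"]>.3: print(c,n,round(d["score"],2),np.round(d["uv"]),back(q,d["uv"],.03))
    # count bright white blobs in pot3
go([.5955,.0285,T[2]],82.5)
E
```

```text
51.8667 [ 0.5218 -0.3846  0.2421] [-0.3128  0.3622 -1.3773]
wrist ball1_center 0.57 [625. 181.] [[ 0.5723 -0.1308  0.03  ]]
wrist scoop 0.81 [395.  84.] [[ 0.4423 -0.3029  0.03  ]]
top ball1_center 0.47 [280. 252.] [[0.5694 0.0753 0.03  ]]
top scoop 0.54 [435. 286.] [[ 0.4899 -0.288   0.03  ]]
top vial1 0.72 [265. 210.] [[0.6703 0.112  0.03  ]]
top vial1 0.5 [254. 220.] [[0.6469 0.138  0.03  ]]
top vial1 0.44 [302. 239.] [[0.6001 0.0248 0.03  ]]
side ball1_center 0.59 [308. 267.] [[0.5924 0.0319 0.03  ]]
side ball1_center 0.47 [309. 280.] [[0.5714 0.062  0.03  ]]
side scoop 0.76 [425. 203.] [[ 0.4461 -0.2915  0.03  ]]
side scoop 0.47 [258. 262.] [[0.6982 0.0767 0.03  ]]
side mat 0.69 [440. 186.] [[ 0.439  -0.3742  0.03  ]]
side vial1 0.77 [255. 274.] [[0.6823 0.107  0.03  ]]
side vial1 0.48 [251. 250.] [[0.732 0.056 0.03 ]]
side vial1 0.42 [257. 264.] [[0.6969 0.0823 0.03  ]]
t [-0.0024  0.5566 -0.0564] a [-0.0469  0.0001  0.    ] len mm 420.0 deg 8.4
```

The scoop was knocked to about (0.445, −0.30) after release. I'll look at everything in one last montage.

```bash
python3 - <<'E'
import cv2,numpy as np
w,t,s=[cv2.imread(f"pics/{n}14.png") for n in "wts"]
M=np.zeros((600,800,3),np.uint8)
M[:290,:480]=w[:290,160:]
M[:290,485:800]=cv2.resize(t[240:345,400:514],(315,290),interpolation=2)
M[295:600,:400]=cv2.resize(s[205:327,230:390],(400,305),interpolation=2)
M[295:600,405:800]=cv2.resize(np.clip(t[180:310,216:384].astype(int)*1.6,0,255).astype(np.uint8),(395,305),interpolation=2)
cv2.imwrite("pics/m.png",M)
E
```

```text
(no output)
```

View pics/m.png

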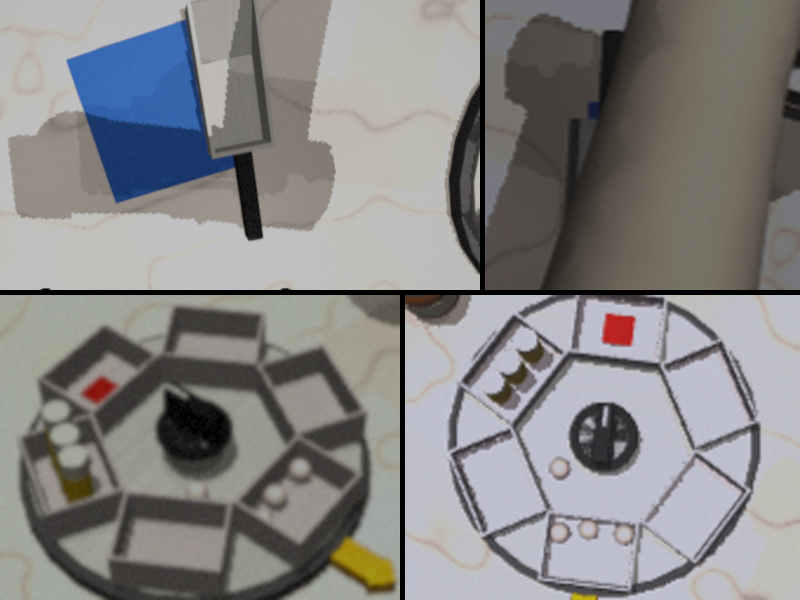

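The montage shows three balls in the pot at the arrow and three vials standing in pot1. One ball lies loose on the hub plate near (0.569, 0.075), having hopped over the inner wall. The scoop is upright but knocked off the right side of the mat. First I'll fetch the stray ball while still at click 3.

Emit:
play_rows:
  commands:
    - {"fingers":-1,"tx":0,"ty":0.2023,"tz":-0.036,"ax":0,"ay":0,"az":0}
    - {"fingers":-1,"tx":0,"ty":0.2023,"tz":-0.036,"ax":0,"ay":0,"az":0}
    - {"fingers":-1,"tx":0,"ty":0.2023,"tz":-0.036,"ax":0,"ay":0,"az":0}
    - {"fingers":-1,"tx":0,"ty":0.2023,"tz":-0.036,"ax":0,"ay":0,"az":0}
    - {"fingers":-1,"tx":0,"ty":0.2023,"tz":-0.036,"ax":0,"ay":0,"az":0}

```text
time_s: 53.03
tcp_pos: [0.5376, -0.2269, 0.2409]
ee_rot: [[0.001, 0.27, 0.963], [0.001, 0.963, -0.27], [-1.0, 0.001, 0.001]]
wrist_force: [0.1, -0.4, 0.1]
gripper_width: 1.001
```

Emit:
play_rows:
  commands:
    - {"fingers":-1,"tx":0,"ty":0.2023,"tz":-0.036,"ax":0,"ay":0,"az":0}
    - {"fingers":-1,"tx":0,"ty":0.2023,"tz":-0.036,"ax":0,"ay":0,"az":0}
    - {"fingers":-1,"tx":0,"ty":0.2023,"tz":-0.036,"ax":0,"ay":0,"az":0}
    - {"fingers":-1,"tx":0,"ty":0.2023,"tz":-0.036,"ax":0,"ay":0,"az":0}
    - {"fingers":-1,"tx":0,"ty":0.2023,"tz":-0.036,"ax":0,"ay":0,"az":0}

```text
time_s: 53.45
tcp_pos: [0.5536, -0.074, 0.2406]
ee_rot: [[0.002, 0.27, 0.963], [0.001, 0.963, -0.27], [-1.0, 0.001, 0.001]]
wrist_force: [-0.5, -0.8, 0.2]
gripper_width: 1.002
```

Emit:
play_rows:
  commands:
    - {"fingers":-1,"tx":0,"ty":0.2023,"tz":-0.036,"ax":0,"ay":0,"az":0}
    - {"fingers":-1,"tx":0,"ty":0.2023,"tz":-0.036,"ax":0,"ay":0,"az":0}
    - {"fingers":-1,"tx":0,"ty":0.2023,"tz":-0.036,"ax":0,"ay":0,"az":0}
    - {"fingers":-1,"tx":0,"ty":0.2023,"tz":-0.036,"ax":0,"ay":0,"az":0}
    - {"fingers":-1,"tx":0,"ty":0.2023,"tz":-0.036,"ax":0,"ay":0,"az":0}

```text
time_s: 53.87
tcp_pos: [0.5696, 0.0793, 0.2402]
ee_rot: [[0.002, 0.27, 0.963], [0.001, 0.963, -0.27], [-1.0, 0.001, 0.001]]
wrist_force: [0.3, -0.6, -0.2]
gripper_width: 0.998
```

Emit:
play_rows:
  commands:
    - {"fingers":0.1,"tx":0,"ty":0,"tz":0,"ax":-0.1875,"ay":0,"az":0}
    - {"fingers":0.1,"tx":0,"ty":0,"tz":0,"ax":-0.1875,"ay":0,"az":0}
    - {"fingers":0.1,"tx":0,"ty":0,"tz":0,"ax":-0.1875,"ay":0,"az":0}
    - {"fingers":0.1,"tx":0,"ty":0,"tz":0,"ax":-0.1875,"ay":0,"az":0}
    - {"fingers":0.1,"tx":0,"ty":0,"tz":0,"ax":-0.1875,"ay":0,"az":0}

```text
time_s: 54.28
tcp_pos: [0.5688, 0.0744, 0.2404]
ee_rot: [[0.0, -0.31, 0.951], [-0.0, 0.951, 0.31], [-1.0, -0.0, 0.0]]
wrist_force: [0.7, -0.5, 0.2]
gripper_width: 0.709
```

Emit:
play_rows:
  commands:
    - {"fingers":0.1,"tx":0,"ty":0,"tz":0,"ax":-0.1875,"ay":0,"az":0}
    - {"fingers":0.1,"tx":0,"ty":0,"tz":0,"ax":-0.1875,"ay":0,"az":0}
    - {"fingers":0.1,"tx":0,"ty":0,"tz":0,"ax":-0.1875,"ay":0,"az":0}
    - {"fingers":0.1,"tx":0,"ty":0,"tz":0,"ax":-0.1875,"ay":0,"az":0}
    - {"fingers":0.1,"tx":0,"ty":0,"tz":0,"ax":-0.1875,"ay":0,"az":0}

```text
time_s: 54.7
tcp_pos: [0.5688, 0.0743, 0.2404]
ee_rot: [[0.0, -0.786, 0.618], [-0.0, 0.618, 0.786], [-1.0, -0.0, 0.0]]
wrist_force: [-0.8, 1.0, 0.6]
gripper_width: 0.46
```

Emit:
play_rows:
  commands:
    - {"fingers":0.1,"tx":0,"ty":0,"tz":0,"ax":-0.1875,"ay":0,"az":0}
    - {"fingers":0.1,"tx":0,"ty":0,"tz":0,"ax":-0.1875,"ay":0,"az":0}
    - {"fingers":0.1,"tx":0,"ty":0,"tz":0,"ax":-0.1875,"ay":0,"az":0}
    - {"fingers":0.1,"tx":0,"ty":0,"tz":0,"ax":-0.1875,"ay":0,"az":0}
    - {"fingers":0.1,"tx":0,"ty":0,"tz":0,"ax":-0.1875,"ay":0,"az":0}

```text
time_s: 55.12
tcp_pos: [0.5688, 0.0743, 0.2404]
ee_rot: [[0.0, -0.997, 0.077], [-0.0, 0.077, 0.997], [-1.0, -0.0, -0.0]]
wrist_force: [-0.3, 1.1, -0.1]
gripper_width: 0.45
```

Emit:
play_rows:
  commands:
    - {"fingers":0.1,"tx":0,"ty":0,"tz":0,"ax":-0.1875,"ay":0,"az":0}
    - {"fingers":0.1,"tx":0,"ty":0,"tz":0,"ax":-0.1875,"ay":0,"az":0}
    - {"fingers":0.1,"tx":0,"ty":0,"tz":0,"ax":-0.1875,"ay":0,"az":0}
    - {"fingers":0.1,"tx":0,"ty":0,"tz":0,"ax":-0.1875,"ay":0,"az":0}
    - {"fingers":0.1,"tx":0,"ty":0,"tz":0,"ax":-0.1875,"ay":0,"az":0}

```text
time_s: 55.53
tcp_pos: [0.5688, 0.0743, 0.2404]
ee_rot: [[0.0, -0.872, -0.49], [-0.0, -0.49, 0.872], [-1.0, -0.0, -0.0]]
wrist_force: [-0.6, 0.2, 0.6]
gripper_width: 0.45
```

```bash
python3 - <<'E'
from pour import *
s=r.sense();T=np.array(s["tcp_pos"]);R=np.array(s["ee_rot"]);print(s["time_s"],T,s["joints"],s["gripper_width"]*87,np.degrees(np.arctan2(R[1,1],R[0,1])))
p=cap("wrist","w15.png")
for d in spotter.silhouettes("ball1_center",p):
    m=np.argwhere(d["region"]);print(round(d["score"],2),d["uv"],d["region"].sum(),m.min(0),m.max(0),back(p,d["uv"],.0335))
print(proj(p,[(.5694,.0753,.0335)]))
g=cv2.cvtColor(p["image"],cv2.COLOR_RGB2GRAY);g=cv2.medianBlur(g,3)
h=cv2.HoughCircles(g,cv2.HOUGH_GRADIENT,1,20,param1=80,param2=14,minRadius=11,maxRadius=24)
if h is not None:
    for c in h[0][:12]: print("H",c,back(p,c[:2],.0335)[0][:2],g[int(c[1]),int(c[0])])
E
```

```text
55.5333 [0.5688 0.0743 0.2404] [ 23.627   17.089   -7.0922   0.0215 -65.807    5.6803] 39.16789968370004 -150.68388829101593
0.71 [328.1, 207.1] 432 [196 318] [218 341] [[0.5685 0.0731 0.0335]]
[[325.9426 208.8194]]
H [156.5 185.5  17.7] [0.7032 0.1272] 215
H [329.5 207.5  12.1] [0.5673 0.0728] 175
H [174.5 221.5  19. ] [0.6776 0.1487] 216
H [191.5 168.5  22.3] [0.6832 0.0998] 85
H [198.5 249.5  21.1] [0.6491 0.1619] 216
H [351.5 134.5  20.1] [0.5815 0.0116] 156
H [305.5 132.5  16.8] [0.6146 0.0283] 78
H [226.5 225.5  21. ] [0.6369 0.13  ] 83
H [172.5  78.5  22.3] [0.7249 0.0428] 214
H [326.5 116.5  20.1] [0.606  0.0092] 107
H [394.5 243.5  12.1] [0.5021 0.0731] 156
H [253.5  33.5  21. ] [ 0.6839 -0.0167] 213
```

```bash
python3 - <<'E'
from pour import *
p=cap("wrist");s=r.sense();R=np.array(s["ee_rot"]);T=np.array(s["tcp_pos"])
V=back(p,[(156.5,185.5),(174.5,221.5),(198.5,249.5)],.1015);b=np.array([.568,.073,.0335])
print(V);print(((V-b)@R)[:,1:]*1e3,"axis rel",(np.r_[AX,.0335]-b)@R*1e3)
go([.568,.073,.0485])
E
```

```text
[[0.6854 0.1025 0.1015]
 [0.6649 0.1199 0.1015]
 [0.6419 0.1307 0.1015]]
[[-117.0622  -30.9129]
 [-107.4845   -5.7214]
 [ -92.6061   14.7747]] axis rel [  0.0158  -2.5986 -52.247 ]
t [ 0.2558  0.0019 -0.0012] a [0. 0. 0.] len mm 192.0 deg 0.0
```

Emit:
play_rows:
  commands:
    - {"fingers":0.1,"tx":0.03,"ty":0.004,"tz":-0.0012,"ax":0,"ay":0,"az":-0.0333}
    - {"fingers":0.1,"tx":0.06,"ty":0.004,"tz":-0.0012,"ax":0,"ay":0,"az":-0.0333}
    - {"fingers":0.1,"tx":0.09,"ty":0.004,"tz":-0.0012,"ax":0,"ay":0,"az":-0.0333}
    - {"fingers":0.1,"tx":0.12,"ty":0.004,"tz":-0.0012,"ax":0,"ay":0,"az":-0.0333}
    - {"fingers":0.1,"tx":0.12,"ty":0.004,"tz":-0.0012,"ax":0,"ay":0,"az":-0.0333}

```text
time_s: 56.1
tcp_pos: [0.5634, 0.0717, 0.1458]
ee_rot: [[0.083, -0.872, -0.482], [0.048, -0.48, 0.876], [-0.995, -0.095, 0.002]]
wrist_force: [-1.0, 0.1, 0.0]
gripper_width: 0.449
```

Emit:
play_rows:
  commands:
    - {"fingers":0.1,"tx":0.025,"ty":0.0026,"tz":0,"ax":0,"ay":0,"az":0}
    - {"fingers":0.1,"tx":0.05,"ty":0.0053,"tz":0,"ax":0,"ay":0,"az":0}
    - {"fingers":0.1,"tx":0.07,"ty":0.0074,"tz":0,"ax":0,"ay":0,"az":0}
    - {"fingers":0.1,"tx":0.09,"ty":0.0095,"tz":0,"ax":0,"ay":0,"az":0}
    - {"fingers":0.1,"tx":0.105,"ty":0.011,"tz":0,"ax":0,"ay":0,"az":0}

```text
time_s: 56.52
tcp_pos: [0.5671, 0.073, 0.0712]
ee_rot: [[0.092, -0.87, -0.484], [0.051, -0.482, 0.875], [-0.994, -0.105, -0.0]]
wrist_force: [-0.4, -0.5, 0.8]
gripper_width: 0.452
```

Emit:
play_rows:
  commands:
    - {"fingers":0.1,"tx":0.01,"ty":0.001,"tz":0,"ax":0,"ay":0,"az":0}
    - {"fingers":0.1,"tx":0.018,"ty":0.0019,"tz":0,"ax":0,"ay":0,"az":0}
    - {"fingers":0.1,"tx":0.024,"ty":0.0026,"tz":0,"ax":0,"ay":0,"az":0}
    - {"fingers":0.1,"tx":0.028,"ty":0.003,"tz":0,"ax":0,"ay":0,"az":0}
    - {"fingers":0.1,"tx":0.0301,"ty":0.0032,"tz":0,"ax":0,"ay":0,"az":0}

```text
time_s: 56.93
tcp_pos: [0.5668, 0.0732, 0.0486]
ee_rot: [[0.092, -0.869, -0.485], [0.051, -0.483, 0.874], [-0.994, -0.105, -0.0]]
wrist_force: [-0.5, -0.9, 1.5]
gripper_width: 0.45
```

Emit:
play_rows:
  commands:
    - {"fingers":1,"tx":0,"ty":0,"tz":0,"ax":0,"ay":0,"az":0}
    - {"fingers":1,"tx":0,"ty":0,"tz":0,"ax":0,"ay":0,"az":0}
    - {"fingers":1,"tx":0,"ty":0,"tz":0,"ax":0,"ay":0,"az":0}
    - {"fingers":1,"tx":0,"ty":0,"tz":0,"ax":0,"ay":0,"az":0}
    - {"fingers":1,"tx":0,"ty":0,"tz":0,"ax":0,"ay":0,"az":0}

```text
time_s: 57.35
tcp_pos: [0.5667, 0.0732, 0.0487]
ee_rot: [[0.092, -0.869, -0.486], [0.051, -0.483, 0.874], [-0.994, -0.105, -0.0]]
wrist_force: [0.2, -0.4, 0.5]
gripper_width: 0.208
```

```bash
python3 - <<'E'
from pour import *
s=r.sense();print(s["time_s"],s["tcp_pos"],s["gripper_width"]*87,s["wrist_force"])
E
```

```text
57.35 [0.5667 0.0732 0.0487] 18.111341007948166 [ 0.2132 -0.4415  0.5145]
```

Emit:
play_rows:
  commands:
    - {"fingers":1,"tx":0,"ty":0,"tz":0,"ax":0,"ay":0,"az":0}
    - {"fingers":1,"tx":0,"ty":0,"tz":0,"ax":0,"ay":0,"az":0}
    - {"fingers":1,"tx":0,"ty":0,"tz":0,"ax":0,"ay":0,"az":0}

```text
time_s: 57.6
tcp_pos: [0.5667, 0.0732, 0.0487]
ee_rot: [[0.092, -0.869, -0.486], [0.051, -0.483, 0.874], [-0.994, -0.105, -0.0]]
wrist_force: [-0.3, 0.5, 1.5]
gripper_width: 0.206
```

Emit:
play_rows:
  commands:
    - {"fingers":1,"tx":-0.01,"ty":-0.001,"tz":0,"ax":0,"ay":0,"az":0}
    - {"fingers":1,"tx":-0.03,"ty":-0.003,"tz":0,"ax":0,"ay":0,"az":0}
    - {"fingers":1,"tx":-0.06,"ty":-0.006,"tz":0,"ax":0,"ay":0,"az":0}
    - {"fingers":1,"tx":-0.09,"ty":-0.009,"tz":0,"ax":0,"ay":0,"az":0}
    - {"fingers":1,"tx":-0.12,"ty":-0.0126,"tz":0,"ax":0,"ay":0,"az":0}

```text
time_s: 58.02
tcp_pos: [0.5661, 0.073, 0.1401]
ee_rot: [[0.091, -0.869, -0.486], [0.05, -0.483, 0.874], [-0.995, -0.104, -0.0]]
wrist_force: [-0.3, 0.0, -0.1]
gripper_width: 0.204
```

```bash
python3 - <<'E'
from pour import *
s=r.sense();T=np.array(s["tcp_pos"]);R=np.array(s["ee_rot"]);print(s["time_s"],T,s["gripper_width"]*87,s["wrist_force"])
p=cap("wrist","w16.png")
for d in spotter.find_in("ball1_center",p): print(d,back(p,d["uv"],.0335))
print(proj(p,[T+R[:,0]*.015]))
c=AX+.118*u[:2]
for psi in(262.5,):go([c[0],c[1],.14],psi)
E
```

```text
58.0167 [0.5661 0.073  0.1401] 17.728935103832214 [-0.3259  0.028  -0.1005]
{'uv': [323.3, 314.2], 'score': 0.7} [[0.555  0.1217 0.0335]]
[[328.7711 315.1377]]
t [-0.0093  0.1247  0.0238] a [-0.2963 -0.0176  0.0332] len mm 95.0 deg 53.8
```

The ball is in the jaws: the width holds steady at 17.8 mm and the detector puts it at (323,314), between the pads. I carry it to the arrow pot, lower it inside and release.

Emit:
play_rows:
  commands:
    - {"fingers":1,"tx":-0.0093,"ty":0.025,"tz":0.0048,"ax":-0.03,"ay":-0.0018,"az":0.0033}
    - {"fingers":1,"tx":-0.0093,"ty":0.05,"tz":0.0095,"ax":-0.06,"ay":-0.0035,"az":0.0066}
    - {"fingers":1,"tx":-0.0093,"ty":0.075,"tz":0.0143,"ax":-0.09,"ay":-0.0053,"az":0.01}
    - {"fingers":1,"tx":-0.0093,"ty":0.1,"tz":0.019,"ax":-0.12,"ay":-0.007,"az":0.0133}
    - {"fingers":1,"tx":-0.0093,"ty":0.1247,"tz":0.0238,"ax":-0.148,"ay":-0.0088,"az":0.0166}

```text
time_s: 58.53
tcp_pos: [0.4745, 0.0427, 0.1356]
ee_rot: [[0.034, -0.559, -0.829], [0.036, -0.828, 0.56], [-0.999, -0.048, -0.008]]
wrist_force: [0.2, -0.4, -0.4]
gripper_width: 0.206
```

Emit:
play_rows:
  commands:
    - {"fingers":1,"tx":0,"ty":0,"tz":0,"ax":-0.03,"ay":-0.0018,"az":0.0033}
    - {"fingers":1,"tx":0,"ty":0,"tz":0,"ax":-0.06,"ay":-0.0035,"az":0.0066}
    - {"fingers":1,"tx":0,"ty":0,"tz":0,"ax":-0.09,"ay":-0.0053,"az":0.01}
    - {"fingers":1,"tx":0,"ty":0,"tz":0,"ax":-0.12,"ay":-0.007,"az":0.0133}
    - {"fingers":1,"tx":0,"ty":0,"tz":0,"ax":-0.148,"ay":-0.0088,"az":0.0166}

```text
time_s: 58.95
tcp_pos: [0.4754, 0.0431, 0.1358]
ee_rot: [[-0.01, -0.128, -0.992], [-0.003, -0.992, 0.128], [-1.0, 0.004, 0.01]]
wrist_force: [0.6, -0.4, 0.9]
gripper_width: 0.206
```

Emit:
play_rows:
  commands:
    - {"fingers":1,"tx":0,"ty":0,"tz":0,"ax":0,"ay":0,"az":0}
    - {"fingers":1,"tx":0,"ty":0,"tz":0,"ax":0,"ay":0,"az":0}
    - {"fingers":1,"tx":0,"ty":0,"tz":0,"ax":0,"ay":0,"az":0}

```text
time_s: 59.2
tcp_pos: [0.4755, 0.0431, 0.1358]
ee_rot: [[-0.009, -0.134, -0.991], [-0.002, -0.991, 0.134], [-1.0, 0.003, 0.009]]
wrist_force: [0.0, -0.2, 0.1]
gripper_width: 0.208
```

```bash
python3 - <<'E'
from pour import *
s=r.sense();T=np.array(s["tcp_pos"]);print(s["time_s"],T,s["gripper_width"]*87)
c=AX+.118*u[:2]; go([c[0],c[1],.056],262.5)
p=cap("wrist","w17.png")
for d in spotter.find_in("ball1_center",p): print(d,back(p,d["uv"],.0365))
E
```

```text
59.2 [0.4755 0.0431 0.1358] 18.127256018565074
t [ 0.1064 -0.0019 -0.0047] a [-0.0012  0.0029 -0.0011] len mm 80.0 deg 0.6
{'uv': [323.0, 313.8], 'score': 0.77} [[0.4331 0.0514 0.0365]]
```

Emit:
play_rows:
  commands:
    - {"fingers":1,"tx":0.02,"ty":-0.0019,"tz":-0.0047,"ax":0,"ay":0.0029,"az":0}
    - {"fingers":1,"tx":0.045,"ty":-0.0019,"tz":-0.0047,"ax":0,"ay":0.0029,"az":0}
    - {"fingers":1,"tx":0.07,"ty":-0.0019,"tz":-0.0047,"ax":0,"ay":0.0029,"az":0}
    - {"fingers":1,"tx":0.09,"ty":-0.0019,"tz":-0.0047,"ax":0,"ay":0.0029,"az":0}
    - {"fingers":1,"tx":0.1064,"ty":-0.0019,"tz":-0.0047,"ax":0,"ay":0.0029,"az":0}

```text
time_s: 59.72
tcp_pos: [0.4783, 0.0437, 0.0551]
ee_rot: [[-0.001, -0.133, -0.991], [-0.004, -0.991, 0.133], [-1.0, 0.004, 0.0]]
wrist_force: [-0.3, -0.3, -0.0]
gripper_width: 0.208
```

Emit:
play_rows:
  commands:
    - {"fingers":1,"tx":0,"ty":0,"tz":0,"ax":0,"ay":0,"az":0}
    - {"fingers":1,"tx":0,"ty":0,"tz":0,"ax":0,"ay":0,"az":0}
    - {"fingers":0.25,"tx":0,"ty":0,"tz":0,"ax":0,"ay":0,"az":0}
    - {"fingers":0.25,"tx":0,"ty":0,"tz":0,"ax":0,"ay":0,"az":0}
    - {"fingers":0.25,"tx":0,"ty":0,"tz":0,"ax":0,"ay":0,"az":0}

```text
time_s: 60.13
tcp_pos: [0.4794, 0.0442, 0.0572]
ee_rot: [[0.002, -0.132, -0.991], [-0.003, -0.991, 0.132], [-1.0, 0.002, -0.002]]
wrist_force: [-0.3, -0.2, -0.7]
gripper_width: 0.334
```

Emit:
play_rows:
  commands:
    - {"fingers":0.25,"tx":0,"ty":0,"tz":0,"ax":0,"ay":0,"az":0}
    - {"fingers":0.25,"tx":-0.03,"ty":0,"tz":0,"ax":0,"ay":0,"az":0}
    - {"fingers":0.25,"tx":-0.08,"ty":0,"tz":0,"ax":0,"ay":0,"az":0}
    - {"fingers":0.25,"tx":-0.13,"ty":0,"tz":0,"ax":0,"ay":0,"az":0}
    - {"fingers":0.25,"tx":-0.18,"ty":0,"tz":0,"ax":0,"ay":0,"az":0}

```text
time_s: 60.55
tcp_pos: [0.4784, 0.0443, 0.1931]
ee_rot: [[0.0, -0.132, -0.991], [-0.004, -0.991, 0.132], [-1.0, 0.004, -0.0]]
wrist_force: [0.8, 0.4, -0.3]
gripper_width: 0.375
```

Emit:
play_rows:
  commands:
    - {"fingers":-1,"tx":-0.06,"ty":0,"tz":0,"ax":0,"ay":0,"az":0}
    - {"fingers":-1,"tx":-0.06,"ty":0,"tz":0,"ax":0,"ay":0,"az":0}
    - {"fingers":-1,"tx":-0.06,"ty":0,"tz":0,"ax":0,"ay":0,"az":0}
    - {"fingers":-1,"tx":-0.06,"ty":0,"tz":0,"ax":0,"ay":0,"az":0}
    - {"fingers":-1,"tx":-0.06,"ty":0,"tz":0,"ax":0,"ay":0,"az":0}

```text
time_s: 60.97
tcp_pos: [0.4778, 0.0443, 0.2348]
ee_rot: [[-0.003, -0.133, -0.991], [-0.004, -0.991, 0.133], [-1.0, 0.005, 0.002]]
wrist_force: [0.1, -0.6, -0.0]
gripper_width: 0.664
```

```bash
python3 - <<'E'
from pour import *
s=r.sense();T=np.array(s["tcp_pos"]);print(s["time_s"],T,s["gripper_width"]*87,s["joints"])
p=cap("wrist","w18.png")
g=cv2.medianBlur(cv2.cvtColor(p["image"],cv2.COLOR_RGB2GRAY),3)
def rel(P): d=P-np.r_[AX,P[2]];return np.r_[d@u, d@np.cross([0,0,1],u)]*1e3
for d in spotter.silhouettes("ball1_center",p): print(round(d["score"],2),d["uv"],rel(back(p,d["uv"],.0365)[0]))
h=cv2.HoughCircles(g,cv2.HOUGH_GRADIENT,1,12,param1=80,param2=11,minRadius=9,maxRadius=16)
for c in h[0][:25]:
    q=rel(back(p,c[:2],.0365)[0])
    if abs(q[0]-112)<40 and abs(q[1])<50: print("H",c,q,g[int(c[1]),int(c[0])])
cor=proj(p,[[*(AX+u[:2]*(.112+a*.031)+np.array([-u[1],u[0]])*b*.042),.0625] for a,b in((-1,-1),(1,-1),(1,1),(-1,1))]).round(0);print(cor.tolist())
x0,y0=cor.min(0).astype(int)-10;x1,y1=cor.max(0).astype(int)+10
a=g[max(y0,0):y1,max(x0,0):x1];print(a.shape)
a=cv2.resize(a,(64,int(64*a.shape[0]/a.shape[1]*.5)),interpolation=cv2.INTER_AREA)
ch=" .:-=+*#%@"
lo,hi=a.min(),a.max()
for row in a: print("".join(ch[int((v-lo)*9.99/(hi-lo+1))] for v in row))
E
```

```text
60.9667 [0.4778 0.0443 0.2348] 57.80542835493029 [ 24.85     8.2096 -19.77     0.1732 -62.269   57.4508]
0.74 [323.1, 207.2] [114.9154  -2.4974]
H [366.5 174.5  15.4] [87.9318 32.7298] 195
H [320.5 177.5  13. ] [90.2403 -4.4945] 196
H [324.5 204.5  11. ] [112.6339  -1.3309] 146
H [289.5 184.5  11.8] [ 95.858  -29.7652] 195
[[270.0, 171.0], [273.0, 250.0], [380.0, 249.0], [383.0, 171.0]]
(99, 133)
@#-....::::::::::::::::::::::::::::::::::::::::::::::::::::::+%@
%##%%%%%%%%%%%%%%%%@@@@%%%%%%%%%%%%%%%@@%%%%%%%%%%%%%%%%%%%@@@@@
*#@@%-:+**%@@@@@@@@@@@@@%#%@@@@@%#*%@@@@@@@@@%*#%@@@@%#*-:=@@@@@
@@@@%: -++*##**+*#@@@@@%#%@@@@@@@%**@@@@@@@@%*#@@@@@@@@#-.-@@@@@
@@@@%: :+%@@@@%%*+*%@@@%#%@@@@@@@%##@@@@@@@@%#%@@@@@@@@#=.=@@@@@
@@@@%-.-%@@@@@@@%#+*@@@@%#%@@@@@%#%@@@@@@@@@@%#%@@@@@@%*:.=@@@@@
%##@@-.-%@@@@@@@%*++*##%%#***#*#%@@@@@@@@@@@@@@%%#%%%%%#:.+@@@@@
+++%@= :+%@@@#*++=++++++++++++++#%@@@@@@@%%@@@@@@@%%@@@*:.+@@%@@
+++*+- :+++**++++++++++++++=-=====+***+++++****++++++*+-..*@#**+
+++++: .+++++++++++++++++=-=++++++==++++++++++++++++++=-  =+++++
==+++- .=++++++++++++++++==++*****+==++================-  -+++++
===++- .=+=====+++=====++==++*****+====================: .-=====
=====- .-=====================+++======================: .-=====
=====-..-=================++=====+++++=================: .-=====
=====-..-==============================================: .-=====
-:--=-. -==============================================. .==-:..
.   --. :=======================++++++=================. .--    
%#+---. .:::::::::::::::::::::::::::::::::::::::.......  .==-=++
@@@#==.................................................. :=+++++
@@@*==:..................................................:=+++++
@@@#+=--------------------------------=------------------==+++++
@@@%+++++++++++++++++++++-=============+++++++++++++++++++++++++
@@@%+++++++++++++++++++++-----==----===++++++++++++*++++++++++++
```

Four balls are now in the arrow pot: three along its inner wall and one in the middle. Next is the scoop. I compute its new pose from the earlier wrist picture.

```bash
python3 - <<'E'
from pour import *
p=cap("wrist")
s=r.sense();T0=np.array(s["tcp_pos"])
M=np.array(p["mount"]);T=np.eye(4);T[:3,:3]=np.array([[.004,.275,.961],[-.001,.961,-.275],[-1,0,.004]]);T[:3,3]=[.5218,-.3846,.2421]
I=np.linalg.inv(T@M);p["R"]=I[:3,:3];p["t"]=I[:3,3]
W=back(p,[(405,155),(414,238),(370,157),(431,143),(346,0)],.036);print(W)
d=W[0]-W[1];print(np.linalg.norm(d),np.degrees(np.arctan2(d[1],d[0])),np.degrees(np.arctan2(*(W[4]-W[2])[1::-1])),np.degrees(np.arctan2(*(W[3]-W[2])[1::-1]))+90)
print("mat",back(p,[(227,60),(275,203)],.001))
h=d/np.linalg.norm(d);g=W[0]-h*.013;print("grip",g)
ps=np.degrees(np.arctan2(d[1],d[0]))-90
go([g[0]+0,g[1],.25],ps);print(ps)
E
```

```text
[[ 0.4963 -0.3111  0.036 ]
 [ 0.5679 -0.3193  0.036 ]
 [ 0.49   -0.339   0.036 ]
 [ 0.4926 -0.2886  0.036 ]
 [ 0.3736 -0.3277  0.036 ]]
0.07210209714002563 173.46461464355514 174.45514691253055 176.9451375608441
mat [[ 0.3829 -0.4326  0.001 ]
 [ 0.5116 -0.4318  0.001 ]]
grip [ 0.5092 -0.3125  0.036 ]
t [-0.0182  0.4663 -0.1039] a [ 0.994  -0.0025 -0.0012] len mm 359.0 deg 178.9
83.46461464355514
```

Emit:
play_rows:
  commands:
    - {"fingers":-1,"tx":-0.0091,"ty":0.2332,"tz":-0.052,"ax":0,"ay":0,"az":0}
    - {"fingers":-1,"tx":-0.0091,"ty":0.2332,"tz":-0.052,"ax":0,"ay":0,"az":0}
    - {"fingers":-1,"tx":-0.0091,"ty":0.2332,"tz":-0.052,"ax":0,"ay":0,"az":0}
    - {"fingers":-1,"tx":-0.0091,"ty":0.2332,"tz":-0.052,"ax":0,"ay":0,"az":0}
    - {"fingers":-1,"tx":-0.0091,"ty":0.2332,"tz":-0.052,"ax":0,"ay":0,"az":0}

```text
time_s: 61.53
tcp_pos: [0.4942, -0.1378, 0.2427]
ee_rot: [[-0.002, -0.136, -0.991], [-0.005, -0.991, 0.136], [-1.0, 0.005, 0.001]]
wrist_force: [0.0, -0.7, 0.6]
gripper_width: 0.995
```

Emit:
play_rows:
  commands:
    - {"fingers":-1,"tx":-0.0091,"ty":0.2332,"tz":-0.052,"ax":0,"ay":0,"az":0}
    - {"fingers":-1,"tx":-0.0091,"ty":0.2332,"tz":-0.052,"ax":0,"ay":0,"az":0}
    - {"fingers":-1,"tx":-0.0091,"ty":0.2332,"tz":-0.052,"ax":0,"ay":0,"az":0}
    - {"fingers":-1,"tx":-0.0091,"ty":0.2332,"tz":-0.052,"ax":0,"ay":0,"az":0}
    - {"fingers":-1,"tx":-0.0091,"ty":0.2332,"tz":-0.052,"ax":0,"ay":0,"az":0}

```text
time_s: 61.95
tcp_pos: [0.5097, -0.317, 0.2495]
ee_rot: [[-0.002, -0.136, -0.991], [-0.004, -0.991, 0.136], [-1.0, 0.004, 0.002]]
wrist_force: [1.0, 0.5, 0.8]
gripper_width: 1.002
```

Emit:
play_rows:
  commands:
    - {"fingers":-1,"tx":0,"ty":0,"tz":0,"ax":0.1653,"ay":0,"az":0}
    - {"fingers":-1,"tx":0,"ty":0,"tz":0,"ax":0.1653,"ay":0,"az":0}
    - {"fingers":-1,"tx":0,"ty":0,"tz":0,"ax":0.1653,"ay":0,"az":0}
    - {"fingers":-1,"tx":0,"ty":0,"tz":0,"ax":0.1653,"ay":0,"az":0}
    - {"fingers":-1,"tx":0,"ty":0,"tz":0,"ax":0.1653,"ay":0,"az":0}

```text
time_s: 62.37
tcp_pos: [0.5096, -0.3121, 0.2498]
ee_rot: [[-0.002, -0.609, -0.793], [-0.003, -0.793, 0.609], [-1.0, 0.003, 0.0]]
wrist_force: [-0.3, 0.1, 0.3]
gripper_width: 1.0
```

Emit:
play_rows:
  commands:
    - {"fingers":-1,"tx":0,"ty":0,"tz":0,"ax":0.1653,"ay":0,"az":0}
    - {"fingers":-1,"tx":0,"ty":0,"tz":0,"ax":0.1653,"ay":0,"az":0}
    - {"fingers":-1,"tx":0,"ty":0,"tz":0,"ax":0.1653,"ay":0,"az":0}
    - {"fingers":-1,"tx":0,"ty":0,"tz":0,"ax":0.1653,"ay":0,"az":0}
    - {"fingers":-1,"tx":0,"ty":0,"tz":0,"ax":0.1653,"ay":0,"az":0}

```text
time_s: 62.78
tcp_pos: [0.5097, -0.312, 0.2503]
ee_rot: [[-0.001, -0.921, -0.389], [-0.003, -0.389, 0.921], [-1.0, 0.002, -0.002]]
wrist_force: [0.0, -0.2, 0.7]
gripper_width: 0.999
```

Emit:
play_rows:
  commands:
    - {"fingers":-1,"tx":0,"ty":0,"tz":0,"ax":0.1653,"ay":0,"az":0}
    - {"fingers":-1,"tx":0,"ty":0,"tz":0,"ax":0.1653,"ay":0,"az":0}
    - {"fingers":-1,"tx":0,"ty":0,"tz":0,"ax":0.1653,"ay":0,"az":0}
    - {"fingers":-1,"tx":0,"ty":0,"tz":0,"ax":0.1653,"ay":0,"az":0}
    - {"fingers":-1,"tx":0,"ty":0,"tz":0,"ax":0.1653,"ay":0,"az":0}

```text
time_s: 63.2
tcp_pos: [0.5098, -0.3121, 0.2506]
ee_rot: [[-0.001, -0.993, 0.118], [-0.003, 0.118, 0.993], [-1.0, 0.001, -0.003]]
wrist_force: [1.0, 0.3, -0.5]
gripper_width: 0.999
```

Emit:
play_rows:
  commands:
    - {"fingers":-1,"tx":0,"ty":0,"tz":0,"ax":0.1653,"ay":0,"az":0}
    - {"fingers":-1,"tx":0,"ty":0,"tz":0,"ax":0.1653,"ay":0,"az":0}
    - {"fingers":-1,"tx":0,"ty":0,"tz":0,"ax":0.1653,"ay":0,"az":0}
    - {"fingers":-1,"tx":0,"ty":0,"tz":0,"ax":0.1653,"ay":0,"az":0}
    - {"fingers":-1,"tx":0,"ty":0,"tz":0,"ax":0.1653,"ay":0,"az":0}

```text
time_s: 63.62
tcp_pos: [0.5098, -0.3122, 0.2508]
ee_rot: [[-0.001, -0.804, 0.595], [-0.003, 0.595, 0.804], [-1.0, -0.001, -0.003]]
wrist_force: [0.4, -0.3, -0.6]
gripper_width: 0.999
```

Emit:
play_rows:
  commands:
    - {"fingers":-1,"tx":0,"ty":0,"tz":0,"ax":0.1653,"ay":0,"az":0}
    - {"fingers":-1,"tx":0,"ty":0,"tz":0,"ax":0.1653,"ay":0,"az":0}
    - {"fingers":-1,"tx":0,"ty":0,"tz":0,"ax":0.1653,"ay":0,"az":0}
    - {"fingers":-1,"tx":0,"ty":0,"tz":0,"ax":0.1653,"ay":0,"az":0}
    - {"fingers":-1,"tx":0,"ty":0,"tz":0,"ax":0.1653,"ay":0,"az":0}

```text
time_s: 64.03
tcp_pos: [0.5098, -0.3122, 0.2509]
ee_rot: [[-0.0, -0.404, 0.915], [-0.003, 0.915, 0.404], [-1.0, -0.003, -0.002]]
wrist_force: [0.8, 0.6, 0.4]
gripper_width: 0.997
```

Emit:
play_rows:
  commands:
    - {"fingers":-1,"tx":0,"ty":0,"tz":0,"ax":0.1653,"ay":0,"az":0}
    - {"fingers":-1,"tx":0,"ty":0,"tz":0,"ax":0.1653,"ay":0,"az":0}
    - {"fingers":-1,"tx":0,"ty":0,"tz":0,"ax":0.1653,"ay":0,"az":0}
    - {"fingers":-1,"tx":0,"ty":0,"tz":0,"ax":0.1653,"ay":0,"az":0}
    - {"fingers":-1,"tx":0,"ty":0,"tz":0,"ax":0.1653,"ay":0,"az":0}

```text
time_s: 64.45
tcp_pos: [0.5099, -0.3123, 0.251]
ee_rot: [[-0.0, 0.103, 0.995], [-0.003, 0.995, -0.103], [-1.0, -0.003, 0.0]]
wrist_force: [-0.4, 0.1, 0.4]
gripper_width: 1.0
```

```bash
cat > hand.py <<'E'
from pour import *
def look(save):
    s=r.sense();T=np.array(s["tcp_pos"]);R=np.array(s["ee_rot"]);print(s["time_s"],T,"psi",np.degrees(np.arctan2(R[1,1],R[0,1])),s["gripper_width"])
    p=cap("wrist",save)
    out=spotter.silhouettes("scoop",p)
    for d in out[:2]: print("scoop",round(d["score"],2),d["uv"],d["region"].sum())
    g=cv2.cvtColor(p["image"],cv2.COLOR_RGB2GRAY)
    m=out[0]["region"]&(g<45);m[295:]=0
    n,l,st,c=cv2.connectedComponentsWithStats(m.astype(np.uint8))
    i=1+np.argmax(st[1:,4]);q=np.argwhere(l==i)[:,::-1].astype(np.float32)
    rect=cv2.minAreaRect(q);print("handle rect px",rect)
    b=cv2.boxPoints(rect);e=sorted([(np.linalg.norm(b[k]-b[(k+1)%4]),(b[k]+b[(k+1)%4])/2) for k in range(4)],key=lambda a:a[0])[:2]
    P=back(p,[e[0][1],e[1][1]],.036);P=P[np.argsort(P[:,0])];d=P[0]-P[1]
    print("ends",P,"len",np.linalg.norm(d),"dir",np.degrees(np.arctan2(d[1],d[0])))
    return p,P,d/np.linalg.norm(d)
E
python3 - <<'E'
from hand import *
p,P,h=look("w19.png")
g=P[1]+h*.064;print("grip by end",g,"by root",P[0]-h*.013)
im=p["image"].astype(int);m=(im[...,2]>1.6*im[...,0])&(im[...,2]>60);q=np.argwhere(m)[:,::-1].astype(np.float32);print("mat",cv2.minAreaRect(q),len(q))
go([g[0],g[1],.0308],np.degrees(np.arctan2(h[1],h[0]))-90)
E
```

```text
64.45 [ 0.5099 -0.3123  0.251 ] psi 84.07020347752548 0.9996341295514013
scoop 0.82 [327.6, 122.5] 10706
handle rect px ((326.5, 204.0), (28.0, 15.0), 90.0)
ends [[ 0.4968 -0.3091  0.036 ]
 [ 0.5215 -0.3117  0.036 ]] len 0.024814043142687252 dir 174.07300466380423
grip by end [ 0.4578 -0.3051  0.036 ] by root [ 0.5097 -0.3104  0.036 ]
mat ((256.4622497558594, 133.81658935546875), (156.252197265625, 135.10745239257812), 78.36637115478516) 15580
t [ 0.2936  0.0037 -0.0701] a [0.001  0.0001 0.0011] len mm 226.0 deg 0.3
```

Emit:
play_rows:
  commands:
    - {"fingers":-1,"tx":0.04,"ty":0.002,"tz":0,"ax":0,"ay":0,"az":0}
    - {"fingers":-1,"tx":0.08,"ty":0.002,"tz":0,"ax":0,"ay":0,"az":0}
    - {"fingers":-1,"tx":0.12,"ty":0.002,"tz":0,"ax":0,"ay":0,"az":0}
    - {"fingers":-1,"tx":0.16,"ty":0.002,"tz":0,"ax":0,"ay":0,"az":0}
    - {"fingers":-1,"tx":0.2,"ty":0.002,"tz":0,"ax":0,"ay":0,"az":0}

```text
time_s: 64.97
tcp_pos: [0.5101, -0.3114, 0.1001]
ee_rot: [[0.001, 0.101, 0.995], [-0.004, 0.995, -0.101], [-1.0, -0.004, 0.001]]
wrist_force: [0.2, -0.5, 0.1]
gripper_width: 1.003
```

Emit:
play_rows:
  commands:
    - {"fingers":-1,"tx":0.03,"ty":0,"tz":0,"ax":0,"ay":0,"az":0}
    - {"fingers":-1,"tx":0.055,"ty":0,"tz":0,"ax":0,"ay":0,"az":0}
    - {"fingers":-1,"tx":0.075,"ty":0,"tz":0,"ax":0,"ay":0,"az":0}
    - {"fingers":-1,"tx":0.087,"ty":0,"tz":0,"ax":0,"ay":0,"az":0}
    - {"fingers":1,"tx":0.0935,"ty":0,"tz":0,"ax":0,"ay":0,"az":0}

```text
time_s: 65.38
tcp_pos: [0.5095, -0.3115, 0.0296]
ee_rot: [[-0.002, 0.103, 0.995], [-0.003, 0.995, -0.103], [-1.0, -0.003, -0.002]]
wrist_force: [-0.7, 0.5, 0.3]
gripper_width: 0.973
```

Emit:
play_rows:
  commands:
    - {"fingers":1,"tx":0,"ty":0,"tz":0,"ax":0,"ay":0,"az":0}
    - {"fingers":1,"tx":0,"ty":0,"tz":0,"ax":0,"ay":0,"az":0}
    - {"fingers":1,"tx":0,"ty":0,"tz":0,"ax":0,"ay":0,"az":0}
    - {"fingers":1,"tx":0,"ty":0,"tz":0,"ax":0,"ay":0,"az":0}
    - {"fingers":1,"tx":0,"ty":0,"tz":0,"ax":0,"ay":0,"az":0}

```text
time_s: 65.8
tcp_pos: [0.5106, -0.3118, 0.032]
ee_rot: [[0.002, 0.106, 0.994], [-0.004, 0.994, -0.106], [-1.0, -0.004, 0.002]]
wrist_force: [0.3, 0.2, -0.5]
gripper_width: 0.633
```

Emit:
play_rows:
  commands:
    - {"fingers":1,"tx":0,"ty":0,"tz":0,"ax":0,"ay":0,"az":0}
    - {"fingers":1,"tx":0,"ty":0,"tz":0,"ax":0,"ay":0,"az":0}
    - {"fingers":1,"tx":0,"ty":0,"tz":0,"ax":0,"ay":0,"az":0}
    - {"fingers":1,"tx":0,"ty":0,"tz":0,"ax":0,"ay":0,"az":0}
    - {"fingers":1,"tx":0,"ty":0,"tz":0,"ax":0,"ay":0,"az":0}

```text
time_s: 66.22
tcp_pos: [0.51, -0.3117, 0.031]
ee_rot: [[0.0, 0.107, 0.994], [-0.004, 0.994, -0.107], [-1.0, -0.004, 0.0]]
wrist_force: [0.6, -0.0, -0.4]
gripper_width: 0.25
```

Emit:
play_rows:
  commands:
    - {"fingers":1,"tx":0,"ty":0,"tz":0,"ax":0,"ay":0,"az":0}
    - {"fingers":1,"tx":0,"ty":0,"tz":0,"ax":0,"ay":0,"az":0}
    - {"fingers":1,"tx":0,"ty":0,"tz":0,"ax":0,"ay":0,"az":0}

```text
time_s: 66.47
tcp_pos: [0.51, -0.3117, 0.031]
ee_rot: [[-0.0, 0.107, 0.994], [-0.003, 0.994, -0.107], [-1.0, -0.003, 0.0]]
wrist_force: [0.2, 0.4, 0.2]
gripper_width: 0.158
```

```bash
python3 - <<'E'
from hand import *
s=r.sense();T=np.array(s["tcp_pos"]);R=np.array(s["ee_rot"]);print(s["time_s"],T,s["gripper_width"]*87,s["wrist_force"])
# scoop origin = TCP + .0625 toward spout (174 deg); body centre x ~ -5mm; target body centre on mat centre
h=np.array([np.cos(np.radians(174)),np.sin(np.radians(174)),0])
tgt=np.array([.4495,-.3622,0])-h*.0625-h*0.0; print("TCP target",tgt)
go([tgt[0],tgt[1],T[2]+.03],P=T+[0,0,.03])
E
```

```text
66.4667 [ 0.51   -0.3117  0.031 ] 13.713498925318099 [0.2034 0.4482 0.1549]
TCP target [ 0.5117 -0.3687  0.    ]
t [ 0.0003 -0.0754  0.0103] a [0. 0. 0.] len mm 57.0 deg 0.0
```

Emit:
play_rows:
  commands:
    - {"fingers":1,"tx":-0.01,"ty":0,"tz":0,"ax":0,"ay":0,"az":0}
    - {"fingers":1,"tx":-0.025,"ty":0,"tz":0,"ax":0,"ay":0,"az":0}
    - {"fingers":1,"tx":-0.04,"ty":0,"tz":0,"ax":0,"ay":0,"az":0}
    - {"fingers":1,"tx":-0.04,"ty":-0.015,"tz":0.002,"ax":0,"ay":0.01,"az":0}
    - {"fingers":1,"tx":-0.04,"ty":-0.035,"tz":0.005,"ax":0,"ay":0.018,"az":0}

```text
time_s: 66.88
tcp_pos: [0.512, -0.3379, 0.0639]
ee_rot: [[-0.054, 0.105, 0.993], [0.001, 0.994, -0.105], [-0.999, -0.004, -0.054]]
wrist_force: [0.7, 1.4, -1.0]
gripper_width: 0.156
```

Emit:
play_rows:
  commands:
    - {"fingers":1,"tx":0,"ty":-0.02,"tz":0.003,"ax":0,"ay":0,"az":0}
    - {"fingers":1,"tx":0,"ty":-0.035,"tz":0.005,"ax":0,"ay":0,"az":0}
    - {"fingers":1,"tx":0,"ty":-0.0404,"tz":0.0053,"ax":0,"ay":0,"az":0}
    - {"fingers":1,"tx":0.01,"ty":-0.0404,"tz":0.0053,"ax":0,"ay":0,"az":0}
    - {"fingers":1,"tx":0.02,"ty":-0.0404,"tz":0.0053,"ax":0,"ay":0,"az":0}

```text
time_s: 67.3
tcp_pos: [0.5104, -0.3686, 0.0457]
ee_rot: [[-0.055, 0.108, 0.993], [0.003, 0.994, -0.108], [-0.998, -0.003, -0.055]]
wrist_force: [-0.2, 0.5, -0.7]
gripper_width: 0.156
```

Emit:
play_rows:
  commands:
    - {"fingers":1,"tx":0.007,"ty":0,"tz":0,"ax":0,"ay":0,"az":0}
    - {"fingers":1,"tx":0.013,"ty":0,"tz":0,"ax":0,"ay":0,"az":0}
    - {"fingers":1,"tx":0.018,"ty":0,"tz":0,"ax":0,"ay":0,"az":0}
    - {"fingers":1,"tx":0.02,"ty":0,"tz":0,"ax":0,"ay":0,"az":0}
    - {"fingers":1,"tx":0.02,"ty":0,"tz":0,"ax":0,"ay":0,"az":0}

```text
time_s: 67.72
tcp_pos: [0.5099, -0.3681, 0.0306]
ee_rot: [[-0.057, 0.106, 0.993], [0.003, 0.994, -0.106], [-0.998, -0.003, -0.057]]
wrist_force: [0.0, 0.4, -2.1]
gripper_width: 0.157
```

```bash
python3 - <<'E'
from hand import *
s=r.sense();print(s["time_s"],s["tcp_pos"],s["gripper_width"]*87,s["wrist_force"],s["moment"])
E
```

```text
67.7167 [ 0.5099 -0.3681  0.0306] 13.681068100377471 [ 0.0403  0.3924 -2.1028] [-0.0104 -0.4186  0.0021]
```

Emit:
play_rows:
  commands:
    - {"fingers":-1,"tx":0,"ty":0,"tz":0,"ax":0,"ay":0,"az":0}
    - {"fingers":-1,"tx":0,"ty":0,"tz":0,"ax":0,"ay":0,"az":0}
    - {"fingers":-1,"tx":0,"ty":0,"tz":0,"ax":0,"ay":0,"az":0}
    - {"fingers":-1,"tx":0,"ty":0,"tz":0,"ax":0,"ay":0,"az":0}
    - {"fingers":-1,"tx":0,"ty":0,"tz":0,"ax":0,"ay":0,"az":0}

```text
time_s: 68.13
tcp_pos: [0.5102, -0.3686, 0.0314]
ee_rot: [[-0.055, 0.107, 0.993], [0.002, 0.994, -0.107], [-0.998, -0.004, -0.055]]
wrist_force: [0.1, 0.8, -0.2]
gripper_width: 0.45
```

Emit:
play_rows:
  commands:
    - {"fingers":-1,"tx":-0.02,"ty":0,"tz":0,"ax":0,"ay":0,"az":0}
    - {"fingers":-1,"tx":-0.06,"ty":0,"tz":0,"ax":0,"ay":0,"az":0}
    - {"fingers":-1,"tx":-0.11,"ty":0,"tz":0,"ax":0,"ay":0,"az":0}
    - {"fingers":-1,"tx":-0.16,"ty":0,"tz":0,"ax":0,"ay":0,"az":0}
    - {"fingers":-1,"tx":-0.2,"ty":0,"tz":0,"ax":0,"ay":0,"az":0}

```text
time_s: 68.55
tcp_pos: [0.519, -0.3693, 0.1841]
ee_rot: [[-0.054, 0.106, 0.993], [0.001, 0.994, -0.106], [-0.999, -0.005, -0.053]]
wrist_force: [0.1, -0.3, 0.2]
gripper_width: 0.834
```

Emit:
play_rows:
  commands:
    - {"fingers":-1,"tx":-0.08,"ty":0,"tz":0,"ax":0,"ay":-0.018,"az":0}
    - {"fingers":-1,"tx":-0.08,"ty":0,"tz":0,"ax":0,"ay":-0.018,"az":0}
    - {"fingers":-1,"tx":-0.08,"ty":0,"tz":0,"ax":0,"ay":-0.018,"az":0}
    - {"fingers":-1,"tx":-0.08,"ty":0,"tz":0,"ax":0,"ay":-0.018,"az":0}

```text
time_s: 68.88
tcp_pos: [0.5221, -0.3691, 0.2425]
ee_rot: [[0.004, 0.107, 0.994], [-0.004, 0.994, -0.107], [-1.0, -0.004, 0.004]]
wrist_force: [-1.1, -0.6, -0.9]
gripper_width: 0.993
```

```bash
python3 - <<'E'
from hand import *
p,P,h=look("w20.png")
im=p["image"].astype(int);m=(im[...,2]>1.6*im[...,0])&(im[...,2]>60);q=np.argwhere(m)[:,::-1].astype(np.float32)
bx=cv2.boxPoints(cv2.minAreaRect(q));B=back(p,bx,.001);print("mat",B,B.mean(0),len(q))
root=P[0]
if 1:
    o=root+np.r_[h[:2],0]*.049;print("scoop origin est",o,"rel mat",o-B.mean(0))
go([.5955,.0285,.2],82.5)
E
```

```text
68.8833 [ 0.5221 -0.3691  0.2425] psi 83.86359172765543 0.9932936628040129
scoop 0.6 [324.6, 105.6] 11464
handle rect px ((326.5998229980469, 216.3941192626953), (83.25811767578125, 16.87505531311035), 88.31531524658203)
ends [[ 0.4953 -0.3655  0.036 ]
 [ 0.5686 -0.3712  0.036 ]] len 0.07351666524390192 dir 175.50240968857784
mat [[ 0.3837 -0.4303  0.001 ]
 [ 0.3824 -0.3015  0.001 ]
 [ 0.5111 -0.2916  0.001 ]
 [ 0.5145 -0.4342  0.001 ]] [ 0.4479 -0.3644  0.001 ] 13020
scoop origin est [ 0.4465 -0.3616  0.036 ] rel mat [-0.0014  0.0028  0.035 ]
t [0.0512 0.5371 0.0421] a [ 0.0076 -0.0006  0.0007] len mm 406.0 deg 1.4
```

The scoop is centred on the mat within 3 mm. Now the last click. I re-grip with the jaws turned half round to keep joint 6 away from its limit.

Emit:
play_rows:
  commands:
    - {"fingers":-1,"tx":0.0171,"ty":0.179,"tz":0.014,"ax":0,"ay":0,"az":0}
    - {"fingers":-1,"tx":0.0171,"ty":0.179,"tz":0.014,"ax":0,"ay":0,"az":0}
    - {"fingers":-1,"tx":0.0171,"ty":0.179,"tz":0.014,"ax":0,"ay":0,"az":0}
    - {"fingers":-1,"tx":0.0171,"ty":0.179,"tz":0.014,"ax":0,"ay":0,"az":0}

```text
time_s: 69.32
tcp_pos: [0.546, -0.2322, 0.2246]
ee_rot: [[-0.005, 0.103, 0.995], [-0.001, 0.995, -0.103], [-1.0, -0.002, -0.005]]
wrist_force: [0.2, -0.1, 0.3]
gripper_width: 1.0
```

Emit:
play_rows:
  commands:
    - {"fingers":-1,"tx":0.0171,"ty":0.179,"tz":0.014,"ax":0,"ay":0,"az":0}
    - {"fingers":-1,"tx":0.0171,"ty":0.179,"tz":0.014,"ax":0,"ay":0,"az":0}
    - {"fingers":-1,"tx":0.0171,"ty":0.179,"tz":0.014,"ax":0,"ay":0,"az":0}
    - {"fingers":-1,"tx":0.0171,"ty":0.179,"tz":0.014,"ax":0,"ay":0,"az":0}

```text
time_s: 69.65
tcp_pos: [0.5711, -0.1001, 0.2116]
ee_rot: [[-0.004, 0.103, 0.995], [-0.003, 0.995, -0.103], [-1.0, -0.003, -0.004]]
wrist_force: [-0.7, -0.2, -0.1]
gripper_width: 1.004
```

Emit:
play_rows:
  commands:
    - {"fingers":-1,"tx":0.0171,"ty":0.179,"tz":0.014,"ax":0,"ay":0,"az":0}
    - {"fingers":-1,"tx":0.0171,"ty":0.179,"tz":0.014,"ax":0,"ay":0,"az":0}
    - {"fingers":-1,"tx":0.0171,"ty":0.179,"tz":0.014,"ax":0,"ay":0,"az":0}
    - {"fingers":-1,"tx":0.0171,"ty":0.179,"tz":0.014,"ax":0,"ay":0,"az":0}

```text
time_s: 69.98
tcp_pos: [0.5962, 0.032, 0.1984]
ee_rot: [[-0.003, 0.103, 0.995], [-0.004, 0.995, -0.103], [-1.0, -0.004, -0.003]]
wrist_force: [0.1, 0.2, -0.5]
gripper_width: 1.002
```

Emit:
play_rows:
  commands:
    - {"fingers":-1,"tx":0,"ty":0,"tz":0,"ax":-0.1654,"ay":0,"az":0}
    - {"fingers":-1,"tx":0,"ty":0,"tz":0,"ax":-0.1654,"ay":0,"az":0}
    - {"fingers":-1,"tx":0,"ty":0,"tz":0,"ax":-0.1654,"ay":0,"az":0}
    - {"fingers":-1,"tx":0,"ty":0,"tz":0,"ax":-0.1654,"ay":0,"az":0}
    - {"fingers":-1,"tx":0,"ty":0,"tz":0,"ax":-0.1654,"ay":0,"az":0}

```text
time_s: 70.4
tcp_pos: [0.5956, 0.0273, 0.1993]
ee_rot: [[-0.003, -0.404, 0.915], [-0.004, 0.915, 0.404], [-1.0, -0.003, -0.004]]
wrist_force: [-0.5, -0.2, -0.3]
gripper_width: 0.995
```

Emit:
play_rows:
  commands:
    - {"fingers":-1,"tx":0,"ty":0,"tz":0,"ax":-0.1654,"ay":0,"az":0}
    - {"fingers":-1,"tx":0,"ty":0,"tz":0,"ax":-0.1654,"ay":0,"az":0}
    - {"fingers":-1,"tx":0,"ty":0,"tz":0,"ax":-0.1654,"ay":0,"az":0}
    - {"fingers":-1,"tx":0,"ty":0,"tz":0,"ax":-0.1654,"ay":0,"az":0}
    - {"fingers":-1,"tx":0,"ty":0,"tz":0,"ax":-0.1654,"ay":0,"az":0}

```text
time_s: 70.82
tcp_pos: [0.5957, 0.0273, 0.1998]
ee_rot: [[-0.002, -0.803, 0.596], [-0.004, 0.596, 0.803], [-1.0, -0.001, -0.004]]
wrist_force: [0.2, -0.8, 0.0]
gripper_width: 1.001
```

Emit:
play_rows:
  commands:
    - {"fingers":-1,"tx":0,"ty":0,"tz":0,"ax":-0.1654,"ay":0,"az":0}
    - {"fingers":-1,"tx":0,"ty":0,"tz":0,"ax":-0.1654,"ay":0,"az":0}
    - {"fingers":-1,"tx":0,"ty":0,"tz":0,"ax":-0.1654,"ay":0,"az":0}
    - {"fingers":-1,"tx":0,"ty":0,"tz":0,"ax":-0.1654,"ay":0,"az":0}
    - {"fingers":-1,"tx":0,"ty":0,"tz":0,"ax":-0.1654,"ay":0,"az":0}

```text
time_s: 71.23
tcp_pos: [0.5958, 0.0275, 0.2002]
ee_rot: [[-0.001, -0.993, 0.12], [-0.004, 0.12, 0.993], [-1.0, 0.001, -0.004]]
wrist_force: [0.0, -0.9, 1.0]
gripper_width: 1.001
```

Emit:
play_rows:
  commands:
    - {"fingers":-1,"tx":0,"ty":0,"tz":0,"ax":-0.1654,"ay":0,"az":0}
    - {"fingers":-1,"tx":0,"ty":0,"tz":0,"ax":-0.1654,"ay":0,"az":0}
    - {"fingers":-1,"tx":0,"ty":0,"tz":0,"ax":-0.1654,"ay":0,"az":0}
    - {"fingers":-1,"tx":0,"ty":0,"tz":0,"ax":-0.1654,"ay":0,"az":0}
    - {"fingers":-1,"tx":0,"ty":0,"tz":0,"ax":-0.1654,"ay":0,"az":0}

```text
time_s: 71.65
tcp_pos: [0.5959, 0.0276, 0.2004]
ee_rot: [[-0.001, -0.922, -0.388], [-0.004, -0.388, 0.922], [-1.0, 0.002, -0.003]]
wrist_force: [0.5, 0.1, -0.6]
gripper_width: 0.998
```

Emit:
play_rows:
  commands:
    - {"fingers":-1,"tx":0,"ty":0,"tz":0,"ax":-0.1654,"ay":0,"az":0}
    - {"fingers":-1,"tx":0,"ty":0,"tz":0,"ax":-0.1654,"ay":0,"az":0}
    - {"fingers":-1,"tx":0,"ty":0,"tz":0,"ax":-0.1654,"ay":0,"az":0}
    - {"fingers":-1,"tx":0,"ty":0,"tz":0,"ax":-0.1654,"ay":0,"az":0}
    - {"fingers":-1,"tx":0,"ty":0,"tz":0,"ax":-0.1654,"ay":0,"az":0}

```text
time_s: 72.07
tcp_pos: [0.5959, 0.0277, 0.2005]
ee_rot: [[-0.001, -0.608, -0.794], [-0.004, -0.794, 0.608], [-1.0, 0.003, -0.002]]
wrist_force: [0.6, -1.1, 0.4]
gripper_width: 0.999
```

Emit:
play_rows:
  commands:
    - {"fingers":-1,"tx":0,"ty":0,"tz":0,"ax":-0.1654,"ay":0,"az":0}
    - {"fingers":-1,"tx":0,"ty":0,"tz":0,"ax":-0.1654,"ay":0,"az":0}
    - {"fingers":-1,"tx":0,"ty":0,"tz":0,"ax":-0.1654,"ay":0,"az":0}
    - {"fingers":-1,"tx":0,"ty":0,"tz":0,"ax":-0.1654,"ay":0,"az":0}
    - {"fingers":-1,"tx":0,"ty":0,"tz":0,"ax":-0.1654,"ay":0,"az":0}

```text
time_s: 72.48
tcp_pos: [0.596, 0.0278, 0.2006]
ee_rot: [[-0.0, -0.134, -0.991], [-0.004, -0.991, 0.134], [-1.0, 0.004, -0.0]]
wrist_force: [1.0, -0.0, 0.3]
gripper_width: 0.998
```

```bash
python3 - <<'E'
from hand import *
s=r.sense();print(s["time_s"],s["tcp_pos"],s["joints"][5])
go([.5955,.0285,.079],262.5)
E
```

```text
72.4833 [0.596  0.0278 0.2006] 63.90798628273213
t [ 0.1622 -0.0014  0.0008] a [-0.001  -0.     -0.0012] len mm 122.0 deg 0.3
```

Emit:
play_rows:
  commands:
    - {"fingers":-1,"tx":0.03,"ty":-0.0014,"tz":0.0008,"ax":0,"ay":0,"az":0}
    - {"fingers":-1,"tx":0.07,"ty":-0.0014,"tz":0.0008,"ax":0,"ay":0,"az":0}
    - {"fingers":-1,"tx":0.105,"ty":-0.0014,"tz":0.0008,"ax":0,"ay":0,"az":0}
    - {"fingers":-1,"tx":0.13,"ty":-0.0014,"tz":0.0008,"ax":0,"ay":0,"az":0}
    - {"fingers":-1,"tx":0.145,"ty":-0.0014,"tz":0.0008,"ax":0,"ay":0,"az":0}

```text
time_s: 72.9
tcp_pos: [0.5941, 0.0282, 0.0893]
ee_rot: [[-0.004, -0.137, -0.991], [-0.005, -0.991, 0.137], [-1.0, 0.005, 0.004]]
wrist_force: [-1.1, 0.6, -0.1]
gripper_width: 0.998
```

Emit:
play_rows:
  commands:
    - {"fingers":1,"tx":0.01,"ty":0,"tz":0,"ax":0,"ay":0,"az":0}
    - {"fingers":1,"tx":0.017,"ty":0,"tz":0,"ax":0,"ay":0,"az":0}
    - {"fingers":1,"tx":0.017,"ty":0,"tz":0,"ax":0,"ay":0,"az":0}
    - {"fingers":1,"tx":0.017,"ty":0,"tz":0,"ax":0,"ay":0,"az":0}
    - {"fingers":1,"tx":0.017,"ty":0,"tz":0,"ax":0,"ay":0,"az":0}

```text
time_s: 73.32
tcp_pos: [0.5965, 0.0288, 0.0806]
ee_rot: [[0.003, -0.131, -0.991], [-0.003, -0.991, 0.131], [-1.0, 0.003, -0.003]]
wrist_force: [1.0, 0.7, 0.1]
gripper_width: 0.709
```

Emit:
play_rows:
  commands:
    - {"fingers":1,"tx":0,"ty":0,"tz":0,"ax":0,"ay":0,"az":0}
    - {"fingers":1,"tx":0,"ty":0,"tz":0,"ax":0,"ay":0,"az":0}
    - {"fingers":1,"tx":0,"ty":0,"tz":0,"ax":0,"ay":0,"az":0}
    - {"fingers":1,"tx":0,"ty":0,"tz":0,"ax":0,"ay":0,"az":0}
    - {"fingers":1,"tx":0,"ty":0,"tz":0,"ax":0,"ay":0,"az":0}

```text
time_s: 73.73
tcp_pos: [0.5957, 0.0286, 0.0795]
ee_rot: [[0.0, -0.13, -0.991], [-0.003, -0.991, 0.13], [-1.0, 0.003, -0.001]]
wrist_force: [-0.3, 0.2, -0.9]
gripper_width: 0.33
```

Emit:
play_rows:
  commands:
    - {"fingers":1,"tx":0,"ty":0,"tz":0,"ax":0,"ay":0,"az":0}
    - {"fingers":1,"tx":0,"ty":0,"tz":0,"ax":0,"ay":0,"az":0}
    - {"fingers":1,"tx":0,"ty":0,"tz":0,"ax":0,"ay":0,"az":0}
    - {"fingers":1,"tx":0,"ty":0,"tz":0,"ax":0,"ay":0,"az":0}

```text
time_s: 74.07
tcp_pos: [0.5954, 0.0276, 0.0793]
ee_rot: [[-0.001, -0.131, -0.991], [-0.005, -0.991, 0.131], [-1.0, 0.005, -0.0]]
wrist_force: [0.4, -5.5, -0.3]
gripper_width: 0.183
```

Emit:
play_rows:
  commands:
    - {"fingers":1,"tx":0,"ty":0,"tz":0,"ax":0.01,"ay":0,"az":0}
    - {"fingers":1,"tx":0,"ty":0,"tz":0,"ax":0.025,"ay":0,"az":0}
    - {"fingers":1,"tx":0,"ty":0,"tz":0,"ax":0.045,"ay":0,"az":0}
    - {"fingers":1,"tx":0,"ty":0,"tz":0,"ax":0.065,"ay":0,"az":0}
    - {"fingers":1,"tx":0,"ty":0,"tz":0,"ax":0.085,"ay":0,"az":0}

```text
time_s: 74.48
tcp_pos: [0.5955, 0.0276, 0.0793]
ee_rot: [[-0.001, -0.39, -0.921], [-0.005, -0.921, 0.39], [-1.0, 0.005, -0.001]]
wrist_force: [0.2, -4.5, 0.5]
gripper_width: 0.186
```

Emit:
play_rows:
  commands:
    - {"fingers":1,"tx":0,"ty":0,"tz":0,"ax":0.02,"ay":0,"az":0}
    - {"fingers":1,"tx":0,"ty":0,"tz":0,"ax":0.04,"ay":0,"az":0}
    - {"fingers":1,"tx":0,"ty":0,"tz":0,"ax":0.06,"ay":0,"az":0}
    - {"fingers":1,"tx":0,"ty":0,"tz":0,"ax":0.08,"ay":0,"az":0}
    - {"fingers":1,"tx":0,"ty":0,"tz":0,"ax":0.1,"ay":0,"az":0}

```text
time_s: 74.9
tcp_pos: [0.5955, 0.0277, 0.0793]
ee_rot: [[-0.001, -0.656, -0.755], [-0.005, -0.755, 0.656], [-1.0, 0.004, -0.003]]
wrist_force: [1.0, -4.4, 1.0]
gripper_width: 0.179
```

Emit:
play_rows:
  commands:
    - {"fingers":1,"tx":0,"ty":0,"tz":0,"ax":0.02,"ay":0,"az":0}
    - {"fingers":1,"tx":0,"ty":0,"tz":0,"ax":0.04,"ay":0,"az":0}
    - {"fingers":1,"tx":0,"ty":0,"tz":0,"ax":0.06,"ay":0,"az":0}
    - {"fingers":1,"tx":0,"ty":0,"tz":0,"ax":0.08,"ay":0,"az":0}
    - {"fingers":1,"tx":0,"ty":0,"tz":0,"ax":0.1,"ay":0,"az":0}

```text
time_s: 75.32
tcp_pos: [0.5956, 0.0278, 0.0793]
ee_rot: [[-0.0, -0.857, -0.515], [-0.004, -0.515, 0.857], [-1.0, 0.002, -0.003]]
wrist_force: [0.2, -5.0, 0.8]
gripper_width: 0.185
```

Emit:
play_rows:
  commands:
    - {"fingers":1,"tx":0,"ty":0,"tz":0,"ax":0.02,"ay":0,"az":0}
    - {"fingers":1,"tx":0,"ty":0,"tz":0,"ax":0.035,"ay":0,"az":0}
    - {"fingers":1,"tx":0,"ty":0,"tz":0,"ax":0.0483,"ay":0,"az":0}
    - {"fingers":1,"tx":0,"ty":0,"tz":0,"ax":0.0483,"ay":0,"az":0}
    - {"fingers":1,"tx":0,"ty":0,"tz":0,"ax":0.0483,"ay":0,"az":0}

```text
time_s: 75.73
tcp_pos: [0.5956, 0.0277, 0.0793]
ee_rot: [[-0.0, -0.924, -0.383], [-0.004, -0.383, 0.924], [-1.0, 0.002, -0.004]]
wrist_force: [0.1, -5.4, 0.0]
gripper_width: 0.177
```

Emit:
play_rows:
  commands:
    - {"fingers":-1,"tx":0,"ty":0,"tz":0,"ax":0,"ay":0,"az":0}
    - {"fingers":-1,"tx":0,"ty":0,"tz":0,"ax":0,"ay":0,"az":0}
    - {"fingers":-1,"tx":0,"ty":0,"tz":0,"ax":0,"ay":0,"az":0}
    - {"fingers":-1,"tx":0,"ty":0,"tz":0,"ax":0,"ay":0,"az":0}
    - {"fingers":-1,"tx":-0.02,"ty":0,"tz":0,"ax":0,"ay":0,"az":0}

```text
time_s: 76.15
tcp_pos: [0.5935, 0.0286, 0.0916]
ee_rot: [[-0.006, -0.924, -0.383], [-0.004, -0.383, 0.924], [-1.0, 0.007, -0.002]]
wrist_force: [-0.8, -0.1, -0.9]
gripper_width: 0.474
```

Emit:
play_rows:
  commands:
    - {"fingers":-1,"tx":-0.04,"ty":0,"tz":0,"ax":0,"ay":0,"az":0}
    - {"fingers":-1,"tx":-0.09,"ty":0,"tz":0,"ax":0,"ay":0,"az":0}
    - {"fingers":-1,"tx":-0.14,"ty":0,"tz":0,"ax":0,"ay":0,"az":0}
    - {"fingers":-1,"tx":-0.19,"ty":0,"tz":0,"ax":0,"ay":0,"az":0}
    - {"fingers":-1,"tx":-0.2,"ty":0,"tz":0,"ax":0,"ay":0,"az":0}

```text
time_s: 76.57
tcp_pos: [0.5988, 0.0297, 0.2523]
ee_rot: [[0.014, -0.923, -0.384], [-0.002, -0.385, 0.923], [-1.0, -0.012, -0.007]]
wrist_force: [0.7, 0.2, 1.2]
gripper_width: 0.861
```

Emit:
play_rows:
  commands:
    - {"fingers":-1,"tx":-0.1,"ty":0,"tz":0,"ax":0,"ay":0,"az":0}
    - {"fingers":-1,"tx":-0.1,"ty":0,"tz":0,"ax":0,"ay":0,"az":0}
    - {"fingers":-1,"tx":-0.1,"ty":0,"tz":0,"ax":0,"ay":0,"az":0}
    - {"fingers":-1,"tx":-0.1,"ty":0,"tz":0,"ax":0,"ay":0,"az":0}
    - {"fingers":-1,"tx":-0.1,"ty":0,"tz":0,"ax":0,"ay":0,"az":0}

```text
time_s: 76.98
tcp_pos: [0.5951, 0.0298, 0.3186]
ee_rot: [[-0.001, -0.924, -0.383], [-0.003, -0.383, 0.924], [-1.0, 0.002, -0.002]]
wrist_force: [0.6, 0.4, -0.6]
gripper_width: 1.001
```

```bash
python3 - <<'E'
from hand import *
s=r.sense();print(s["time_s"],s["tcp_pos"],s["joints"][5])
Z=dict(amber_jar=.055,wash_bottle=.08,scoop=.02,mat=.001,ball1_center=.0365,vial1=.08)
for c in("wrist","side","top"):
    P=cap(c,"z_"+c+".png")
    im=P["image"].astype(int);m=(im[...,0]>1.8*im[...,1])&(im[...,0]>1.8*im[...,2])&(im[...,0]>70)
    n,l,st,ce=cv2.connectedComponentsWithStats(m.astype(np.uint8))
    for i in range(1,n):
        if st[i,4]>15:
            W=back(P,ce[i],.0265)[0];d=W[:2]-AX
            if np.hypot(*d)<.16: print(c,"red",W,np.hypot(*d),np.degrees(np.arctan2(d[1],d[0])))
    for nme,z in Z.items():
        for d in spotter.find_in(nme,P):
            if d["score"]>.4:
                W=back(P,d["uv"],z)[0];e=W[:2]-AX;print(c,nme,round(d["score"],2),W,"r,ang",np.hypot(*e).round(3),np.degrees(np.arctan2(e[1],e[0])).round(0))
E
```

```text
76.9833 [0.5951 0.0298 0.3186] 4.005477855016562
wrist red [ 0.6397 -0.0751  0.0265] 0.11264339053097448 -66.91868940323164
wrist amber_jar 0.63 [0.7534 0.2028 0.055 ] r,ang 0.235 48.0
wrist amber_jar 0.58 [0.6017 0.0127 0.055 ] r,ang 0.017 -69.0
wrist scoop 0.68 [0.5844 0.1379 0.02  ] r,ang 0.11 96.0
wrist ball1_center 0.8 [0.5541 0.1369 0.0365] r,ang 0.116 111.0
wrist vial1 0.92 [0.7113 0.0416 0.08  ] r,ang 0.117 6.0
wrist vial1 0.88 [ 0.7021 -0.0123  0.08  ] r,ang 0.114 -21.0
wrist vial1 0.6 [0.7069 0.0121 0.08  ] r,ang 0.113 -8.0
side red [ 0.6434 -0.0831  0.0265] 0.12149514618885472 -66.76470435341034
side amber_jar 0.91 [0.754  0.2147 0.055 ] r,ang 0.245 50.0
side wash_bottle 0.72 [ 0.7555 -0.2283  0.08  ] r,ang 0.303 -58.0
side mat 0.55 [ 0.4573 -0.3216  0.001 ] r,ang 0.376 -112.0
side ball1_center 0.52 [0.557  0.1318 0.0365] r,ang 0.11 110.0
side vial1 0.67 [0.7182 0.0362 0.08  ] r,ang 0.123 4.0
side vial1 0.54 [0.6976 0.0273 0.08  ] r,ang 0.102 -1.0
side vial1 0.5 [ 0.7027 -0.0067  0.08  ] r,ang 0.113 -18.0
top red [ 0.6393 -0.0755  0.0265] 0.11283764640158217 -67.1796698741938
top amber_jar 0.94 [0.7622 0.2146 0.055 ] r,ang 0.25 48.0
top amber_jar 0.44 [0.5545 0.1362 0.055 ] r,ang 0.115 111.0
top wash_bottle 0.91 [ 0.7639 -0.2495  0.08  ] r,ang 0.325 -59.0
top scoop 0.77 [ 0.4437 -0.3628  0.02  ] r,ang 0.42 -111.0
top mat 0.84 [ 0.457  -0.3468  0.001 ] r,ang 0.4 -110.0
top ball1_center 0.64 [0.555  0.1386 0.0365] r,ang 0.117 110.0
```

```bash
python3 - <<'E'
from hand import *
p=cap("wrist");g=cv2.medianBlur(cv2.cvtColor(p["image"],cv2.COLOR_RGB2GRAY),3)
a=np.radians(112.5);v=np.array([np.cos(a),np.sin(a)]);w=np.array([-v[1],v[0]])
h=cv2.HoughCircles(g,cv2.HOUGH_GRADIENT,1,10,param1=80,param2=9,minRadius=7,maxRadius=13)
for c in h[0]:
    d=back(p,c[:2],.0365)[0][:2]-AX
    if np.hypot(*d)<.15: print("H",c,"pot3 frame",(d@v*1e3-112).round(0),(d@w*1e3).round(0),g[int(c[1]),int(c[0])])
b=proj(p,[[*(AX+v*(.112+i*.031)+w*j*.042),.04] for i in(-1,1) for j in(-1,1)]);x0,y0=b.min(0).astype(int)-6;x1,y1=b.max(0).astype(int)+6
c=cv2.resize(g[y0:y1,x0:x1],(80,int(40*(y1-y0)/(x1-x0))),interpolation=cv2.INTER_AREA).astype(int)
for row in c: print("".join(" .:-=+*#%@"[int((q-c.min())*9.99/(c.max()-c.min()+1))] for q in row))
E
```

```text
H [262.5 108.5  12.4] pot3 frame -192.0 -62.0 196
H [345.5 202.5  12.4] pot3 frame -100.0 19.0 71
H [427.5 188.5  11.1] pot3 frame -114.0 103.0 120
H [324.5 293.5   9.6] pot3 frame 3.0 -3.0 192
H [384.5  91.5  12.4] pot3 frame -208.0 55.0 200
H [195.5 164.5  12.4] pot3 frame -139.0 -132.0 201
H [224.5 184.5  12.4] pot3 frame -119.0 -104.0 75
H [298.5 280.5   9.6] pot3 frame -13.0 -31.0 201
H [228.5 135.5  11.3] pot3 frame -167.0 -97.0 74
H [257.5 127.5  12.4] pot3 frame -175.0 -68.0 196
H [211.5 142.5  12.4] pot3 frame -160.0 -114.0 201
H [336.5 173.5  12.4] pot3 frame -130.0 10.0 75
H [461.5 232.5   7.4] pot3 frame -67.0 142.0 76
H [205.5 223.5  12.4] pot3 frame -77.0 -127.0 200
H [303.5 189.5  12.4] pot3 frame -113.0 -24.0 116
H [411.5  76.5  12.4] pot3 frame -221.0 80.0 199
H [199.5 201.5  12.4] pot3 frame -101.0 -131.0 200
H [269.5  85.5  12.4] pot3 frame -213.0 -55.0 200
H [269.5 147.5  12.4] pot3 frame -155.0 -57.0 201
H [252.5 146.5  12.2] pot3 frame -156.0 -74.0 202
H [238.5 164.5  12.4] pot3 frame -139.0 -89.0 200
H [266.5 120.5  12.4] pot3 frame -181.0 -59.0 201
H [240.5 11
[... 2589 characters left out ...]
@@@@@@@@@%%%%%%%%%%%%%%%%%%%#==============-. .--===
%@@%+::-=+*%@@@@@@@@@@@@@@@@@@@@@@@@@@%%%%%%%%%%%%%%%%%#+==============-...-----
=*%#+:.-=+*#%@@@@@@@@@@@@@@@@@@@@@@@@%%%%%%%%%%%%%%%%%%#+==============-...--:  
-+##+:.-==++******++***************++++++++++++++++++++===-===========-:...--:. 
%%%%+:....:::::::::::::::::::::::::::......:::......::..................  .--===
@@@%*:. .................................... .. ..................  ....  .-==++
@@@%*:.........................................     ....................  .-==++
@@@%*:..................................... ...  ....................... .:-==++
@@@%#-................................   ..... ..... ................... .:-==++
```

```bash
python3 -c "
from station import job
print(job.finish_job())"
```

```text
the job is handed in; nothing more can be done
None
```

The job is handed in at about 77 s of the 210 s allowed; no verdict was reported. The carousel stands in click 4, and the vials, balls and scoop are where you asked.

**What I did:**
1. Turned the dial from click 2 back to click 1 and stood all three vials in pot1.
2. Turned it two clicks clockwise to click 3 and poured the four balls into pot3.
3. Set the scoop back on its mat.
4. Turned it one more click clockwise to click 4 and released it.

**Two things went wrong and were mended:**
- **Stray ball:** one ball hopped over pot3's inner wall during the pour and landed on the hub plate. I picked it up and put it in pot3 while still at click 3.
- **Scoop:** it was found about 6 cm off its place after I had set it down, probably the announced knock. I put it back and then measured it within 3 mm of the mat's centre.

**Last checks:**
- **Carousel:** the red mark stands at −67°, where click 4 puts it at −67.5°.
- **Vials:** all three are detected standing in pot1.
- **Balls:** four show in pot3 and none elsewhere. My final count read these from pixel brightness, because I had used all my picture views. The detector alone found only one ball in that final view, and the circle fit was noisy.
- **Bystanders:** the jar and the bottle agree between the start and end views within about 1 cm in the top view (up to 17 mm for the bottle in the side view). That is about the detector's scatter.
- **Forces:** the highest wrist reading I saw was about 38 N, a brief bump when lowering the first vial. The limit is 120 N.

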